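# Make up an order: cartons from the case, screwdrivers from the holder

### The arm

A 6-joint arm with a two-finger parallel gripper is mounted at the origin on the work surface. World frame = base frame: x ahead of the robot, y to its left, z up, the work surface at z = 0. Lengths are in m, angles in rad, forces in N, time in s.
With the tool pointing down it reaches from about 0.3 to 0.775 m from the base axis. Payload 14.6 kg.
Tool frame: the origin (TCP) lies at the very end of the fingers, on their centre line; the grasp point (between the pads) lies 19 mm behind it; x points along the fingers, y is the direction in which the jaws open and shut, and the axes are right-handed (so a half turn about x gives the same grasp; the last joint's range is limited). The gripper opens to 94 mm and grips with 3 to 60 N. Pads are 16 mm wide; open, the fingers measure 119 mm over their backs; the gripper's body (75 mm by 177 mm) begins 78 mm behind the grasp point.
Start: joints at [1.203, 0.3, 1.521, -0, 1.321, -0.067], TCP at [0.163, 0.525, 0.205] pointing down, gripper open.
Joint ranges: [-3.03, 3.03], [-0.79, 2.21], [0.23, 2.52], [-1.04, 4.18], [0, 3.07], [-2.55, 2.55]. Speed limits (rad/s): [2.22, 2.22, 2.57, 3.14, 3.14, 3.14].

### API

Orientations are given as [roll, pitch, yaw] about the fixed x, y, z axes, in that order (R = Rz(yaw) Ry(pitch) Rx(roll)).
In Python, from station import ctrl, viewer, hand_in gives the robot as it stands. The module is installed in compiled form; this text tells all that it offers.
- The arm moves only by the tool play_rows, never from a script. Its argument "deltas" is a list that holds one entry, the list of rows, each a list of 7 numbers: the shift along the tool's x, y, z in mm, then the turn, a rotation vector about the tool's x, y, z in rad, then the finger opening in mm, from 0 to 94. In form: [[[dx, dy, dz, ax, ay, az, gripper], ...]]. A call has 1 to 10 rows; each row shifts and turns the commanded pose from where the row before left it, along the tool's axes as they then stand; what a row does not reach is not made up. A row lasts 1/10 s, in which the tool goes at most 50 mm and 8.59 degrees, less where a joint would pass 70% of its speed; a pose out of reach is approached as far as the arm can. A call with a gripper value outside its range is refused whole. The fingers move at their own pace and stop on an object; "grip_force" is the grip in N (left out, the last holds). Time passes only in rows, so rows that do not move let the fingers close. It gives the time, the measured TCP pose, the force and the opening at its end, in the units of the state.
- ctrl.get_obs(): the state, without advancing time (a new reading comes with each control period).
- viewer.camera(name): name is "scene" or "top" or "wrist"; returns a dict with "img" (400x640x3 uint8, red, green, blue), "fx", "fy", "cx", "cy" (pixels), "rvec" (rotation vector, rad) and "tvec" (3), from world to camera coordinates, as OpenCV has them. Camera axes: x right, y down, z forward; pixel columns grow to the right and rows downward; lengths in m; the calibration is good to about 2 mm. A picture is of the moment at which its call begins. There is no depth.
- hand_in(): hands the job in, once; it reports no verdict.
The state is a dict: "time_s": time; "qpos": joint angles; "joint_vel": joint speeds; "tau": joint torques, N m; "ee_pos": TCP position; "eef_rot": TCP orientation; "force": force on the tool from outside, world axes, zero at the start; "moment": the same for the moment, N m; "grip_width": finger opening in m.
Only numpy, scipy, OpenCV 4.12 (cv2) and the standard library are available. Lean on these libraries where they do the work, as an engineer would, in place of code of your own. Each camera call takes 0.05 s, during which the arm holds its last target.

### The job

Make up the order in the red tote: swing the lid of the grey case right over past upright so that it stays open by itself, and take every carton out of the case and put it in the tote. Pull every screwdriver up out of the upright holder and lay it in the tote too, no handle or blade hanging out over the sides. Leave the case with its lid fully shut again, closed only after all the cartons are in the tote, and do not disturb the tape roll or the parcel.

Things in the scene. Friction and masses are not known exactly. Their poses are not given: they have to be found in the camera images.
- case: fixed grey sheet-metal case, 150 (its x) x 260 (its y) x 75 mm high, walls and floor 5 mm thick; origin at the centre of its underside. Its lid covers the whole top and is hinged on its +x (far) rim. Its long side faces the robot within about 0.25 rad.
- lid (a joint): lid angle in rad: 0 shut, grows as it opens upward and away, 1.75 is its stop, 10 degrees past upright, where it rests open by itself. Below about 1.5 it falls shut, slowly, on a damped hinge. The lid is a plate 150 x 260 x 8 mm of 0.25 kg; lifting it at the handle takes about 2 N.
- lid_handle (a point): middle of the lid's black grip bar, a straight round bar 11 mm thick and 110 mm long, parallel to the hinge, on two end posts. With the lid shut it is 56 mm above the lid's underside (48 mm above its top face), 138 mm from the hinge line and 12 mm in from the front edge. The bar turns easily in a gripper held pointing down while the lid swings.
- lid_hinge (a point): middle of the lid's hinge line, 75 mm above the bench, on the case's far rim; the axis is the case's own y, and the lid opens by turning positively about it (the handle goes up, then away along the case's +x).
- holder: fixed upright screwdriver holder: foot plate 250 (its x) x 90 x 8 mm with four square aluminium tubes in a row along its x at -87, -29, +29, +87 mm; each tube 42 mm outside, 34 mm inside, floor 8 mm and rim 120 mm above the bench. Origin at the centre of its underside. It and the tote may change sides.
- tote: loose red open plastic tote, 250 (its x) x 200 (its y) x 70 mm high, walls and floor 5 mm, 0.7 kg; origin at the centre of its underside. It may get knocked aside; it counts wherever it stands.
- carton0: closed cardboard carton, 46 x 46 mm and 60 mm high (its z), about 0.12 kg, standing on the floor of the case in a row along the case's y, about 80 mm apart; origin at the centre of its underside. May be absent.
- carton1: closed cardboard carton, 46 x 46 mm and 60 mm high (its z), about 0.12 kg, standing on the floor of the case in a row along the case's y, about 80 mm apart; origin at the centre of its underside. May be absent.
- carton2: closed cardboard carton, 46 x 46 mm and 60 mm high (its z), about 0.12 kg, standing on the floor of the case in a row along the case's y, about 80 mm apart; origin at the centre of its underside. May be absent.
- driver0: black-handled screwdriver, 170 mm long, about 0.09 kg: square handle 22 x 22 x 90 mm, then a round steel shank of 10 mm diameter and 80 mm. Origin at the centre of the handle; its z runs from blade to handle, x and y square to the handle's flat sides. Stands blade down in a tube of the holder, upright or leaning up to 10 degrees; the upper 58 mm of the handle is above the rim. May be absent.
- driver0_tip (a point): blade tip of driver0, 125 mm from the centre of its handle.
- driver1: black-handled screwdriver, 170 mm long, about 0.09 kg: square handle 22 x 22 x 90 mm, then a round steel shank of 10 mm diameter and 80 mm. Origin at the centre of the handle; its z runs from blade to handle, x and y square to the handle's flat sides. Stands blade down in a tube of the holder, upright or leaning up to 10 degrees; the upper 58 mm of the handle is above the rim. May be absent.
- driver1_tip (a point): blade tip of driver1, 125 mm from the centre of its handle.
- driver2: black-handled screwdriver, 170 mm long, about 0.09 kg: square handle 22 x 22 x 90 mm, then a round steel shank of 10 mm diameter and 80 mm. Origin at the centre of the handle; its z runs from blade to handle, x and y square to the handle's flat sides. Stands blade down in a tube of the holder, upright or leaning up to 10 degrees; the upper 58 mm of the handle is above the rim. May be absent.
- driver2_tip (a point): blade tip of driver2, 125 mm from the centre of its handle.
- driver3: black-handled screwdriver, 170 mm long, about 0.09 kg: square handle 22 x 22 x 90 mm, then a round steel shank of 10 mm diameter and 80 mm. Origin at the centre of the handle; its z runs from blade to handle, x and y square to the handle's flat sides. Stands blade down in a tube of the holder, upright or leaning up to 10 degrees; the upper 58 mm of the handle is above the rim. May be absent.
- driver3_tip (a point): blade tip of driver3, 125 mm from the centre of its handle.
- tape: yellow roll of tape lying flat, 100 mm across, 45 mm high, beyond the work; bystander, origin at the centre of its underside.
- parcel: closed cardboard parcel, 70 x 110 x 50 mm, beyond the work; bystander, origin at the centre of its underside.
Things that resemble listed ones, but are neither listed nor needed, are in the scene too. What is shaped like the driver0 but brown or pink is not meant.

How it is judged:
On the way, in this order (a step that is already met when the one before it is completed fails the run):
1. the lid is swung over past upright and stays open (value of joint lid above 1.65 rad and contact force between the fingers and lid below 0.1 N), for 0.5 s.
2. every carton is in the tote, the lid still open (x of carton0 in the frame of tote between -0.122 and 0.122 m and y of carton0 in the frame of tote between -0.097 and 0.097 m and z of carton0 in the frame of tote between -0.005 and 0.09 m and x of carton1 in the frame of tote between -0.122 and 0.122 m and y of carton1 in the frame of tote between -0.097 and 0.097 m and z of carton1 in the frame of tote between -0.005 and 0.09 m and x of carton2 in the frame of tote between -0.122 and 0.122 m and y of carton2 in the frame of tote between -0.097 and 0.097 m and z of carton2 in the frame of tote between -0.005 and 0.09 m and value of joint lid above 1.5 rad), for 0.2 s.
3. the lid is shut again (value of joint lid below 0.05 rad), for 0.2 s.
At the end, for the whole second after the job is handed in: Every carton (its origin) and every screwdriver (handle centre and blade tip) lies within the tote's inner walls, cartons' undersides less than 90 mm and screwdrivers less than 110 mm above its underside, all at rest; the tote stands flat; the lid is shut to within 0.05 rad (x of carton0 in the frame of tote between -0.122 and 0.122 m and y of carton0 in the frame of tote between -0.097 and 0.097 m and z of carton0 in the frame of tote between -0.005 and 0.09 m and x of carton1 in the frame of tote between -0.122 and 0.122 m and y of carton1 in the frame of tote between -0.097 and 0.097 m and z of carton1 in the frame of tote between -0.005 and 0.09 m and x of carton2 in the frame of tote between -0.122 and 0.122 m and y of carton2 in the frame of tote between -0.097 and 0.097 m and z of carton2 in the frame of tote between -0.005 and 0.09 m and x of driver0 in the frame of tote between -0.122 and 0.122 m and y of driver0 in the frame of tote between -0.097 and 0.097 m and z of driver0 in the frame of tote between -0.005 and 0.11 m and x of driver0_tip in the frame of tote between -0.122 and 0.122 m and y of driver0_tip in the frame of tote between -0.097 and 0.097 m and z of driver0_tip in the frame of tote between -0.005 and 0.11 m and x of driver1 in the frame of tote between -0.122 and 0.122 m and y of driver1 in the frame of tote between -0.097 and 0.097 m and z of driver1 in the frame of tote between -0.005 and 0.11 m and x of driver1_tip in the frame of tote between -0.122 and 0.122 m and y of driver1_tip in the frame of tote between -0.097 and 0.097 m and z of driver1_tip in the frame of tote between -0.005 and 0.11 m and x of driver2 in the frame of tote between -0.122 and 0.122 m and y of driver2 in the frame of tote between -0.097 and 0.097 m and z of driver2 in the frame of tote between -0.005 and 0.11 m and x of driver2_tip in the frame of tote between -0.122 and 0.122 m and y of driver2_tip in the frame of tote between -0.097 and 0.097 m and z of driver2_tip in the frame of tote between -0.005 and 0.11 m and x of driver3 in the frame of tote between -0.122 and 0.122 m and y of driver3 in the frame of tote between -0.097 and 0.097 m and z of driver3 in the frame of tote between -0.005 and 0.11 m and x of driver3_tip in the frame of tote between -0.122 and 0.122 m and y of driver3_tip in the frame of tote between -0.097 and 0.097 m and z of driver3_tip in the frame of tote between -0.005 and 0.11 m and linear speed of each of carton0, carton1, carton2, driver0, driver1, driver2, driver3 below 0.03 m/s and value of joint lid below 0.05 rad and angle between tote's own z axis and vertical below 0.1 rad); the robot touches nothing.
It fails at once if the tape is disturbed (moved more than 30 mm) (distance of tape from where it was at the start of the episode above 0.03 m).
It fails at once if the parcel is disturbed (moved more than 30 mm) (distance of parcel from where it was at the start of the episode above 0.03 m).
Of carton0, carton1, carton2 only 2 to 3 are there at a start; the rules pass over those that are not, and their reading is None.
Of driver0, driver1, driver2, driver3 only 2 to 4 are there at a start; the rules pass over those that are not, and their reading is None.
At some moment in a run one of tote, carton0, carton1, carton2 may be knocked a few centimetres aside while the robot is not near it.
Once in a run the grip may slacken for a moment while it holds something.
It also fails if it takes over 210 s, if anything falls off the work surface, if the arm or the gripper's body presses on something with over 40 N, if the wrist force passes 120 N, or if a joint passes its speed limit or range.

## Working session

There is one attempt and no reset: what is moved stays moved. The work goes in short steps, Python scripts to look and compute and a tool call to move; the robot and the scene stay as the last step left them, time stands still between calls to the robot, and variables do not carry over. Pictures are saved under pics/ and viewed, and the job is handed in when it is done.

Besides the shell and the picture viewer there is one more tool, called after "Call:" in YAML: its name, and indented under it one key for each argument. play_rows: Moves the arm, as the interface text tells. Its arguments: {"type":"object","properties":{"deltas":{"type":"array","items":{"type":"array","items":{"type":"array","items":{"type":"number"}}}},"grip_force":{"type":"number"}},"required":["deltas"]}

```bash
mkdir -p pics; cat > h.py <<'E'
import numpy as np, cv2
from scipy.spatial.transform import Rotation as Ro
def snap(v,name,out,crop=None,scale=1):
    c=v.camera(name); im=c['img'][:,:,::-1].copy()
    if crop: x0,y0,x1,y1=crop; im=im[y0:y1,x0:x1]
    if scale!=1: im=cv2.resize(im,None,fx=scale,fy=scale,interpolation=cv2.INTER_CUBIC)
    cv2.imwrite('pics/'+out,im); return c
def ray(c,u,v,z):
    R=cv2.Rodrigues(np.array(c['rvec'],float))[0]; t=np.array(c['tvec'],float)
    C=-R.T@t; d=R.T@np.array([(u-c['cx'])/c['fx'],(v-c['cy'])/c['fy'],1.]); return C+d*(z-C[2])/d[2]
def proj(c,P):
    K=np.array([[c['fx'],0,c['cx']],[0,c['fy'],c['cy']],[0,0,1.]])
    return cv2.projectPoints(np.array(P,float).reshape(-1,3),np.array(c['rvec'],float),np.array(c['tvec'],float),K,None)[0].reshape(-1,2)
def tri(c1,p1,c2,p2):
    A=[]
    for c,p in((c1,p1),(c2,p2)):
        R=cv2.Rodrigues(np.array(c['rvec'],float))[0]; t=np.array(c['tvec'],float)
        P=np.c_[R,t]; x=(p[0]-c['cx'])/c['fx']; y=(p[1]-c['cy'])/c['fy']
        A+= [x*P[2]-P[0], y*P[2]-P[1]]
    X=np.linalg.svd(np.array(A))[2][-1]; return X[:3]/X[3]
E
python3 - <<'E'
from station import ctrl,viewer
from h import *
import pickle
d={}
for n in('scene','top','wrist'):
    c=snap(viewer,n,n+'0.png'); d[n]={k:c[k] for k in c}
    R=cv2.Rodrigues(np.array(c['rvec'],float))[0]; print(n,c['fx'],-R.T@np.array(c['tvec']),R[2])
pickle.dump(d,open('cam.pkl','wb'))
print(ctrl.get_obs())
E
```

```text
scene 398.08510703366693 [ 1.15086532 -0.37573864  0.73210683] [-0.66324654  0.35489383 -0.65890393]
top 449.6321063395184 [ 0.24294866 -0.05550538  1.47174069] [ 0.17925705  0.01574694 -0.98367624]
wrist 294.3857958779554 [0.08423479 0.54846015 0.38382075] [ 0.26699229 -0.08322717 -0.9600981 ]
{'time_s': 0.15, 'qpos': array([ 1.20341653e+00,  3.00363133e-01,  1.52139804e+00, -1.65403456e-06,
        1.32069446e+00, -6.66481367e-02]), 'joint_vel': array([-0.00098999, -0.00214591, -0.00302389,  0.00038063, -0.00169882,
        0.00086416]), 'tau': array([ 1.71226609e-03, -5.31954539e+01, -3.52826607e+01,  7.08874734e-02,
        2.34801293e-02, -6.75662568e-05]), 'ee_pos': array([0.16288315, 0.52513602, 0.20502299]), 'eef_rot': array([-1.63558783,  1.56993335, -1.93631908]), 'force': array([-0.56838807, -0.02414085, -0.51010889]), 'moment': array([-0.02174547,  0.05375908,  0.00113146]), 'grip_width': 0.09392729897482015}
```

View pics/scene0.png

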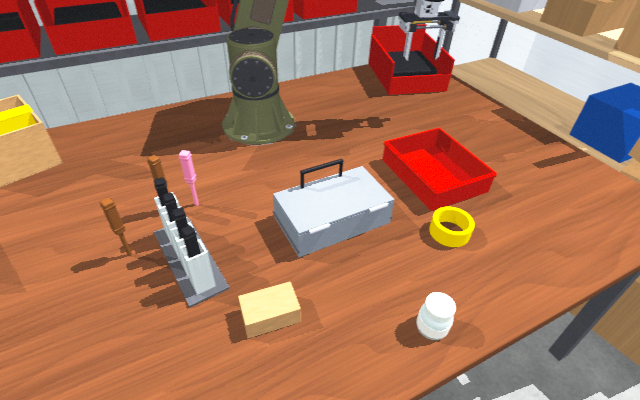

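View pics/top0.png

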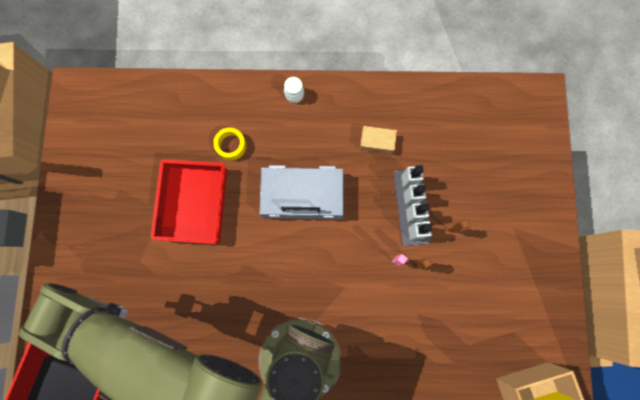

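View pics/wrist0.png

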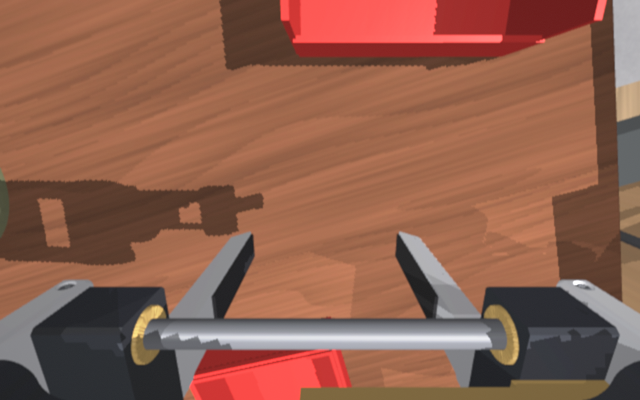

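The top view has +x up and +y left. The tote is at about (190,200), the case at (302,192), the holder at (412,205) with four black handles, the tape at (229,144) and the parcel at (378,138). Lookalikes to avoid are the pink driver at (400,259) and the brown ones at (425,264) and (462,226). The white bottle at (293,90) and the red bins on the back shelf aren't needed either.

```bash
python3 - <<'E'
import cv2
t=cv2.imread('pics/top0.png'); s=cv2.imread('pics/scene0.png')
r=lambda im,c,k:cv2.resize(im[c[1]:c[3],c[0]:c[2]],None,fx=k,fy=k,interpolation=cv2.INTER_CUBIC)
cv2.imwrite('pics/a1.png',r(t,(250,155,350,230),8)); cv2.imwrite('pics/a2.png',r(t,(385,155,485,275),5)); cv2.imwrite('pics/a3.png',r(t,(145,150,255,250),6))
cv2.imwrite('pics/a4.png',r(s,(95,145,235,305),4)[:600]); cv2.imwrite('pics/a5.png',r(s,(265,150,405,255),5))
E
```

```text
(no output)
```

View pics/a1.png

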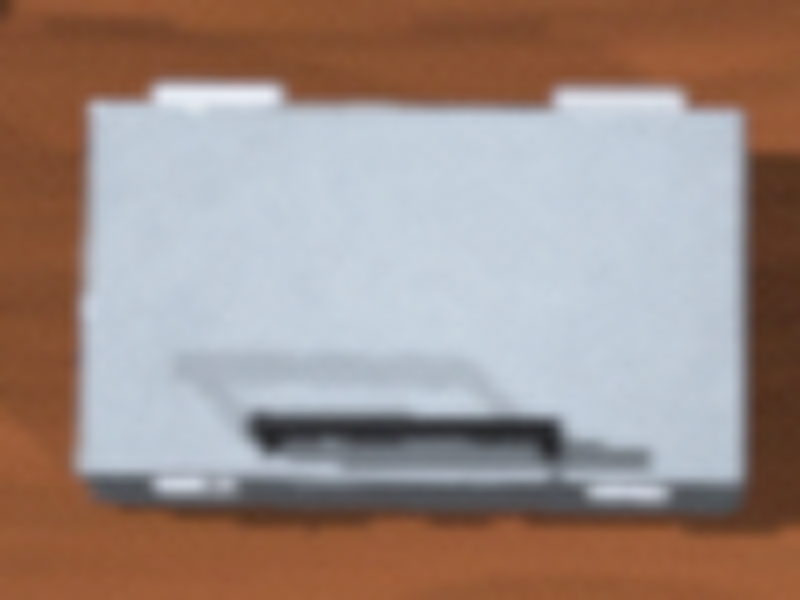

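View pics/a2.png

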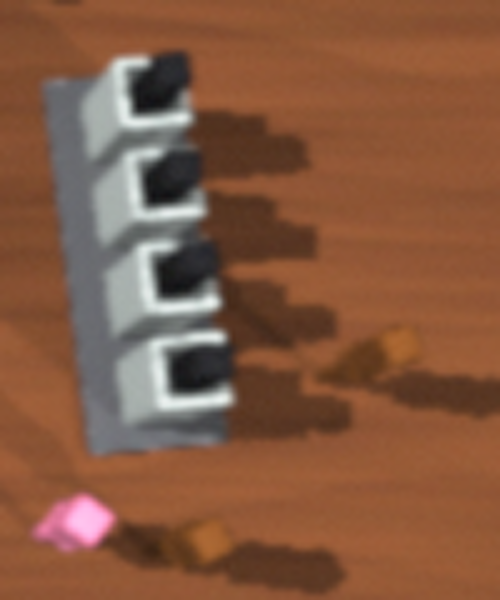

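View pics/a3.png

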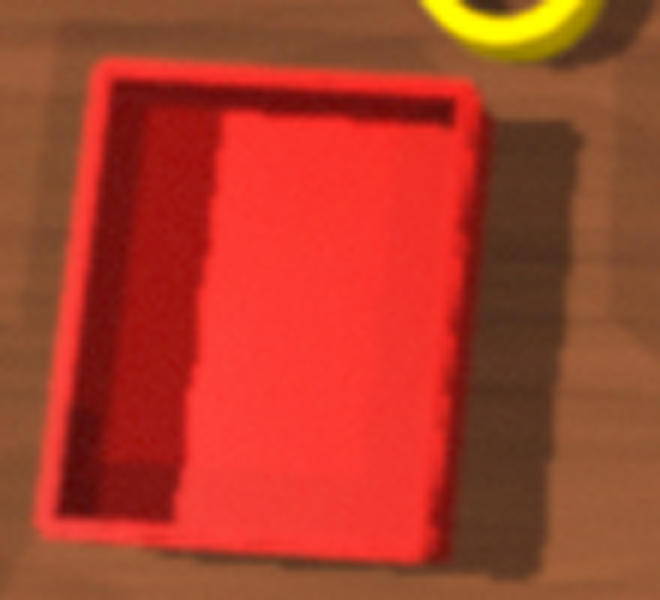

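View pics/a4.png

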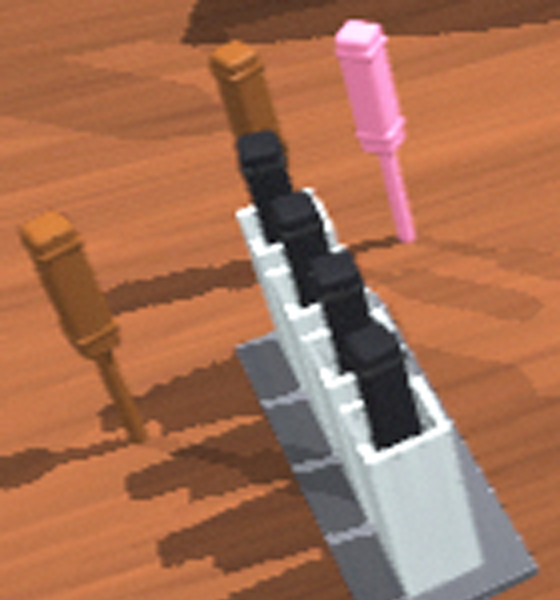

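View pics/a5.png

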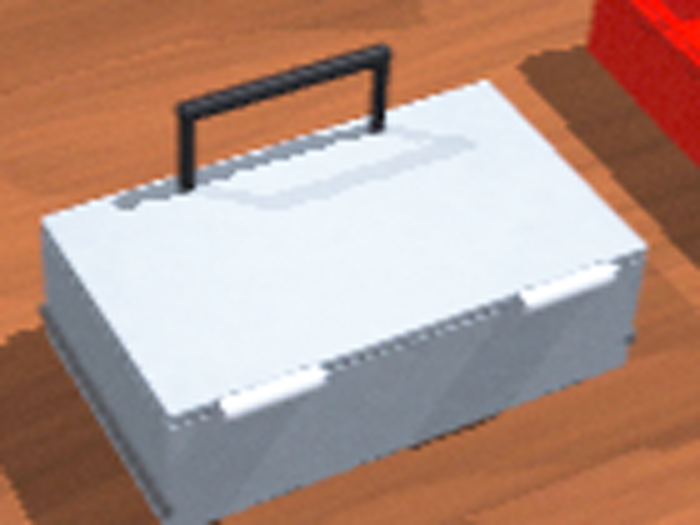

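```bash
python3 - <<'E'
import pickle
from h import *
d=pickle.load(open('cam.pkl','rb'));T,S=d['top'],d['scene']
a=lambda x,y:(250+x/8,155+y/8)
A5=lambda x,y:(265+x/5,150+y/5)
print('lid top');
for p in [(88,102),(745,110),(742,480),(78,470)]: print(ray(T,*a(*p),.083).round(4))
print('lid scene nl? ')
for p in [(487,82),(645,245),(172,415),(43,215)]: print(ray(S,*A5(*p),.083).round(4))
print('handle')
for p,q in [((250,420),(385,50)),((560,425),(183,105))]:
    print(tri(T,a(*p),S,A5(*q)).round(4), ray(T,*a(*p),.1315).round(4), ray(S,*A5(*q),.1315).round(4))
a3=lambda x,y:(145+x/6,150+y/6)
print('tote rim')
for p in [(97,62),(482,85),(437,562),(38,535)]: print(ray(T,*a3(*p),.07).round(4))
a2=lambda x,y:(385+x/5,155+y/5)
print('tube rims z=.12 corners TL TR BR BL')
for q in [[(112,58),(187,58),(193,125),(128,128)],[(125,152),(200,152),(207,215),(140,222)],[(138,243),(212,243),(220,308),(153,315)],[(152,338),(228,338),(233,403),(165,410)]]:
    P=np.array([ray(T,*a2(*p),.12) for p in q]); print(P.mean(0).round(4))
print('foot')
for p in [(45,80),(90,455),(228,440)]: print(ray(T,*a2(*p),.008).round(4))
print('driver tops z~.176')
a4=lambda x,y:(95+x/4,145+y/4)
for p,q in [((172,70),(372,345)),((185,165),(338,268)),((202,257),(295,207)),((215,358),(260,147))]:
    print(ray(T,*a2(*p),.176).round(4), ray(S,*a4(*q),.176).round(4), tri(T,a2(*p),S,a4(*q)).round(4))
print('parcel/tape/bottle',ray(T,378,138,.05),ray(T,229,144,.045),ray(T,293,88,.08))
print('lookalikes',ray(T,400,259,.15),ray(T,425,264,.15),ray(T,464,224,.15))
E
```

```text
lid top
[0.5959 0.1343 0.083 ]
[ 0.5965 -0.1271  0.083 ]
[ 0.4481 -0.1269  0.083 ]
[0.4478 0.1324 0.083 ]
lid scene nl? 
[0.4507 0.1327 0.083 ]
[0.5965 0.133  0.083 ]
[ 0.5981 -0.1235  0.083 ]
[ 0.4483 -0.1237  0.083 ]
handle
[0.4603 0.0609 0.1335] [0.4608 0.0615 0.1315] [0.4578 0.0619 0.1315]
[ 0.4605 -0.0543  0.1369] [ 0.4608 -0.0557  0.1315] [ 0.4546 -0.0499  0.1315]
tote rim
[0.6191 0.4604 0.07  ]
[0.6094 0.2516 0.07  ]
[0.3533 0.2615 0.07  ]
[0.3637 0.4712 0.07  ]
tube rims z=.12 corners TL TR BR BL
[ 0.5756 -0.3495  0.12  ]
[ 0.5173 -0.3561  0.12  ]
[ 0.4605 -0.3625  0.12  ]
[ 0.4028 -0.3693  0.12  ]
foot
[ 0.6104 -0.3008  0.008 ]
[ 0.3609 -0.3264  0.008 ]
[ 0.3722 -0.4158  0.008 ]
driver tops z~.176
[ 0.5755 -0.3477  0.176 ] [ 0.5809 -0.3474  0.176 ] [ 0.5766 -0.3479  0.1721]
[ 0.5182 -0.3539  0.176 ] [ 0.5212 -0.3501  0.176 ] [ 0.5189 -0.352   0.1747]
[ 0.4636 -0.3624  0.176 ] [ 0.4658 -0.3598  0.176 ] [ 0.464  -0.3611  0.175 ]
[ 0.4045 -0.3683  0.176 ] [ 0.4083 -0.3667  0.176 ] [ 0.405  -0.3677  0.1738]
parcel/tape/bottle [ 0.71080678 -0.24284744  0.05      ] [0.68483381 0.24862184 0.045     ] [0.86892174 0.03954809 0.08      ]
lookalikes [ 0.3115601 -0.2907638  0.15     ] [ 0.29842185 -0.36291964  0.15      ] [ 0.41726205 -0.48053145  0.15      ]
```

The case's long axis lies along world y, with yaw about 0. Its lid corners agree in both views, giving a centre of (0.5225, 0.0035). The handle comes out at (0.460, 0.003, 0.131), where the description would put it. I'll write a planner that gives the moves in tool axes.

```bash
cat >> h.py <<'E'
def Rtool(phi,tilt=0.0):
    # tool y=(cos phi, sin phi,0), x down; tilt about tool y
    y=np.array([np.cos(phi),np.sin(phi),0]); x=np.array([0,0,-1.]); z=np.cross(x,y)
    return np.c_[x,y,z]@Ro.from_rotvec([0,tilt,0]).as_matrix()
def cur(o): return np.array(o['ee_pos']),Ro.from_euler('xyz',o['eef_rot']).as_matrix()
def status(o):
    p,R=cur(o); print('t',round(o['time_s'],2),'p',p.round(4),'q',np.round(o['qpos'],3),'F',np.round(o['force'],1),'w',round(o['grip_width'],4),'phi',round(np.degrees(np.arctan2(R[1,1],R[0,1])),1),'toolx',R[:,0].round(3))
def plan(o,wps,vmax=40,amax=0.13):
    """wps: list of (pos,R); print rows"""
    p,R=cur(o)
    for q,Q in wps:
        q=np.array(q,float); rv=Ro.from_matrix(R.T@Q).as_rotvec(); d=q-p
        n=max(1,int(np.ceil(max(np.linalg.norm(d)*1000/vmax,np.linalg.norm(rv)/amax))))
        st=Ro.from_rotvec(rv/n); Rk=R
        print('-> ',q.round(3),n,'rows')
        rows=[]
        for k in range(n):
            loc=Rk.T@(d/n)*1000; rows.append([round(float(v),1) for v in loc]+[round(float(v),3) for v in rv/n]); Rk=Rk@st.as_matrix()
        if np.linalg.norm(rv)<0.002: print(n,'x',rows[0])
        else: print(rows)
        p,R=q,Q
E
python3 - <<'E'
from station import ctrl
from h import *
o=ctrl.get_obs(); status(o)
for phi in (0,np.pi):
    plan(o,[((.35,.3,.25),Rtool(phi)),((.4595,.003,.2),Rtool(phi)),((.4595,.003,.113),Rtool(phi))])
E
```

```text
t 0.15 p [0.1629 0.5251 0.205 ] q [ 1.203  0.3    1.521 -0.     1.321 -0.067] F [-0.6 -0.  -0.5] w 0.0939 phi 72.8 toolx [-0.    -0.001 -1.   ]
->  [0.35 0.3  0.25] 10 rows
[[-4.5, -16.0, 24.5, 0.127, 0.0, 0.0], [-4.5, -12.7, 26.4, 0.127, 0.0, 0.0], [-4.5, -9.3, 27.8, 0.127, 0.0, 0.0], [-4.5, -5.7, 28.7, 0.127, 0.0, 0.0], [-4.5, -2.0, 29.2, 0.127, 0.0, 0.0], [-4.5, 1.7, 29.2, 0.127, 0.0, 0.0], [-4.5, 5.4, 28.8, 0.127, 0.0, 0.0], [-4.5, 9.0, 27.9, 0.127, 0.0, 0.0], [-4.5, 12.5, 26.5, 0.127, 0.0, 0.0], [-4.5, 15.7, 24.7, 0.127, 0.0, 0.0]]
->  [0.46  0.003 0.2  ] 9 rows
9 x [5.6, 12.2, 33.0, 0.0, 0.0, 0.0]
->  [0.46  0.003 0.113] 3 rows
3 x [29.0, 0.0, 0.0, 0.0, 0.0, 0.0]
->  [0.35 0.3  0.25] 15 rows
[[-3.0, -10.6, 16.4, -0.125, -0.0, 0.0], [-3.0, -12.6, 14.9, -0.125, -0.0, 0.0], [-3.0, -14.4, 13.2, -0.125, -0.0, 0.0], [-3.0, -15.9, 11.3, -0.125, -0.0, 0.0], [-3.0, -17.2, 9.3, -0.125, -0.0, 0.0], [-3.0, -18.2, 7.1, -0.125, -0.0, 0.0], [-3.0, -18.9, 4.7, -0.125, -0.0, 0.0], [-3.0, -19.4, 2.4, -0.125, -0.0, 0.0], [-3.0, -19.5, -0.1, -0.125, -0.0, 0.0], [-3.0, -19.4, -2.5, -0.125, -0.0, 0.0], [-3.0, -18.9, -4.9, -0.125, -0.0, 0.0], [-3.0, -18.1, -7.2, -0.125, -0.0, 0.0], [-3.0, -17.1, -9.4, -0.125, -0.0, 0.0], [-3.0, -15.8, -11.5, -0.125, -0.0, 0.0], [-3.0, -14.2, -13.3, -0.125, -0.0, 0.0]]
->  [0.46  0.003 0.2  ] 9 rows
9 x [5.6, -12.2, -33.0, 0.0, 0.0, 0.0]
->  [0.46  0.003 0.113] 3 rows
3 x [29.0, 0.0, 0.0, 0.0, 0.0, 0.0]
```

Call:
play_rows:
  deltas:
    - [[-4.5, -16, 24.5, 0.127, 0, 0, 94], [-4.5, -12.7, 26.4, 0.127, 0, 0, 94], [-4.5, -9.3, 27.8, 0.127, 0, 0, 94], [-4.5, -5.7, 28.7, 0.127, 0, 0, 94], [-4.5, -2, 29.2, 0.127, 0, 0, 94], [-4.5, 1.7, 29.2, 0.127, 0, 0, 94], [-4.5, 5.4, 28.8, 0.127, 0, 0, 94], [-4.5, 9, 27.9, 0.127, 0, 0, 94], [-4.5, 12.5, 26.5, 0.127, 0, 0, 80], [-4.5, 15.7, 24.7, 0.127, 0, 0, 50]]

```text
time_s: 1.15
ee_pos: [0.3507, 0.299, 0.2505]
eef_rot: [-0.93, 1.571, -2.506]
force: [-0.2, 0.3, 0.6]
grip_width: 0.0811
```

Call:
play_rows:
  deltas:
    - [[5.6, 12.2, 33, 0, 0, 0, 40], [5.6, 12.2, 33, 0, 0, 0, 40], [5.6, 12.2, 33, 0, 0, 0, 40], [5.6, 12.2, 33, 0, 0, 0, 40], [5.6, 12.2, 33, 0, 0, 0, 40], [5.6, 12.2, 33, 0, 0, 0, 40], [5.6, 12.2, 33, 0, 0, 0, 40], [5.6, 12.2, 33, 0, 0, 0, 40], [5.6, 12.2, 33, 0, 0, 0, 40], [0, 0, 0, 0, 0, 0, 40]]

```text
time_s: 2.15
ee_pos: [0.4603, 0.0003, 0.1991]
eef_rot: [-1.368, 1.569, -2.942]
force: [1.0, 0.4, 0.2]
grip_width: 0.0404
```

```bash
python3 - <<'E'
from station import ctrl,viewer
from h import *
o=ctrl.get_obs(); status(o)
c=snap(viewer,'wrist','w1.png'); snap(viewer,'scene','s1.png')
print(proj(c,[[.4595,.058,.131],[.4595,-.052,.131]]))
plan(o,[((.4595,.003,.113),Rtool(0))])
E
```

```text
t 2.15 p [4.603e-01 3.000e-04 1.991e-01] q [-0.079  0.105  1.77  -0.     1.267 -0.075] F [1.  0.4 0.2] w 0.0404 phi -0.2 toolx [-0.002 -0.    -1.   ]
[[324.18170873 145.31555722]
 [324.56944168 264.99414165]]
->  [0.46  0.003 0.113] 3 rows
[[28.7, -0.2, -0.9, -0.001, 0.0, 0.001], [28.7, -0.2, -0.9, -0.001, 0.0, 0.001], [28.7, -0.2, -0.9, -0.001, 0.0, 0.001]]
```

View pics/w1.png

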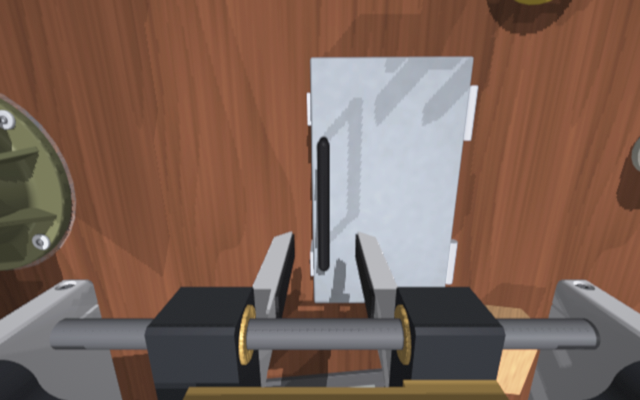

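View pics/s1.png

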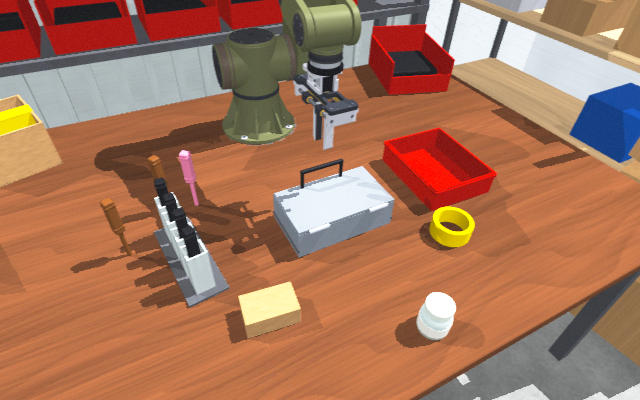

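The wrist view shows the black bar at column 323 from row 137 to 270, centred between the finger tips, close to the predicted (324, 145–265). I'll go down and close on it.

Call:
play_rows:
  deltas:
    - [[28.7, 0, -1, 0, 0, 0, 40], [28.7, 0, -1, 0, 0, 0, 40], [28.7, 0, -1, 0, 0, 0, 40], [0, 0, 0, 0, 0, 0, 40], [0, 0, 0, 0, 0, 0, 5], [0, 0, 0, 0, 0, 0, 5], [0, 0, 0, 0, 0, 0, 5], [0, 0, 0, 0, 0, 0, 5], [0, 0, 0, 0, 0, 0, 5], [0, 0, 0, 0, 0, 0, 5]]
  grip_force: 12

```text
time_s: 3.25
ee_pos: [0.4593, 0.0061, 0.1146]
eef_rot: [-1.589, 1.569, 3.124]
force: [-9.0, 0.8, 9.5]
grip_width: 0.0105
```

```bash
python3 - <<'E'
from station import ctrl
from h import *
o=ctrl.get_obs(); status(o)
H=np.array([.5975,.075]); p=o['ee_pos']
v=np.array([-.138,.056])
a=np.linspace(0,1.72,24)
P=[H+np.array([np.cos(t)*v[0]+np.sin(t)*v[1], -np.sin(t)*v[0]+np.cos(t)*v[1]]) for t in a]
D=np.diff(np.array(P),axis=0)*1000
print(P[0],P[-1]); print([[round(-d[1],1),round(d[0],1)] for d in D])
E
```

```text
t 3.25 p [0.4593 0.0061 0.1146] q [-0.066  0.204  1.87  -0.     1.07  -0.066] F [-9.   0.8  9.5] w 0.0105 phi 0.0 toolx [-0.001  0.    -1.   ]
[0.4595 0.131 ] [0.67339162 0.20314235]
[[np.float64(-10.2), np.float64(4.6)], [np.float64(-9.8), np.float64(5.3)], [np.float64(-9.4), np.float64(6.0)], [np.float64(-8.9), np.float64(6.7)], [np.float64(-8.4), np.float64(7.4)], [np.float64(-7.8), np.float64(8.0)], [np.float64(-7.2), np.float64(8.5)], [np.float64(-6.5), np.float64(9.0)], [np.float64(-5.8), np.float64(9.5)], [np.float64(-5.1), np.float64(9.9)], [np.float64(-4.3), np.float64(10.3)], [np.float64(-3.6), np.float64(10.6)], [np.float64(-2.8), np.float64(10.8)], [np.float64(-1.9), np.float64(11.0)], [np.float64(-1.1), np.float64(11.1)], [np.float64(-0.3), np.float64(11.1)], [np.float64(0.5), np.float64(11.1)], [np.float64(1.4), np.float64(11.1)], [np.float64(2.2), np.float64(10.9)], [np.float64(3.0), np.float64(10.7)], [np.float64(3.8), np.float64(10.5)], [np.float64(4.6), np.float64(10.2)], [np.float64(5.3), np.float64(9.8)]]
```

Call:
play_rows:
  deltas:
    - [[-10.2, 4.6, 0, 0, 0, 0, 5], [-9.8, 5.3, 0, 0, 0, 0, 5], [-9.4, 6, 0, 0, 0, 0, 5], [-8.9, 6.7, 0, 0, 0, 0, 5], [-8.4, 7.4, 0, 0, 0, 0, 5], [-7.8, 8, 0, 0, 0, 0, 5], [-7.2, 8.5, 0, 0, 0, 0, 5], [-6.5, 9, 0, 0, 0, 0, 5]]

```text
time_s: 4.05
ee_pos: [0.5148, 0.0061, 0.1839]
eef_rot: [-1.526, 1.57, -3.097]
force: [-8.2, 0.4, 8.8]
grip_width: 0.0106
```

```bash
python3 - <<'E'
from station import ctrl,viewer
from h import *
status(ctrl.get_obs()); snap(viewer,'scene','s2.png',(200,60,420,260),3)
E
```

```text
t 4.05 p [0.5148 0.0061 0.1839] q [-0.059  0.242  1.647 -0.     1.255 -0.059] F [-8.2  0.4  8.8] w 0.0106 phi 0.0 toolx [-0.001 -0.    -1.   ]
```

View pics/s2.png

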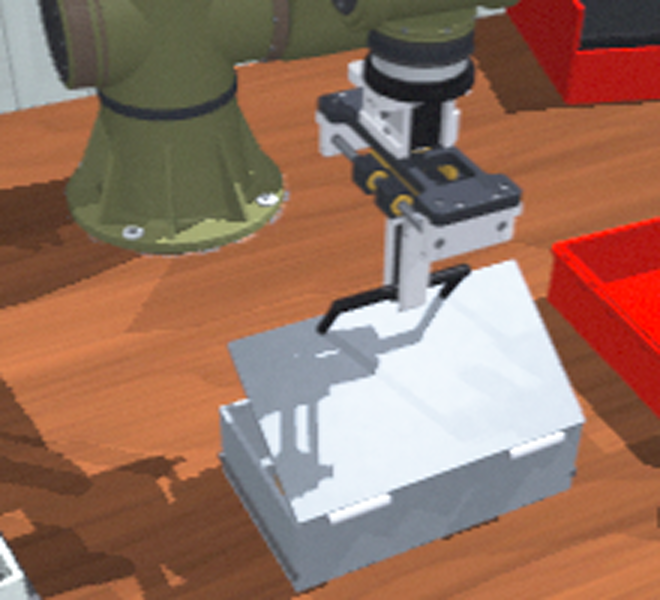

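The bar is in the jaws at crop (410,295) and the lid is about a third open. I'll carry on along the arc.

Call:
play_rows:
  deltas:
    - [[-5.8, 9.5, 0, 0, 0, 0, 5], [-5.1, 9.9, 0, 0, 0, 0, 5], [-4.3, 10.3, 0, 0, 0, 0, 5], [-3.6, 10.6, 0, 0, 0, 0, 5], [-2.8, 10.8, 0, 0, 0, 0, 5], [-1.9, 11, 0, 0, 0, 0, 5], [-1.1, 11.1, 0, 0, 0, 0, 5], [-0.3, 11.1, 0, 0, 0, 0, 5]]

```text
time_s: 4.9
ee_pos: [0.6, 0.0059, 0.2077]
eef_rot: [0.656, 1.571, -0.915]
force: [-1.1, -1.0, 1.9]
grip_width: 0.0104
```

Call:
play_rows:
  deltas:
    - [[0.5, 11.1, 0, 0, 0, 0, 5], [1.4, 11.1, 0, 0, 0, 0, 5], [2.2, 10.9, 0, 0, 0, 0, 5], [3, 10.7, 0, 0, 0, 0, 5], [3.8, 10.5, 0, 0, 0, 0, 5], [4.6, 10.2, 0, 0, 0, 0, 5], [5.3, 9.8, 0, 0, 0, 0, 5], [0, 0, 0, 0, 0, 0, 5]]

```text
time_s: 5.7
ee_pos: [0.6751, 0.0059, 0.1859]
eef_rot: [1.463, 1.57, -0.108]
force: [1.5, -0.6, 1.4]
grip_width: 0.0104
```

```bash
python3 - <<'E'
from station import ctrl,viewer
from h import *
status(ctrl.get_obs()); snap(viewer,'scene','s3.png',(200,60,420,260),3)
E
```

```text
t 5.7 p [0.6751 0.0059 0.1859] q [-0.045  0.6    1.139 -0.     1.402 -0.045] F [ 1.5 -0.6  1.4] w 0.0104 phi -0.0 toolx [ 0.001 -0.    -1.   ]
```

View pics/s3.png

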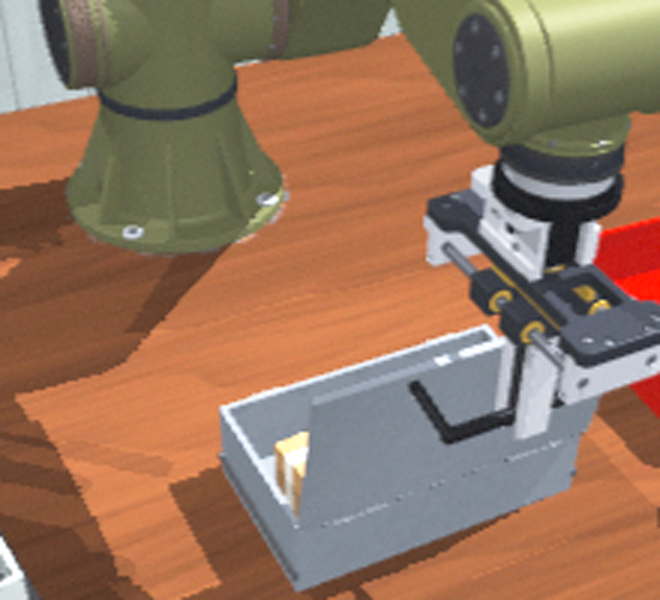

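The lid is past upright. I'll open the fingers only 38 mm so they clear the plate, and lift straight up.

Call:
play_rows:
  deltas:
    - [[0, 0, 0, 0, 0, 0, 38], [0, 0, 0, 0, 0, 0, 38], [0, 0, 0, 0, 0, 0, 38], [0, 0, 0, 0, 0, 0, 38], [-30, 0, 0, 0, 0, 0, 38], [-30, 0, 0, 0, 0, 0, 38], [-30, 0, 0, 0, 0, 0, 38], [-25, -30, 0, 0, 0, 0, 38], [0, -40, 0, 0, 0, 0, 56], [0, -40, 0, 0, 0, 0, 56]]

```text
time_s: 6.75
ee_pos: [0.5626, 0.0061, 0.3015]
eef_rot: [1.565, 1.57, -0.006]
force: [0.6, -0.1, 0.6]
grip_width: 0.0504
```

Call:
play_rows:
  deltas:
    - [[0, -40, 0, 0, 0, 0, 56], [0, -40, 0, 0, 0, 0, 56], [0, -40, 0, 0, 0, 0, 56], [0, 0, 0, 0, 0, 0, 56]]

```text
time_s: 7.15
ee_pos: [0.441, 0.0062, 0.3022]
eef_rot: [1.493, 1.569, -0.077]
force: [0.7, -0.9, 0.3]
grip_width: 0.056
```

```bash
python3 - <<'E'
from station import ctrl,viewer
from h import *
import pickle
status(ctrl.get_obs()); c=snap(viewer,'wrist','w4.png'); s=snap(viewer,'scene','s4.png'); t=snap(viewer,'top','t4.png',(130,90,350,265),3)
pickle.dump(dict(wrist=c,scene=s,top=t),open('cam4.pkl','wb'))
E
```

```text
t 7.15 p [0.441  0.0062 0.3022] q [-0.069 -0.01   1.652 -0.     1.498 -0.069] F [ 0.7 -0.9  0.3] w 0.056 phi 0.0 toolx [ 0.002 -0.    -1.   ]
```

View pics/w4.png

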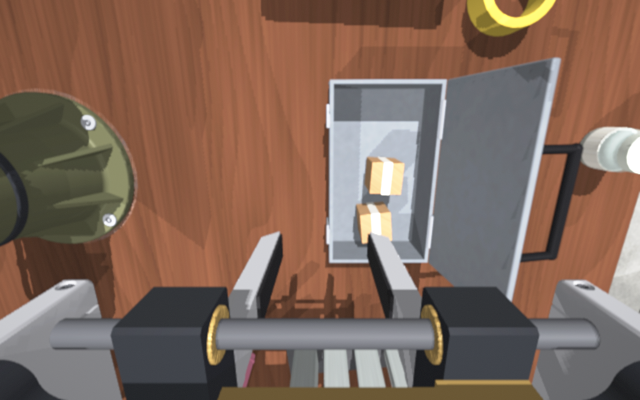

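View pics/t4.png

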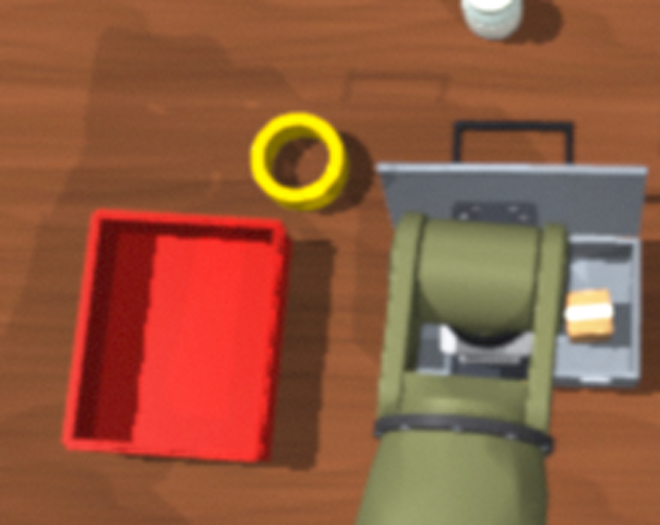

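View pics/s4.png

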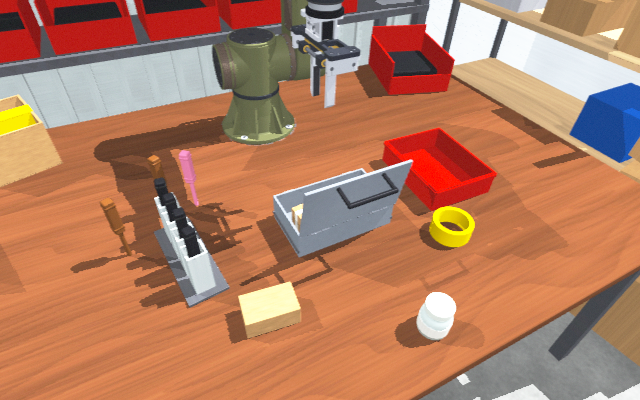

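The lid stays open. There are two cartons, at wrist pixels (385,176) and (375,223), and the +y place is empty. I'll take a closer crop for their position and yaw.

```bash
python3 - <<'E'
import cv2
s=cv2.imread('pics/w4.png')
cv2.imwrite('pics/a6.png',cv2.resize(s[140:265,325:445],None,fx=6,fy=4.8*6/4.8,interpolation=cv2.INTER_CUBIC)[:600*2])
im=cv2.imread('pics/a6.png');cv2.imwrite('pics/a6.png',im[:600])
E
```

```text
(no output)
```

View pics/a6.png

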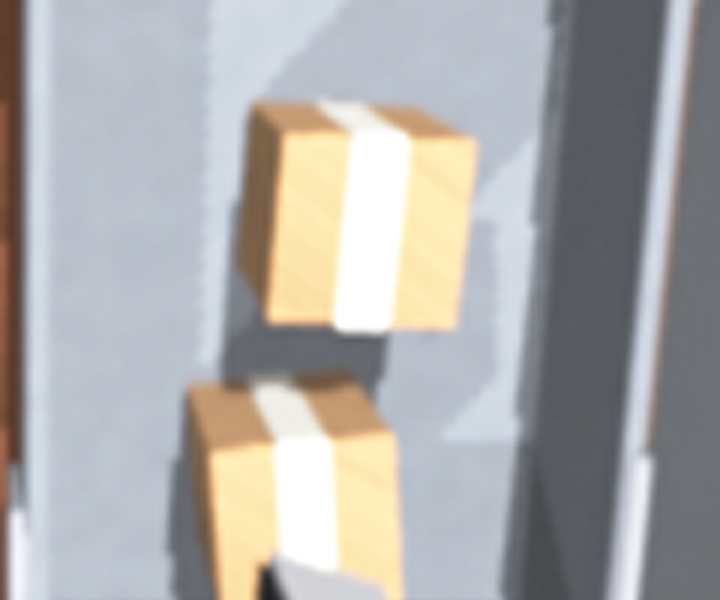

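```bash
python3 - <<'E'
import pickle
from h import *
d=pickle.load(open('cam4.pkl','rb'));W,T=d['wrist'],d['top']
f=lambda x,y:(325+x/6,140+y/6)
A=np.array([ray(W,*f(*p),.065) for p in [(283,128),(477,140),(455,328),(267,323)]]); print(A.round(4),A.mean(0).round(4))
for i in range(4): e=A[(i+1)%4]-A[i]; print(np.linalg.norm(e).round(4),np.degrees(np.arctan2(e[1],e[0])).round(1))
B=np.array([ray(W,*f(*p),.065) for p in [(210,448),(397,432)]]); print(B.round(4)); e=B[1]-B[0]; print(np.linalg.norm(e),np.degrees(np.arctan2(e[1],e[0])))
n=np.array([e[1],-e[0],0])/np.linalg.norm(e); print('B ctr',B.mean(0)+n*.023)
g=lambda x,y:(130+x/3,90+y/3)
C=np.array([ray(T,*g(*p),.065) for p in [(567,292),(610,290),(613,332),(570,335)]]); print(C.mean(0), C.round(3))
print('corner checks rims', ray(W,330,81,.075),ray(W,446,81,.075),ray(W,330,262,.075),ray(W,427,262,.075))
E
```

```text
[[ 0.5082  0.0258  0.065 ]
 [ 0.5542  0.0229  0.065 ]
 [ 0.5523 -0.023   0.065 ]
 [ 0.5064 -0.0218  0.065 ]] [0.5303 0.001  0.065 ]
0.0461 -3.5
0.046 -92.3
0.0459 178.4
0.0476 87.9
[[ 0.4937 -0.0539  0.065 ]
 [ 0.5399 -0.0497  0.065 ]]
0.046406617923031565 5.1750313481069705
B ctr [ 0.51883778 -0.07466685  0.065     ]
[ 0.51731641 -0.07618875  0.065     ] [[ 0.539 -0.051  0.065]
 [ 0.542 -0.097  0.065]
 [ 0.496 -0.101  0.065]
 [ 0.492 -0.055  0.065]]
corner checks rims [0.44769008 0.13044394 0.075     ] [0.5965943  0.13052962 0.075     ] [ 0.44914326 -0.12673667  0.075     ] [ 0.59738117 -0.12676264  0.075     ]
```

Both cartons measure 46 mm on the top edges, so the fix is good: A at (0.530, 0.001, yaw −2°) and B at (0.518, −0.0755, yaw +5°). I'll take A with the jaws along y.

```bash
python3 - <<'E'
from station import ctrl
from h import *
o=ctrl.get_obs(); R=Rtool(np.radians(88))
plan(o,[((.48,.004,.25),R),((.53,.001,.16),R),((.53,.001,.03),R)])
E
```

```text
->  [0.48  0.004 0.25 ] 12 rows
[[4.3, 3.0, 0.2, -0.128, 0.0, -0.0], [4.3, 2.9, 0.5, -0.128, 0.0, -0.0], [4.3, 2.8, 0.9, -0.128, 0.0, -0.0], [4.3, 2.7, 1.3, -0.128, 0.0, -0.0], [4.3, 2.5, 1.6, -0.128, 0.0, -0.0], [4.3, 2.3, 1.9, -0.128, 0.0, -0.0], [4.3, 2.0, 2.2, -0.128, 0.0, -0.0], [4.3, 1.7, 2.4, -0.128, 0.0, -0.0], [4.3, 1.4, 2.6, -0.128, 0.0, -0.0], [4.3, 1.0, 2.8, -0.128, 0.0, -0.0], [4.3, 0.7, 2.9, -0.128, 0.0, -0.0], [4.3, 0.3, 2.9, -0.128, 0.0, -0.0]]
->  [0.53  0.001 0.16 ] 3 rows
3 x [30.0, -0.4, 16.7, 0.0, 0.0, 0.0]
->  [0.53  0.001 0.03 ] 4 rows
4 x [32.5, 0.0, 0.0, 0.0, 0.0, 0.0]
```

Call:
play_rows:
  deltas:
    - [[4.3, 3, 0.2, -0.128, 0, 0, 60], [4.3, 2.9, 0.5, -0.128, 0, 0, 60], [4.3, 2.8, 0.9, -0.128, 0, 0, 60], [4.3, 2.7, 1.3, -0.128, 0, 0, 60], [4.3, 2.5, 1.6, -0.128, 0, 0, 60], [4.3, 2.3, 1.9, -0.128, 0, 0, 60], [4.3, 2, 2.2, -0.128, 0, 0, 60], [4.3, 1.7, 2.4, -0.128, 0, 0, 60], [4.3, 1.4, 2.6, -0.128, 0, 0, 60], [4.3, 1, 2.8, -0.128, 0, 0, 60]]

```text
time_s: 8.3
ee_pos: [0.4747, 0.0043, 0.2575]
eef_rot: [-2.939, 1.57, 3.059]
force: [-0.2, 0.7, 0.1]
grip_width: 0.0601
```

Call:
play_rows:
  deltas:
    - [[4.3, 0.7, 2.9, -0.128, 0, 0, 60], [4.3, 0.3, 2.9, -0.128, 0, 0, 60], [30, -0.4, 16.7, 0, 0, 0, 60], [30, -0.4, 16.7, 0, 0, 0, 60], [30, -0.4, 16.7, 0, 0, 0, 60], [0, 0, 0, 0, 0, 0, 60]]

```text
time_s: 8.9
ee_pos: [0.5294, 0.001, 0.155]
eef_rot: [3.11, 1.563, 3.075]
force: [-0.3, -0.2, 0.7]
grip_width: 0.0602
```

```bash
python3 - <<'E'
from station import ctrl,viewer
from h import *
status(ctrl.get_obs()); c=snap(viewer,'wrist','w5.png')
print(proj(c,[[.53,.024,.065],[.53,-.022,.065]]))
plan(ctrl.get_obs(),[((.53,.001,.03),Rtool(np.radians(88)))])
E
```

```text
t 8.9 p [0.5294 0.001  0.155 ] q [-0.067  0.306  1.635 -0.     1.208 -1.603] F [-0.3 -0.2  0.7] w 0.0602 phi 88.0 toolx [-0.007  0.    -1.   ]
[[349.46574448 206.35471265]
 [301.39016985 207.95955801]]
->  [0.53  0.001 0.03 ] 4 rows
[[31.9, -0.0, 0.3, 0.0, -0.001, -0.0], [31.9, -0.0, 0.2, 0.0, -0.001, -0.0], [31.9, -0.0, 0.2, 0.0, -0.001, -0.0], [31.9, -0.0, 0.2, 0.0, -0.001, -0.0]]
```

View pics/w5.png

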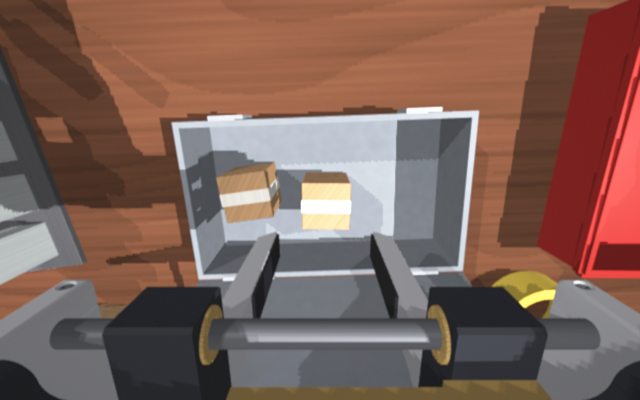

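Carton A fills columns 302–350 around (326,207), as predicted, and is centred between the fingers.

Call:
play_rows:
  deltas:
    - [[31.5, 0, 0.3, 0, 0, 0, 60], [31.5, 0, 0.2, 0, 0, 0, 60], [31, 0, 0.2, 0, 0, 0, 60], [30, 0, 0.2, 0, 0, 0, 60], [0, 0, 0, 0, 0, 0, 60], [0, 0, 0, 0, 0, 0, 40], [0, 0, 0, 0, 0, 0, 40], [0, 0, 0, 0, 0, 0, 40], [0, 0, 0, 0, 0, 0, 40]]
  grip_force: 20

```text
time_s: 9.85
ee_pos: [0.5317, 0.001, 0.0379]
eef_rot: [-0.005, 1.567, -0.04]
force: [-0.3, 0.2, 8.7]
grip_width: 0.0454
```

Call:
play_rows:
  deltas:
    - [[-30, 0, 0, 0, 0, 0, 40], [-35, 0, 0, 0, 0, 0, 40], [-35, 0, 0, 0, 0, 0, 40], [-35, 0, 0, 0, 0, 0, 40], [-35, 0, 0, 0, 0, 0, 40], [0, 0, 0, 0, 0, 0, 40]]

```text
time_s: 10.45
ee_pos: [0.5321, 0.0009, 0.2116]
eef_rot: [-0.035, 1.562, -0.07]
force: [0.4, 0.0, -0.8]
grip_width: 0.046
```

```bash
python3 - <<'E'
from station import ctrl,viewer
from h import *
o=ctrl.get_obs();status(o); snap(viewer,'top','t6.png',(130,90,350,265),3); snap(viewer,'wrist','w6.png')
Rt=Rtool(np.radians(87.7))
# tote frame
C=np.array([.4865,.3615]);y=np.radians(-2.3)
q=C+np.array([[np.cos(y),-np.sin(y)],[np.sin(y),np.cos(y)]])@np.array([.05,.045]);print(q)
plan(o,[((*q,.205),Rt),((*q,.034),Rt)])
E
```

```text
t 10.45 p [0.5321 0.0009 0.2116] q [-0.067  0.25   1.57  -0.     1.312 -1.603] F [ 0.4  0.  -0.8] w 0.046 phi 88.0 toolx [ 0.009 -0.001 -1.   ]
[0.53826565 0.40445716]
->  [0.538 0.404 0.205] 11 rows
[[0.6, 36.7, -0.7, 0.0, 0.001, 0.0], [0.6, 36.7, -0.7, 0.0, 0.001, 0.0], [0.6, 36.7, -0.8, 0.0, 0.001, 0.0], [0.6, 36.7, -0.8, 0.0, 0.001, 0.0], [0.6, 36.7, -0.8, 0.0, 0.001, 0.0], [0.6, 36.7, -0.8, 0.0, 0.001, 0.0], [0.6, 36.7, -0.8, 0.0, 0.001, 0.0], [0.6, 36.7, -0.8, 0.0, 0.001, 0.0], [0.6, 36.7, -0.9, 0.0, 0.001, 0.0], [0.6, 36.7, -0.9, 0.0, 0.001, 0.0], [0.6, 36.7, -0.9, 0.0, 0.001, 0.0]]
->  [0.538 0.404 0.034] 5 rows
5 x [34.2, 0.0, 0.0, 0.0, 0.0, 0.0]
```

View pics/t6.png

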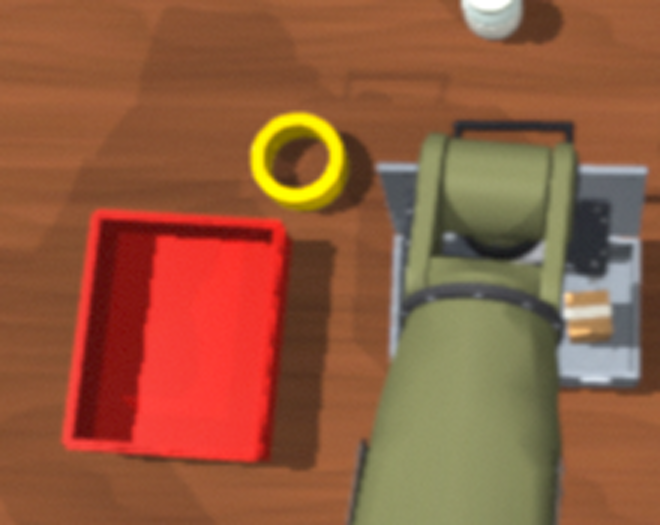

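View pics/w6.png

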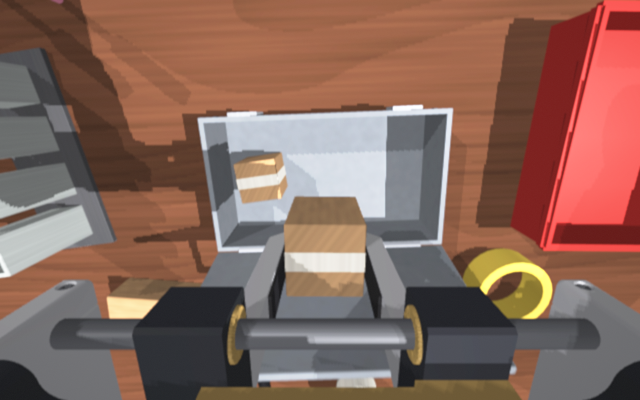

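Carton A is held (46 mm opening) and the tote hasn't moved. I'll carry it over.

Call:
play_rows:
  deltas:
    - [[0.6, 36.7, -0.7, 0, 0.001, 0, 40], [0.6, 36.7, -0.7, 0, 0.001, 0, 40], [0.6, 36.7, -0.8, 0, 0.001, 0, 40], [0.6, 36.7, -0.8, 0, 0.001, 0, 40], [0.6, 36.7, -0.8, 0, 0.001, 0, 40], [0.6, 36.7, -0.8, 0, 0.001, 0, 40], [0.6, 36.7, -0.8, 0, 0.001, 0, 40], [0.6, 36.7, -0.8, 0, 0.001, 0, 40], [0.6, 36.7, -0.9, 0, 0.001, 0, 40], [0.6, 36.7, -0.9, 0, 0.001, 0, 40]]

```text
time_s: 11.55
ee_pos: [0.5345, 0.3693, 0.1981]
eef_rot: [-3.032, 1.559, -3.066]
force: [1.0, -0.1, -0.8]
grip_width: 0.0454
```

Call:
play_rows:
  deltas:
    - [[0.6, 36.7, -0.9, 0, 0.001, 0, 40], [0, 0, 0, 0, 0, 0, 40], [0, 0, 0, 0, 0, 0, 40]]

```text
time_s: 11.85
ee_pos: [0.5349, 0.4049, 0.1972]
eef_rot: [-3.008, 1.558, -3.042]
force: [0.6, 0.3, -1.5]
grip_width: 0.0458
```

```bash
python3 - <<'E'
from station import ctrl,viewer
from h import *
o=ctrl.get_obs();status(o); snap(viewer,'wrist','w7.png')
Rt=Rtool(np.radians(87.7))
plan(o,[((.538,.404,.041),Rt)],vmax=30)
E
```

```text
t 11.85 p [0.5349 0.4049 0.1972] q [ 0.591  0.591  1.127  0.006  1.436 -0.947] F [ 0.6  0.3 -1.5] w 0.0458 phi 88.1 toolx [-0.013 -0.001 -1.   ]
->  [0.538 0.404 0.041] 6 rows
[[26.0, -0.1, 0.9, 0.001, -0.002, 0.0], [26.0, -0.1, 0.8, 0.001, -0.002, 0.0], [26.0, -0.1, 0.7, 0.001, -0.002, 0.0], [26.0, -0.1, 0.7, 0.001, -0.002, 0.0], [26.0, -0.1, 0.6, 0.001, -0.002, 0.0], [26.0, -0.1, 0.6, 0.001, -0.002, 0.0]]
```

View pics/w7.png

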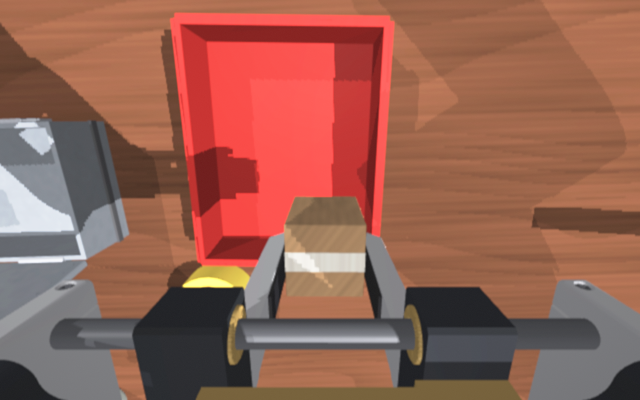

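Call:
play_rows:
  deltas:
    - [[26, 0, 0.9, 0.001, -0.002, 0, 40], [26, 0, 0.8, 0.001, -0.002, 0, 40], [26, 0, 0.7, 0, -0.002, 0, 40], [26, 0, 0.7, 0, -0.002, 0, 40], [26, 0, 0.6, 0, -0.002, 0, 40], [20, 0, 0.6, 0, -0.002, 0, 40], [0, 0, 0, 0, 0, 0, 40]]

```text
time_s: 12.6
ee_pos: [0.5379, 0.4026, 0.046]
eef_rot: [-2.352, 1.566, -2.39]
force: [-0.2, -0.1, -0.9]
grip_width: 0.046
```

```bash
python3 - <<'E'
from station import ctrl,viewer
from h import *
o=ctrl.get_obs();status(o); snap(viewer,'scene','s8.png',(340,60,540,260),3)
E
```

```text
t 12.6 p [0.5379 0.4026 0.046 ] q [ 5.880e-01  7.250e-01  1.271e+00 -1.000e-03  1.150e+00 -9.440e-01] F [-0.2 -0.1 -0.9] w 0.046 phi 87.8 toolx [-0.003 -0.003 -1.   ]
```

View pics/s8.png

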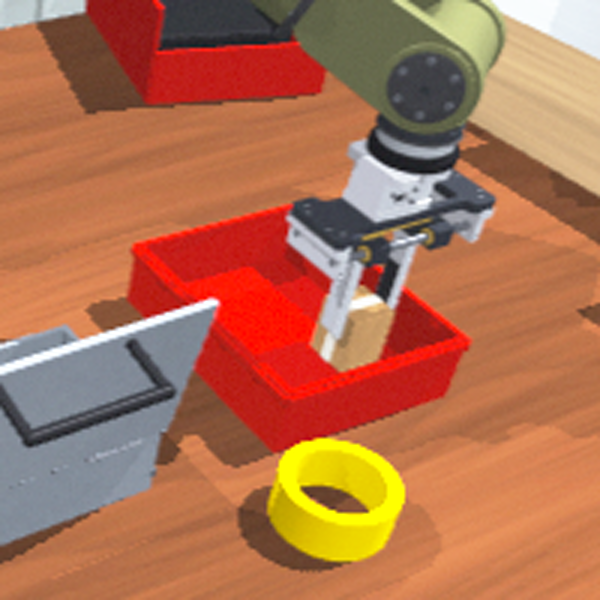

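The carton is inside the tote near its far wall. I'll lower the last few millimetres, release and lift.

Call:
play_rows:
  deltas:
    - [[3, 0, 0, 0, 0, 0, 40], [3, 0, 0, 0, 0, 0, 40], [0, 0, 0, 0, 0, 0, 56], [0, 0, 0, 0, 0, 0, 56], [0, 0, 0, 0, 0, 0, 56], [-30, 0, 0, 0, 0, 0, 56], [-35, 0, 0, 0, 0, 0, 56], [-35, 0, 0, 0, 0, 0, 56], [-35, 0, 0, 0, 0, 0, 56], [-35, 0, 0, 0, 0, 0, 58]]

```text
time_s: 13.65
ee_pos: [0.5386, 0.4046, 0.2149]
eef_rot: [0.209, 1.569, 0.172]
force: [0.8, -0.8, 0.5]
grip_width: 0.0576
```

```bash
python3 - <<'E'
from station import ctrl,viewer
from h import *
o=ctrl.get_obs();status(o); snap(viewer,'wrist','w9.png');snap(viewer,'top','t9.png',(130,90,350,265),3)
R=Rtool(np.radians(95))
plan(o,[((.518,-.0755,.19),R),((.518,-.0755,.03),R)],vmax=42)
E
```

```text
t 13.65 p [0.5386 0.4046 0.2149] q [ 5.900e-01  5.790e-01  1.104e+00 -1.000e-03  1.458e+00 -9.440e-01] F [ 0.8 -0.8  0.5] w 0.0576 phi 87.9 toolx [ 0.001  0.    -1.   ]
->  [ 0.518 -0.076  0.19 ] 12 rows
[[2.1, -40.0, -0.3, -0.01, 0.0, -0.0], [2.1, -40.0, -0.7, -0.01, 0.0, -0.0], [2.1, -40.0, -1.1, -0.01, 0.0, -0.0], [2.1, -40.0, -1.5, -0.01, 0.0, -0.0], [2.1, -40.0, -1.9, -0.01, 0.0, -0.0], [2.1, -40.0, -2.3, -0.01, 0.0, -0.0], [2.1, -40.0, -2.7, -0.01, 0.0, -0.0], [2.1, -39.9, -3.1, -0.01, 0.0, -0.0], [2.1, -39.9, -3.6, -0.01, 0.0, -0.0], [2.1, -39.9, -4.0, -0.01, 0.0, -0.0], [2.1, -39.8, -4.4, -0.01, 0.0, -0.0], [2.1, -39.8, -4.8, -0.01, 0.0, -0.0]]
->  [ 0.518 -0.076  0.03 ] 4 rows
4 x [40.0, 0.0, 0.0, 0.0, 0.0, 0.0]
```

View pics/w9.png

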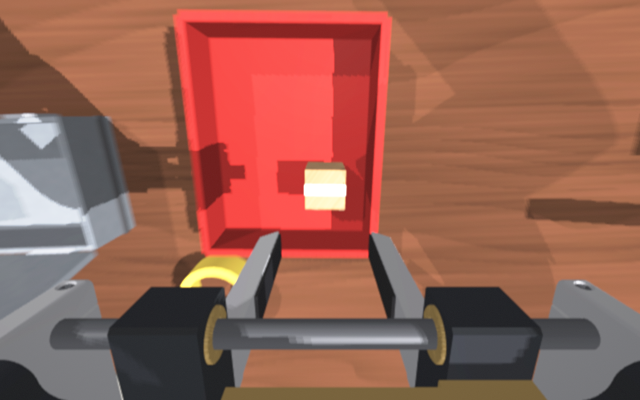

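View pics/t9.png

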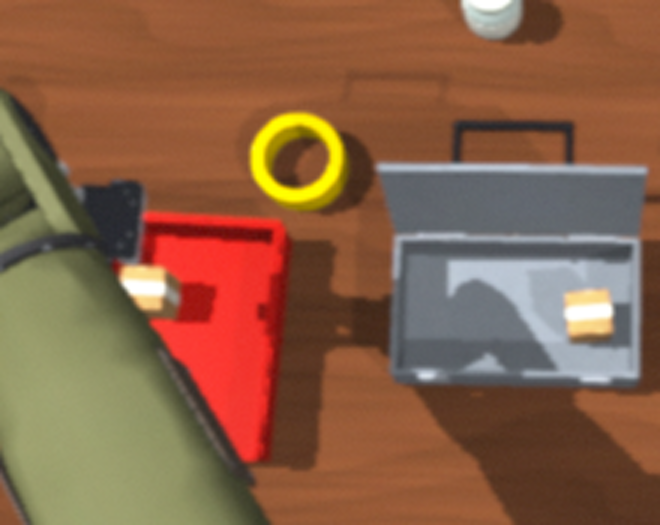

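Carton A stands upright in the tote at wrist (326,187). The case holds only carton B, at top crop (589,314) and unmoved. I'll go to B.

Call:
play_rows:
  deltas:
    - [[2.1, -40, -0.3, -0.01, 0, 0, 56], [2.1, -40, -0.7, -0.01, 0, 0, 56], [2.1, -40, -1.1, -0.01, 0, 0, 56], [2.1, -40, -1.5, -0.01, 0, 0, 56], [2.1, -40, -1.9, -0.01, 0, 0, 56], [2.1, -40, -2.3, -0.01, 0, 0, 56], [2.1, -40, -2.7, -0.01, 0, 0, 56], [2.1, -40, -3.1, -0.01, 0, 0, 56], [2.1, -40, -3.6, -0.01, 0, 0, 56], [2.1, -40, -4, -0.01, 0, 0, 56]]

```text
time_s: 14.75
ee_pos: [0.5204, 0.0028, 0.1917]
eef_rot: [-0.12, 1.57, -0.056]
force: [0.4, -0.1, 0.6]
grip_width: 0.0561
```

Call:
play_rows:
  deltas:
    - [[2.1, -40, -4.4, -0.01, 0, 0, 56], [2.1, -40, -4.8, -0.01, 0, 0, 56], [0, 0, 0, 0, 0, 0, 56], [0, 0, 0, 0, 0, 0, 56]]

```text
time_s: 15.15
ee_pos: [0.5169, -0.0765, 0.1875]
eef_rot: [0.266, 1.57, 0.348]
force: [-0.1, 0.4, -0.6]
grip_width: 0.056
```

```bash
python3 - <<'E'
from station import ctrl,viewer
from h import *
o=ctrl.get_obs();status(o); c=snap(viewer,'wrist','w10.png',(220,100,420,250),4)
print((proj(c,[[.518,-.0755,.065],[.518,-.0525,.065],[.518,-.0985,.065]])-[220,100])*4)
R=Rtool(np.radians(95))
plan(o,[((.518,-.0755,.033),R)],vmax=42)
E
```

```text
t 15.15 p [ 0.5169 -0.0765  0.1875] q [-0.217  0.254  1.622  0.     1.265 -1.87 ] F [-0.1  0.4 -0.6] w 0.056 phi 94.7 toolx [ 0.001  0.    -1.   ]
[[424.31343685 392.23930075]
 [510.47209801 399.02846542]
 [337.85283524 385.42634366]]
->  [ 0.518 -0.076  0.033] 4 rows
[[38.6, 0.2, 0.3, -0.001, 0.0, -0.0], [38.6, 0.2, 0.3, -0.001, 0.0, -0.0], [38.6, 0.2, 0.3, -0.001, 0.0, -0.0], [38.6, 0.2, 0.3, -0.001, 0.0, -0.0]]
```

View pics/w10.png

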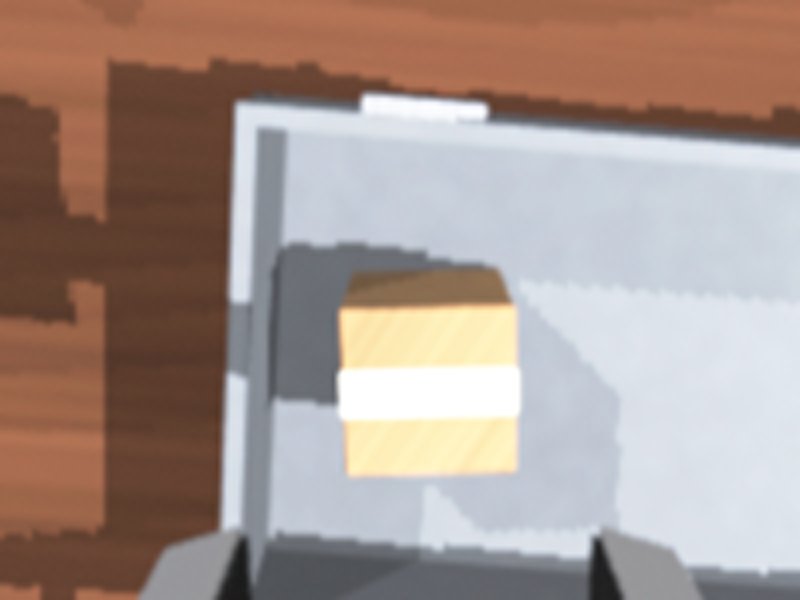

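Call:
play_rows:
  deltas:
    - [[38.5, 0.6, 0.3, 0, 0, 0, 56], [38.5, 0.6, 0.3, 0, 0, 0, 56], [38.5, 0.6, 0.3, 0, 0, 0, 56], [38.5, 0.6, 0.3, 0, 0, 0, 56], [0, 0, 0, 0, 0, 0, 40], [0, 0, 0, 0, 0, 0, 40], [0, 0, 0, 0, 0, 0, 40], [0, 0, 0, 0, 0, 0, 40]]
  grip_force: 20

```text
time_s: 16.0
ee_pos: [0.5193, -0.0736, 0.0357]
eef_rot: [-0.244, 1.567, -0.16]
force: [-0.2, 0.4, -1.3]
grip_width: 0.0462
```

Call:
play_rows:
  deltas:
    - [[-30, 0, 0, 0, 0, 0, 40], [-35, 0, 0, 0, 0, 0, 40], [-35, 0, 0, 0, 0, 0, 40], [-35, 0, 0, 0, 0, 0, 40], [-40, 0, 0, 0, 0, 0, 40], [0, 0, 0, 0, 0, 0, 40]]

```text
time_s: 16.6
ee_pos: [0.52, -0.074, 0.2154]
eef_rot: [-0.283, 1.56, -0.2]
force: [-0.5, 0.0, -1.5]
grip_width: 0.0457
```

```bash
python3 - <<'E'
from station import ctrl,viewer
from h import *
o=ctrl.get_obs();status(o); c=snap(viewer,'wrist','w11.png');t=snap(viewer,'top','t11.png',(130,90,350,265),3)
import pickle; pickle.dump(dict(wrist=c,top=t),open('cam11.pkl','wb'))
Rt=Rtool(np.radians(87.7))
C=np.array([.4865,.3615]);y=np.radians(-2.3)
q=C+np.array([[np.cos(y),-np.sin(y)],[np.sin(y),np.cos(y)]])@np.array([-.02,.045]);print(q)
plan(o,[((*q,.205),Rt),((*q,.04),Rt)],vmax=42)
E
```

```text
t 16.6 p [ 0.52   -0.074   0.2154] q [-0.211  0.23   1.586  0.     1.315 -1.865] F [-0.5  0.  -1.5] w 0.0457 phi 94.8 toolx [ 0.011 -0.002 -1.   ]
[0.46832204 0.40726638]
->  [0.468 0.407 0.205] 12 rows
[[0.7, 40.3, -1.0, 0.01, 0.001, 0.0], [0.7, 40.3, -1.4, 0.01, 0.001, 0.0], [0.8, 40.3, -1.8, 0.01, 0.001, 0.0], [0.8, 40.3, -2.2, 0.01, 0.001, 0.0], [0.8, 40.2, -2.6, 0.01, 0.001, 0.0], [0.8, 40.2, -3.0, 0.01, 0.001, 0.0], [0.8, 40.2, -3.4, 0.01, 0.001, 0.0], [0.8, 40.1, -3.9, 0.01, 0.001, 0.0], [0.8, 40.1, -4.3, 0.01, 0.001, 0.0], [0.8, 40.1, -4.7, 0.01, 0.001, 0.0], [0.8, 40.0, -5.1, 0.01, 0.001, 0.0], [0.9, 40.0, -5.5, 0.01, 0.001, 0.0]]
->  [0.468 0.407 0.04 ] 4 rows
4 x [41.2, 0.0, 0.0, 0.0, 0.0, 0.0]
```

View pics/w11.png

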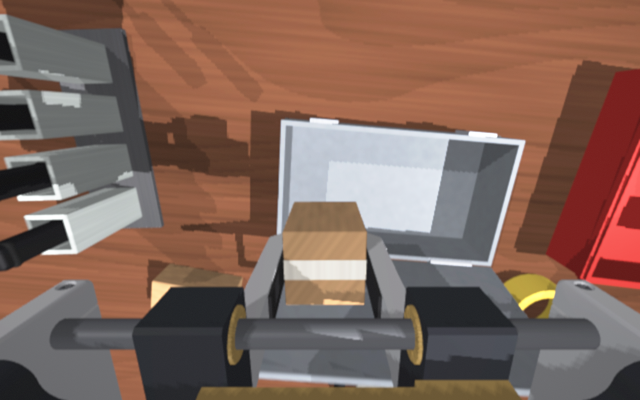

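View pics/t11.png

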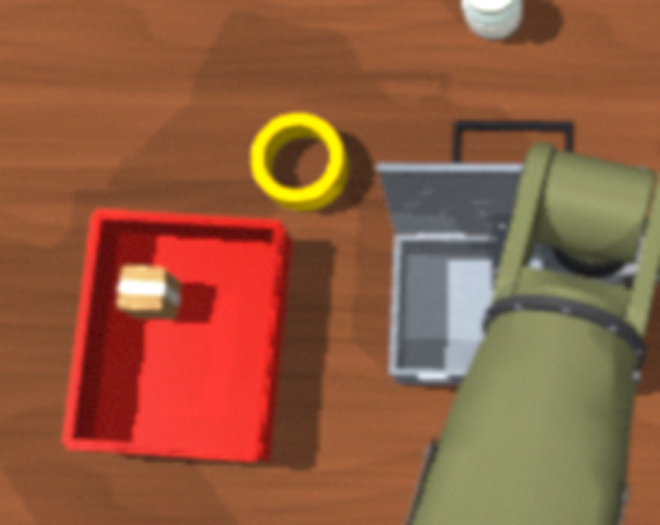

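The case is now empty, carton B is held, and the tote and carton A are unmoved.

Call:
play_rows:
  deltas:
    - [[0.7, 40.3, -1, 0.01, 0.001, 0, 40], [0.7, 40.3, -1.4, 0.01, 0.001, 0, 40], [0.8, 40.3, -1.8, 0.01, 0.001, 0, 40], [0.8, 40.3, -2.2, 0.01, 0.001, 0, 40], [0.8, 40.2, -2.6, 0.01, 0.001, 0, 40], [0.8, 40.2, -3, 0.01, 0.001, 0, 40], [0.8, 40.2, -3.4, 0.01, 0.001, 0, 40], [0.8, 40.1, -3.9, 0.01, 0.001, 0, 40], [0.8, 40.1, -4.3, 0.01, 0.001, 0, 40], [0.8, 40.1, -4.7, 0.01, 0.001, 0, 40]]

```text
time_s: 17.7
ee_pos: [0.4735, 0.3287, 0.1998]
eef_rot: [-2.991, 1.56, -3.008]
force: [0.7, -0.0, -0.9]
grip_width: 0.046
```

Call:
play_rows:
  deltas:
    - [[0.8, 40, -5.1, 0.01, 0.001, 0, 40], [0.9, 40, -5.5, 0.01, 0.001, 0, 40], [0, 0, 0, 0, 0, 0, 40], [0, 0, 0, 0, 0, 0, 40]]

```text
time_s: 18.1
ee_pos: [0.4649, 0.4076, 0.1979]
eef_rot: [-2.95, 1.558, -2.986]
force: [0.1, -0.2, -1.5]
grip_width: 0.0458
```

```bash
python3 - <<'E'
from station import ctrl,viewer
from h import *
o=ctrl.get_obs();status(o); c=snap(viewer,'wrist','w12.png')
Rt=Rtool(np.radians(87.7))
plan(o,[((.468,.407,.041),Rt)],vmax=30)
E
```

```text
t 18.1 p [0.4649 0.4076 0.1979] q [ 0.658  0.466  1.311  0.006  1.376 -0.879] F [ 0.1 -0.2 -1.5] w 0.0458 phi 88.0 toolx [-0.013 -0.002 -1.   ]
->  [0.468 0.407 0.041] 6 rows
[[26.1, -0.0, 0.9, 0.001, -0.002, 0.0], [26.1, -0.0, 0.8, 0.001, -0.002, 0.0], [26.1, -0.0, 0.7, 0.001, -0.002, 0.0], [26.1, -0.0, 0.7, 0.001, -0.002, 0.0], [26.1, -0.1, 0.6, 0.001, -0.002, 0.0], [26.1, -0.1, 0.6, 0.001, -0.002, 0.0]]
```

View pics/w12.png

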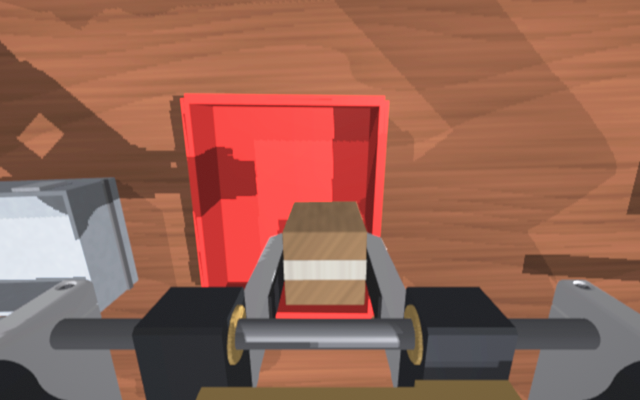

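Call:
play_rows:
  deltas:
    - [[26, 0, 0.9, 0.001, -0.002, 0, 40], [26, 0, 0.8, 0.001, -0.002, 0, 40], [26, 0, 0.7, 0, -0.002, 0, 40], [26, 0, 0.7, 0, -0.002, 0, 40], [26, 0, 0.6, 0, -0.002, 0, 40], [26, 0, 0.6, 0, -0.002, 0, 40], [2, 0, 0, 0, 0, 0, 40], [0, 0, 0, 0, 0, 0, 40]]

```text
time_s: 18.95
ee_pos: [0.4692, 0.4064, 0.0418]
eef_rot: [-1.148, 1.57, -1.188]
force: [0.1, 0.2, -2.2]
grip_width: 0.0458
```

Call:
play_rows:
  deltas:
    - [[0, 0, 0, 0, 0, 0, 56], [0, 0, 0, 0, 0, 0, 56], [0, 0, 0, 0, 0, 0, 56], [-30, 0, 0, 0, 0, 0, 56], [-35, 0, 0, 0, 0, 0, 56], [-35, 0, 0, 0, 0, 0, 56], [-35, 0, 0, 0, 0, 0, 56], [-35, 0, 0, 0, 0, 0, 56], [-35, 0, 0, 0, 0, 0, 40], [0, 0, 0, 0, 0, 0, 40]]

```text
time_s: 19.95
ee_pos: [0.4697, 0.4083, 0.2524]
eef_rot: [0.557, 1.562, 0.519]
force: [0.6, 0.0, 0.1]
grip_width: 0.0432
```

```bash
python3 - <<'E'
from station import ctrl,viewer
from h import *
o=ctrl.get_obs();status(o); c=snap(viewer,'wrist','w13.png');s=snap(viewer,'scene','s13.png')
E
```

```text
t 19.95 p [0.4697 0.4083 0.2524] q [ 6.570e-01  4.310e-01  1.235e+00 -1.000e-03  1.466e+00 -8.750e-01] F [0.6 0.  0.1] w 0.0432 phi 87.8 toolx [ 0.008  0.004 -1.   ]
```

View pics/w13.png

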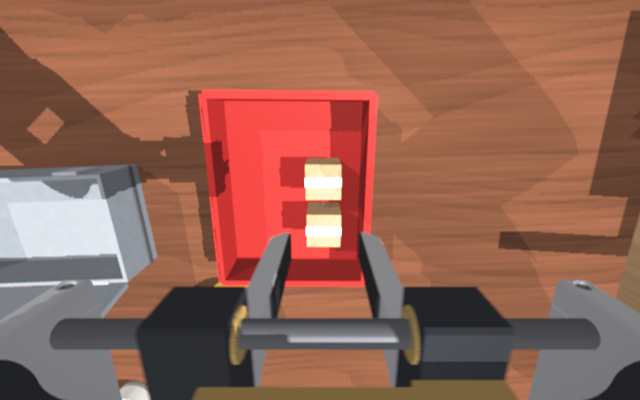

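View pics/s13.png

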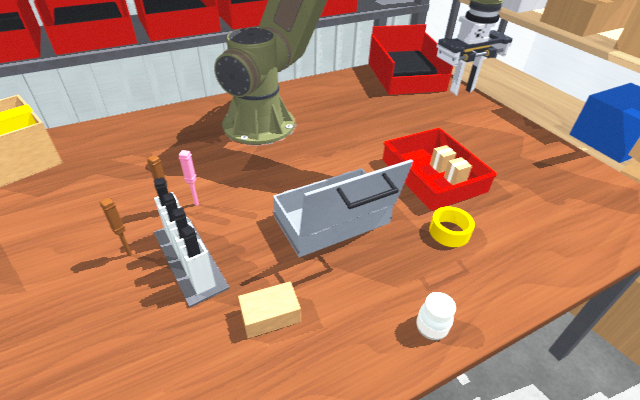

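Both cartons stand in the tote at wrist (323,178) and (323,225), with the lid still open. Next I'll shut the lid: grip the bar again and run the arc backwards.

```bash
python3 - <<'E'
from station import ctrl,viewer
from h import *
o=ctrl.get_obs()
R=Rtool(0)
plan(o,[((.6775,.006,.30),R),((.6775,.006,.184),R)],vmax=42)
E
```

```text
->  [0.678 0.006 0.3  ] 12 rows
[[-4.4, -32.8, 18.7, 0.128, 0.0, -0.0], [-4.4, -30.1, 22.7, 0.128, 0.0, -0.0], [-4.4, -27.0, 26.4, 0.128, 0.0, -0.0], [-4.4, -23.4, 29.6, 0.128, 0.0, -0.0], [-4.4, -19.4, 32.3, 0.128, 0.0, -0.0], [-4.4, -15.2, 34.5, 0.128, 0.0, -0.0], [-4.4, -10.7, 36.2, 0.128, 0.0, -0.0], [-4.4, -6.0, 37.2, 0.128, 0.0, -0.0], [-4.4, -1.2, 37.7, 0.128, 0.0, -0.0], [-4.4, 3.6, 37.5, 0.128, 0.0, -0.0], [-4.4, 8.4, 36.8, 0.128, 0.0, -0.0], [-4.4, 13.0, 35.4, 0.128, 0.0, -0.0]]
->  [0.678 0.006 0.184] 3 rows
3 x [38.7, 0.0, 0.0, 0.0, 0.0, 0.0]
```

Call:
play_rows:
  deltas:
    - [[-4.4, -32.8, 18.7, 0.128, 0, 0, 38], [-4.4, -30.1, 22.7, 0.128, 0, 0, 38], [-4.4, -27, 26.4, 0.128, 0, 0, 38], [-4.4, -23.4, 29.6, 0.128, 0, 0, 38], [-4.4, -19.4, 32.3, 0.128, 0, 0, 38], [-4.4, -15.2, 34.5, 0.128, 0, 0, 38], [-4.4, -10.7, 36.2, 0.128, 0, 0, 38], [-4.4, -6, 37.2, 0.128, 0, 0, 38], [-4.4, -1.2, 37.7, 0.128, 0, 0, 38], [-4.4, 3.6, 37.5, 0.128, 0, 0, 38]]

```text
time_s: 21.05
ee_pos: [0.6423, 0.071, 0.2895]
eef_rot: [-1.211, 1.569, -2.535]
force: [1.2, 0.7, 1.1]
grip_width: 0.0382
```

Call:
play_rows:
  deltas:
    - [[-4.4, 8.4, 36.8, 0.128, 0, 0, 38], [-4.4, 13, 35.4, 0.128, 0, 0, 38], [0, 0, 0, 0, 0, 0, 38], [0, 0, 0, 0, 0, 0, 38]]

```text
time_s: 21.45
ee_pos: [0.6766, 0.0051, 0.298]
eef_rot: [-1.233, 1.569, -2.808]
force: [0.1, 0.1, 0.3]
grip_width: 0.0383
```

```bash
python3 - <<'E'
from station import ctrl,viewer
from h import *
o=ctrl.get_obs();status(o); c=snap(viewer,'wrist','w14.png')
print(proj(c,[[.6775,.058,.2007],[.6775,-.052,.2007]]))
plan(o,[((.6775,.006,.184),Rtool(0))],vmax=42)
E
```

```text
t 21.45 p [0.6766 0.0051 0.298 ] q [-4.600e-02  5.640e-01  9.400e-01 -1.000e-03  1.639e+00 -4.300e-02] F [0.1 0.1 0.3] w 0.0383 phi -0.2 toolx [-0.001 -0.001 -1.   ]
[[326.11197942 147.50874495]
 [326.33526922 255.38934126]]
->  [0.678 0.006 0.184] 3 rows
[[38.0, 0.4, -0.3, -0.001, 0.0, 0.0], [38.0, 0.3, -0.3, -0.001, 0.0, 0.0], [38.0, 0.3, -0.3, -0.001, 0.0, 0.0]]
```

View pics/w14.png

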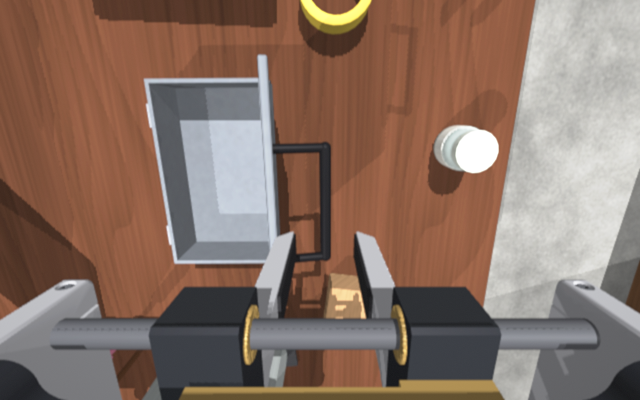

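The bar is at column 326, rows 145–260, just where predicted. I'll go down, grip and swing back.

Call:
play_rows:
  deltas:
    - [[38, 0.4, -0.3, 0, 0, 0, 38], [38, 0.3, -0.3, 0, 0, 0, 38], [38, 0.3, -0.3, 0, 0, 0, 38], [0, 0, 0, 0, 0, 0, 38], [0, 0, 0, 0, 0, 0, 5], [0, 0, 0, 0, 0, 0, 5], [0, 0, 0, 0, 0, 0, 5], [0, 0, 0, 0, 0, 0, 5], [0, 0, 0, 0, 0, 0, 5]]
  grip_force: 12

```text
time_s: 22.4
ee_pos: [0.6771, 0.0064, 0.1875]
eef_rot: [-0.142, 1.57, -1.716]
force: [-11.3, 0.7, 8.4]
grip_width: 0.0105
```

Call:
play_rows:
  deltas:
    - [[-5.3, -9.8, 0, 0, 0, 0, 5], [-4.6, -10.2, 0, 0, 0, 0, 5], [-3.8, -10.5, 0, 0, 0, 0, 5], [-3, -10.7, 0, 0, 0, 0, 5], [-2.2, -10.9, 0, 0, 0, 0, 5], [-1.4, -11.1, 0, 0, 0, 0, 5], [-0.5, -11.1, 0, 0, 0, 0, 5], [0.3, -11.1, 0, 0, 0, 0, 5]]

```text
time_s: 23.2
ee_pos: [0.5925, 0.0063, 0.2079]
eef_rot: [1.263, 1.566, -0.312]
force: [1.4, -2.3, 3.6]
grip_width: 0.0109
```

```bash
python3 - <<'E'
from station import ctrl,viewer
from h import *
o=ctrl.get_obs();status(o); c=snap(viewer,'scene','s15.png',(200,60,420,260),3)
E
```

```text
t 23.2 p [0.5925 0.0063 0.2079] q [-5.100e-02  3.910e-01  1.394e+00 -1.000e-03  1.353e+00 -4.600e-02] F [ 1.4 -2.3  3.6] w 0.0109 phi -0.2 toolx [ 0.004 -0.001 -1.   ]
```

View pics/s15.png

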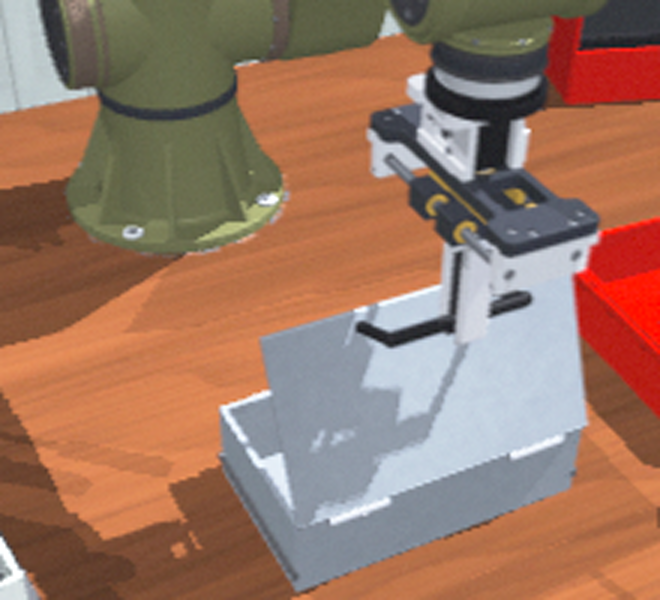

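Call:
play_rows:
  deltas:
    - [[1.1, -11.1, 0, 0, 0, 0, 5], [1.9, -11, 0, 0, 0, 0, 5], [2.8, -10.8, 0, 0, 0, 0, 5], [3.6, -10.6, 0, 0, 0, 0, 5], [4.3, -10.3, 0, 0, 0, 0, 5], [5.1, -9.9, 0, 0, 0, 0, 5], [5.8, -9.5, 0, 0, 0, 0, 5], [6.5, -9, 0, 0, 0, 0, 5]]

```text
time_s: 24.05
ee_pos: [0.5099, 0.0064, 0.1764]
eef_rot: [0.775, 1.568, -0.799]
force: [-6.6, -4.9, 9.2]
grip_width: 0.0103
```

Call:
play_rows:
  deltas:
    - [[7.2, -8.5, 0, 0, 0, 0, 5], [7.8, -8, 0, 0, 0, 0, 5], [8.4, -7.4, 0, 0, 0, 0, 5], [8.9, -6.7, 0, 0, 0, 0, 5], [9.4, -6, 0, 0, 0, 0, 5], [9.8, -5.3, 0, 0, 0, 0, 5], [9, -4.6, 0, 0, 0, 0, 5], [0, 0, 0, 0, 0, 0, 5]]

```text
time_s: 24.85
ee_pos: [0.4612, 0.0063, 0.1134]
eef_rot: [-1.213, 1.565, -2.787]
force: [-17.9, -7.5, 5.9]
grip_width: 0.0105
```

```bash
python3 - <<'E'
from station import ctrl,viewer
from h import *
o=ctrl.get_obs();status(o); c=snap(viewer,'scene','s16.png',(200,60,420,260),3)
E
```

```text
t 24.85 p [0.4612 0.0063 0.1134] q [-0.064  0.212  1.863 -0.003  1.072 -0.059] F [-17.9  -7.5   5.9] w 0.0105 phi -0.2 toolx [-0.006 -0.002 -1.   ]
```

View pics/s16.png

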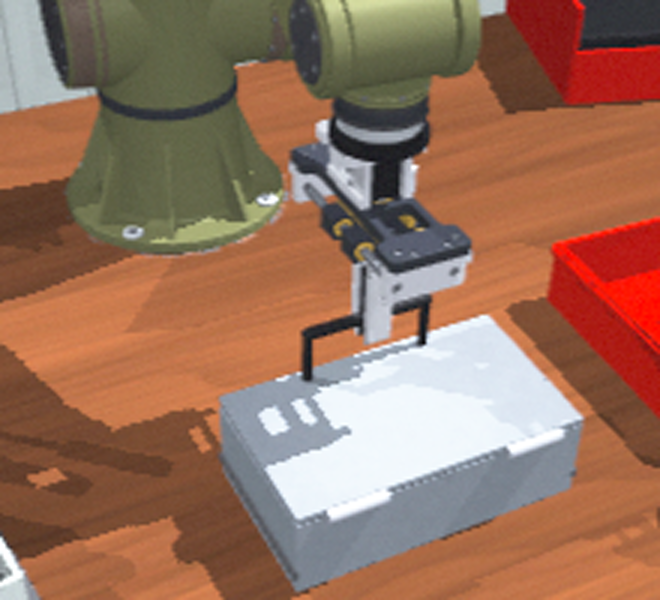

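The lid is shut. I'll release, lift, and go over to look at the holder.

Call:
play_rows:
  deltas:
    - [[0, 0, 0, 0, 0, 0, 40], [0, 0, 0, 0, 0, 0, 40], [0, 0, 0, 0, 0, 0, 40], [0, 0, 0, 0, 0, 0, 40], [-35, 0, 0, 0, 0, 0, 40], [-40, 0, 0, 0, 0, 0, 40], [-40, 0, 0, 0, 0, 0, 40], [-40, 0, 0, 0, 0, 0, 40], [-20, 0, 0, 0, 0, 0, 40]]

```text
time_s: 25.8
ee_pos: [0.4642, 0.0073, 0.2931]
eef_rot: [1.401, 1.565, -0.174]
force: [-0.1, -0.1, -0.1]
grip_width: 0.0402
```

```bash
python3 - <<'E'
from station import ctrl,viewer
from h import *
o=ctrl.get_obs();status(o)
plan(o,[((.45,-.355,.30),Rtool(np.radians(96.5)))],vmax=42,amax=.13)
E
```

```text
t 25.8 p [0.4642 0.0073 0.2931] q [-6.300e-02  4.600e-02  1.616e+00 -1.000e-03  1.475e+00 -5.900e-02] F [-0.1 -0.1 -0.1] w 0.0402 phi -0.2 toolx [ 0.006 -0.001 -1.   ]
->  [ 0.45  -0.355  0.3  ] 13 rows
[[-0.5, -1.0, 27.9, -0.13, 0.0, -0.0], [-0.5, -4.6, 27.5, -0.13, 0.0, -0.0], [-0.5, -8.1, 26.7, -0.13, 0.0, -0.0], [-0.5, -11.5, 25.4, -0.13, 0.0, -0.0], [-0.5, -14.7, 23.7, -0.13, 0.0, -0.0], [-0.6, -17.6, 21.6, -0.13, 0.0, -0.0], [-0.6, -20.3, 19.1, -0.13, 0.0, -0.0], [-0.6, -22.6, 16.4, -0.13, 0.0, -0.0], [-0.6, -24.5, 13.3, -0.13, 0.0, -0.0], [-0.6, -26.0, 10.0, -0.13, 0.0, -0.0], [-0.6, -27.1, 6.5, -0.13, 0.0, -0.0], [-0.5, -27.7, 3.0, -0.13, 0.0, -0.0], [-0.5, -27.9, -0.6, -0.13, 0.0, -0.0]]
```

Call:
play_rows:
  deltas:
    - [[-0.5, -1, 27.9, -0.13, 0, 0, 40], [-0.5, -4.6, 27.5, -0.13, 0, 0, 40], [-0.5, -8.1, 26.7, -0.13, 0, 0, 40], [-0.5, -11.5, 25.4, -0.13, 0, 0, 40], [-0.5, -14.7, 23.7, -0.13, 0, 0, 40], [-0.6, -17.6, 21.6, -0.13, 0, 0, 40], [-0.6, -20.3, 19.1, -0.13, 0, 0, 40], [-0.6, -22.6, 16.4, -0.13, 0, 0, 40], [-0.6, -24.5, 13.3, -0.13, 0, 0, 40], [-0.6, -26, 10, -0.13, 0, 0, 40]]

```text
time_s: 26.8
ee_pos: [0.4528, -0.2726, 0.2953]
eef_rot: [-0.338, 1.569, -0.608]
force: [0.2, 0.1, -0.6]
grip_width: 0.0399
```

Call:
play_rows:
  deltas:
    - [[-0.6, -27.1, 6.5, -0.13, 0, 0, 40], [-0.5, -27.7, 3, -0.13, 0, 0, 40], [-0.5, -27.9, -0.6, -0.13, 0, 0, 40], [0, 0, 0, 0, 0, 0, 40], [0, 0, 0, 0, 0, 0, 40]]

```text
time_s: 27.3
ee_pos: [0.4496, -0.3551, 0.2966]
eef_rot: [-0.582, 1.57, -0.469]
force: [0.3, 0.3, 0.6]
grip_width: 0.0399
```

```bash
python3 - <<'E'
from station import ctrl,viewer
from h import *
import pickle
o=ctrl.get_obs();status(o);c=snap(viewer,'wrist','w17.png');s=snap(viewer,'scene','s17.png',(130,140,250,300),4);t=snap(viewer,'top','t17.png')
pickle.dump(dict(wrist=c,scene=s,top=t),open('cam17.pkl','wb'))
E
```

```text
t 27.3 p [ 0.4496 -0.3551  0.2966] q [-0.733  0.302  1.31   0.     1.529 -2.416] F [0.3 0.3 0.6] w 0.0399 phi 96.5 toolx [ 0.001 -0.    -1.   ]
```

View pics/w17.png

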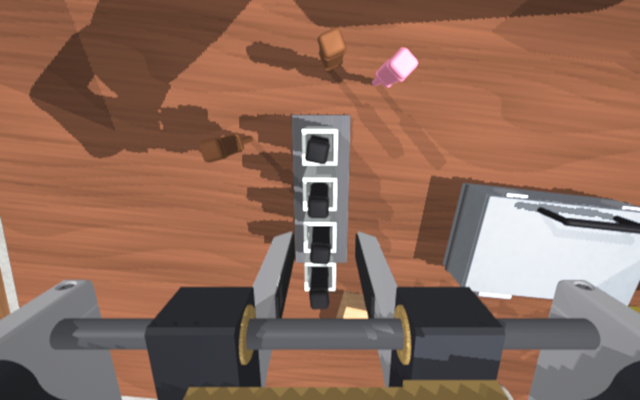

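View pics/t17.png

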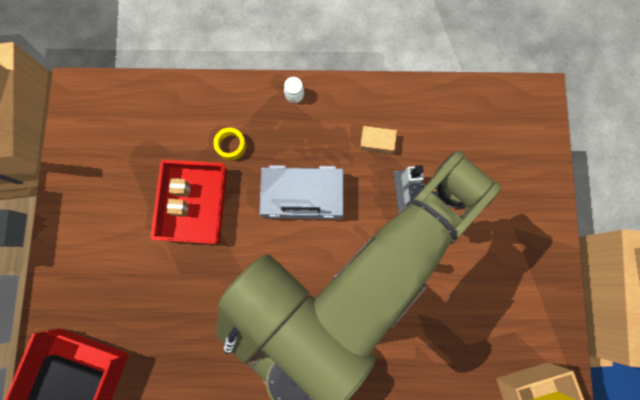

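```bash
python3 - <<'E'
import cv2
s=cv2.imread('pics/w17.png')
cv2.imwrite('pics/a7.png',cv2.resize(s[120:320,280:365],None,fx=3,fy=3,interpolation=cv2.INTER_CUBIC))
cv2.imwrite('pics/a8.png',cv2.resize(s[120:220,280:365],None,fx=6,fy=6,interpolation=cv2.INTER_CUBIC))
E
```

```text
(no output)
```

View pics/a7.png

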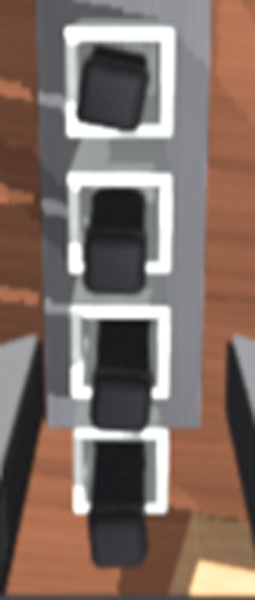

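View pics/a8.png

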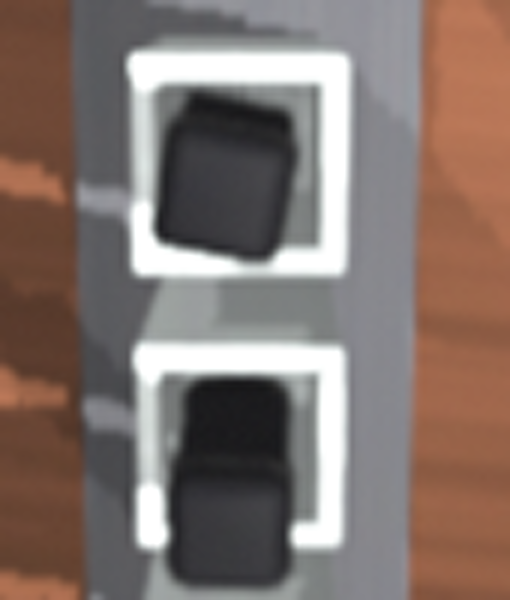

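View pics/s17.png

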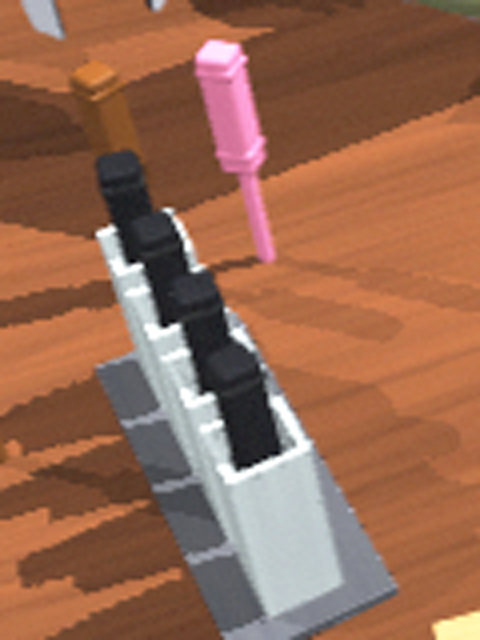

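```bash
python3 - <<'E'
from h import *
import pickle
c=pickle.load(open('cam17.pkl','rb'))['wrist']
a8=lambda x,y:(280+x/6,120+y/6); a7=lambda x,y:(280+x/3,120+y/3)
P=np.array([ray(c,*a8(*p),.178) for p in [(180,122),(297,142),(270,262),(158,245)]]);print('near',P.mean(0).round(4))
for i in range(4): e=P[(i+1)%4]-P[i]; print(np.linalg.norm(e).round(4),np.degrees(np.arctan2(e[1],e[0])).round(1))
P=np.array([ray(c,*a8(*p),.178) for p in [(175,462),(292,462),(292,585),(168,580)]]);print('3',P.mean(0).round(4))
for i in range(4): e=P[(i+1)%4]-P[i]; print(np.linalg.norm(e).round(4),np.degrees(np.arctan2(e[1],e[0])).round(1))
print('2',ray(c,*a7(122,402),.178),'1',ray(c,*a7(118,538),.178))
# rim centres check
for q in [(118,80),(120,222),(120,352),(120,472)]: print(ray(c,*a7(*q),.12).round(4))
E
```

```text
near [ 0.4032 -0.3681  0.178 ]
0.0196 86.9
0.0205 -6.1
0.0191 -92.2
0.0207 175.4
3 [ 0.4604 -0.361   0.178 ]
0.0204 96.5
0.0227 6.7
0.0221 -86.0
0.0218 -177.6
2 [ 0.51430339 -0.35289824  0.178     ] 1 [ 0.57216021 -0.34810299  0.178     ]
[ 0.4033 -0.3674  0.12  ]
[ 0.4612 -0.3603  0.12  ]
[ 0.5193 -0.3539  0.12  ]
[ 0.5776 -0.3476  0.12  ]
```

The near handle is turned about −5°, at (0.4032, −0.368). The other three line up with the holder at (0.4604, −0.361), (0.5143, −0.353) and (0.572, −0.348). The rim centres agree with the top view. I'll start with the near one.

```bash
python3 - <<'E'
from station import ctrl
from h import *
o=ctrl.get_obs();R=Rtool(np.radians(86))
plan(o,[((.4032,-.368,.22),R),((.4032,-.368,.136),R)],vmax=30)
E
```

```text
->  [ 0.403 -0.368  0.22 ] 4 rows
[[19.3, -2.1, -12.0, 0.046, 0.0, 0.0], [19.3, -2.6, -11.9, 0.046, 0.0, 0.0], [19.3, -3.2, -11.8, 0.046, 0.0, 0.0], [19.3, -3.7, -11.6, 0.046, 0.0, 0.0]]
->  [ 0.403 -0.368  0.136] 3 rows
3 x [28.0, 0.0, 0.0, 0.0, 0.0, 0.0]
```

Call:
play_rows:
  deltas:
    - [[19.3, -2.1, -12, 0.046, 0, 0, 46], [19.3, -2.6, -11.9, 0.046, 0, 0, 46], [19.3, -3.2, -11.8, 0.046, 0, 0, 46], [19.3, -3.7, -11.6, 0.046, 0, 0, 46], [0, 0, 0, 0, 0, 0, 46], [0, 0, 0, 0, 0, 0, 46]]

```text
time_s: 28.05
ee_pos: [0.4035, -0.3686, 0.2206]
eef_rot: [-0.58, 1.569, -0.648]
force: [0.2, 0.3, 0.8]
grip_width: 0.0457
```

```bash
python3 - <<'E'
from station import ctrl,viewer
from h import *
o=ctrl.get_obs();status(o);c=snap(viewer,'wrist','w18.png')
print(proj(c,[.4032,-.368,.178]))
plan(o,[((.4032,-.368,.136),Rtool(np.radians(86)))],vmax=30)
E
```

```text
t 28.05 p [ 0.4035 -0.3686  0.2206] q [-0.807  0.279  1.512  0.     1.348 -2.31 ] F [0.2 0.3 0.8] w 0.0457 phi 86.1 toolx [ 0.002 -0.001 -1.   ]
[[326.41829187 222.77279801]]
->  [ 0.403 -0.368  0.136] 3 rows
[[28.2, 0.2, -0.2, 0.001, 0.001, 0.0], [28.2, 0.2, -0.2, 0.001, 0.001, 0.0], [28.2, 0.2, -0.1, 0.001, 0.001, 0.0]]
```

View pics/w18.png

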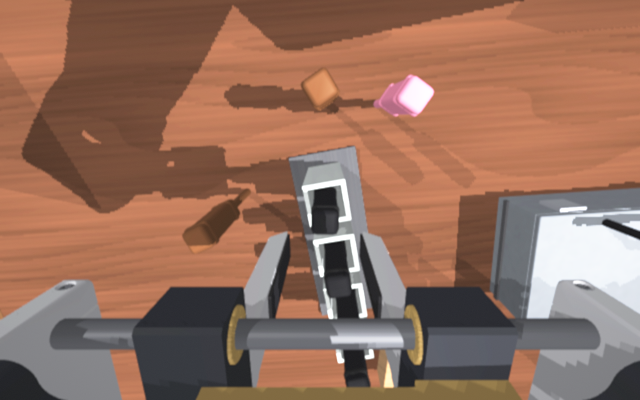

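Call:
play_rows:
  deltas:
    - [[28, 0.2, 0, 0, 0, 0, 46], [28, 0.2, 0, 0, 0, 0, 46], [28, 0.2, 0, 0, 0, 0, 46], [0, 0, 0, 0, 0, 0, 15], [0, 0, 0, 0, 0, 0, 15], [0, 0, 0, 0, 0, 0, 15], [0, 0, 0, 0, 0, 0, 15], [0, 0, 0, 0, 0, 0, 15]]
  grip_force: 30

```text
time_s: 28.9
ee_pos: [0.4039, -0.3688, 0.1375]
eef_rot: [-0.633, 1.566, -0.702]
force: [-0.5, 1.1, 7.6]
grip_width: 0.0216
```

Call:
play_rows:
  deltas:
    - [[-30, 0, 0, 0, 0, 0, 15], [-35, 0, 0, 0, 0, 0, 15], [-35, 0, 0, 0, 0, 0, 15], [-35, 0, 0, 0, 0, 0, 15], [-35, 0, 0, 0, 0, 0, 15], [-20, 0, 0, 0, 0, 0, 15], [0, 0, 0, 0, 0, 0, 15]]

```text
time_s: 29.6
ee_pos: [0.4033, -0.3686, 0.329]
eef_rot: [-0.725, 1.564, -0.793]
force: [-0.8, -0.0, -1.4]
grip_width: 0.0218
```

```bash
python3 - <<'E'
from station import ctrl,viewer
from h import *
o=ctrl.get_obs();status(o);c=snap(viewer,'wrist','w19.png');snap(viewer,'scene','s19.png')
Rt=Rtool(np.radians(87.7))
plan(o,[((.44,.0,.34),Rt),((.45,.285,.30),Rt)],vmax=42)
E
```

```text
t 29.6 p [ 0.4033 -0.3686  0.329 ] q [-0.808  0.227  1.331  0.     1.577 -2.31 ] F [-0.8 -0.  -1.4] w 0.0218 phi 86.1 toolx [ 0.005 -0.005 -1.   ]
->  [0.44 0.   0.34] 9 rows
[[-1.4, 41.1, 1.3, -0.003, 0.001, 0.001], [-1.4, 41.1, 1.4, -0.003, 0.001, 0.001], [-1.4, 41.1, 1.5, -0.003, 0.001, 0.001], [-1.3, 41.1, 1.6, -0.003, 0.001, 0.001], [-1.3, 41.1, 1.8, -0.003, 0.001, 0.001], [-1.3, 41.1, 1.9, -0.003, 0.001, 0.001], [-1.3, 41.1, 2.0, -0.003, 0.001, 0.001], [-1.3, 41.1, 2.2, -0.003, 0.001, 0.001], [-1.2, 41.1, 2.3, -0.003, 0.001, 0.001]]
->  [0.45  0.285 0.3  ] 7 rows
7 x [5.7, 40.7, -0.2, 0.0, 0.0, 0.0]
```

View pics/w19.png

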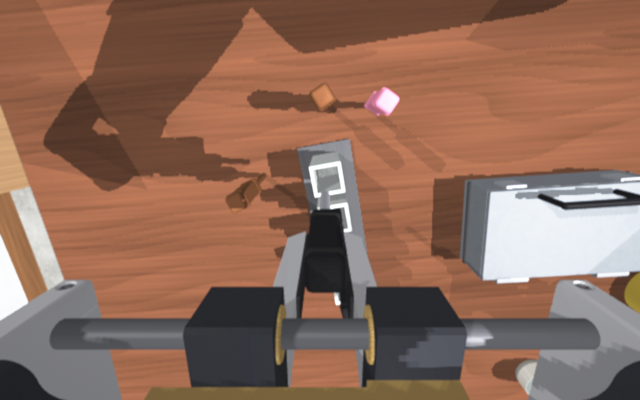

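View pics/s19.png

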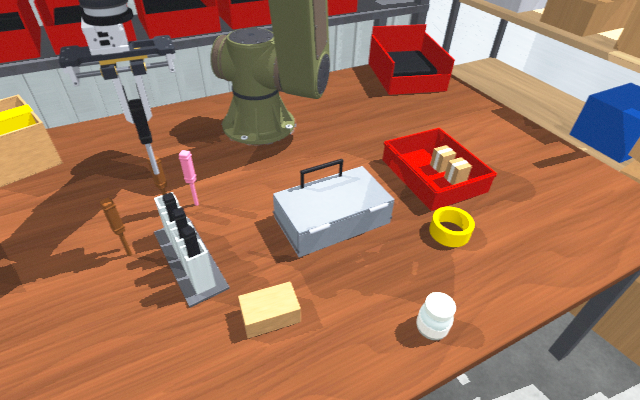

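The near driver is out (22 mm opening) and the pink and brown ones are untouched. I'll carry it to the tote.

Call:
play_rows:
  deltas:
    - [[-1.4, 41, 1.3, -0.003, 0.001, 0, 15], [-1.4, 41, 1.4, -0.003, 0.001, 0, 15], [-1.4, 41, 1.5, -0.003, 0.001, 0, 15], [-1.3, 41, 1.6, -0.003, 0.001, 0, 15], [-1.3, 41, 1.8, -0.003, 0.001, 0, 15], [-1.3, 41, 1.9, -0.003, 0.001, 0, 15], [-1.3, 41, 2, -0.003, 0.001, 0, 15], [-1.3, 41, 2.2, -0.003, 0.001, 0, 15], [-1.2, 41, 2.3, -0.003, 0.001, 0, 15], [0, 40, 0, 0, 0, 0, 15]]

```text
time_s: 30.7
ee_pos: [0.4411, 0.041, 0.3357]
eef_rot: [-3.067, 1.561, -3.108]
force: [0.1, -0.0, -0.5]
grip_width: 0.0221
```

Call:
play_rows:
  deltas:
    - [[0, 40, 0, 0, 0, 0, 15], [0, 41, 0, 0, 0, 0, 15], [0, 41, 0, 0, 0, 0, 15], [0, 41, 0, 0, 0, 0, 15], [0, 41, 0, 0, 0, 0, 15], [0, 41, 0, 0, 0, 0, 15], [0, 0, 0, 0, 0, 0, 15], [0, 0, 0, 0, 0, 0, 15]]

```text
time_s: 31.5
ee_pos: [0.4514, 0.2843, 0.3352]
eef_rot: [-2.926, 1.56, -2.967]
force: [-0.1, -0.7, -0.8]
grip_width: 0.0216
```

```bash
python3 - <<'E'
from station import ctrl,viewer
from h import *
o=ctrl.get_obs();status(o);c=snap(viewer,'wrist','w20.png');t=snap(viewer,'top','t20.png',(130,90,350,265),3)
import pickle; pickle.dump(t,open('t20.pkl','wb'))
p,R=cur(o)
plan(o,[(p+[0,0,.02],Rtool(np.radians(87.7),-np.radians(50)))],amax=.125)
E
```

```text
t 31.5 p [0.4514 0.2843 0.3352] q [ 0.492  0.205  1.342  0.003  1.604 -1.039] F [-0.1 -0.7 -0.8] w 0.0216 phi 87.7 toolx [-0.01  -0.002 -1.   ]
->  [0.451 0.284 0.355] 8 rows
[[-2.5, -0.0, -0.0, 0.0, -0.11, 0.0], [-2.5, -0.0, 0.2, 0.0, -0.11, 0.0], [-2.4, -0.0, 0.5, 0.0, -0.11, 0.0], [-2.4, -0.0, 0.8, 0.0, -0.11, 0.0], [-2.3, -0.0, 1.0, 0.0, -0.11, 0.0], [-2.1, -0.0, 1.3, 0.0, -0.11, 0.0], [-2.0, -0.0, 1.5, 0.0, -0.11, 0.0], [-1.8, -0.0, 1.7, 0.0, -0.11, 0.0]]
```

View pics/w20.png

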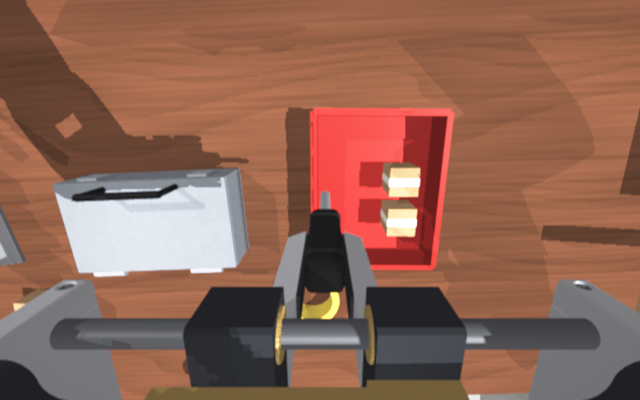

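View pics/t20.png

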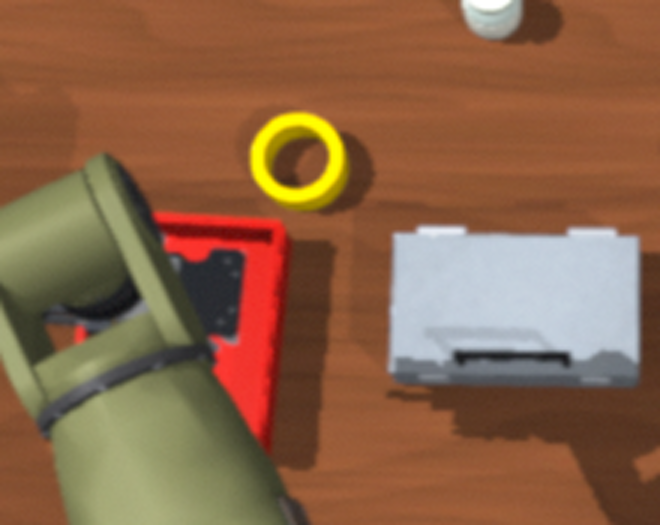

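The tote is unmoved. I'll tilt the tool forward here, well above everything, to see whether the wrist can do it.

Call:
play_rows:
  deltas:
    - [[-2.5, 0, 0, 0, -0.11, 0, 15], [-2.5, 0, 0.2, 0, -0.11, 0, 15], [-2.4, 0, 0.5, 0, -0.11, 0, 15], [-2.4, 0, 0.8, 0, -0.11, 0, 15], [-2.3, 0, 1, 0, -0.11, 0, 15], [-2.1, 0, 1.3, 0, -0.11, 0, 15], [-2, 0, 1.5, 0, -0.11, 0, 15], [-1.8, 0, 1.7, 0, -0.11, 0, 15], [0, 0, 0, 0, 0, 0, 15], [0, 0, 0, 0, 0, 0, 15]]

```text
time_s: 32.6
ee_pos: [0.4516, 0.2835, 0.357]
eef_rot: [-0.001, 0.702, -0.043]
force: [0.9, -0.2, -1.5]
grip_width: 0.0221
```

```bash
cat >> h.py <<'E'
def place(o,ly,tx=.095,L=.128,tz=.012,tilt=50,C=(.4865,.3615),yaw=-2.3):
    R=Rtool(np.radians(90+yaw),-np.radians(tilt)); y=np.radians(yaw)
    tip=np.array([*(np.array(C)+np.array([[np.cos(y),-np.sin(y)],[np.sin(y),np.cos(y)]])@np.array([tx,ly])),tz])
    tcp=tip-L*R[:,0]; print('tip',tip.round(4),'tcp',tcp.round(4)); plan(o,[(tcp+[0,0,.08],R),(tcp,R)],vmax=30)
E
python3 - <<'E'
from station import ctrl,viewer
from h import *
o=ctrl.get_obs();status(o);snap(viewer,'scene','s21.png',(340,0,580,240),3);
p,R=cur(o);print(R)
place(o,-.075)
E
```

```text
t 32.6 p [0.4516 0.2835 0.357 ] q [ 0.777 -0.132  1.859 -0.787  0.908 -0.413] F [ 0.9 -0.2 -1.5] w 0.0221 phi 87.6 toolx [ 0.763 -0.033 -0.645]
[[ 7.63093829e-01  4.24920999e-02  6.44889315e-01]
 [-3.28267406e-02  9.99096637e-01 -2.69873147e-02]
 [-6.45453494e-01 -5.75760911e-04  7.63799356e-01]]
tip [0.5784 0.2827 0.012 ] tcp [0.4804 0.2867 0.0943]
->  [0.48  0.287 0.174] 7 rows
[[20.0, 0.6, -17.3, -0.0, -0.0, 0.0], [20.0, 0.6, -17.3, -0.0, -0.0, 0.0], [20.0, 0.6, -17.3, -0.0, -0.0, 0.0], [20.0, 0.6, -17.3, -0.0, -0.0, 0.0], [19.9, 0.6, -17.3, -0.0, -0.0, 0.0], [19.9, 0.6, -17.3, -0.0, -0.0, 0.0], [19.9, 0.6, -17.4, -0.0, -0.0, 0.0]]
->  [0.48  0.287 0.094] 3 rows
3 x [17.1, 0.0, -20.4, 0.0, 0.0, 0.0]
```

View pics/s21.png

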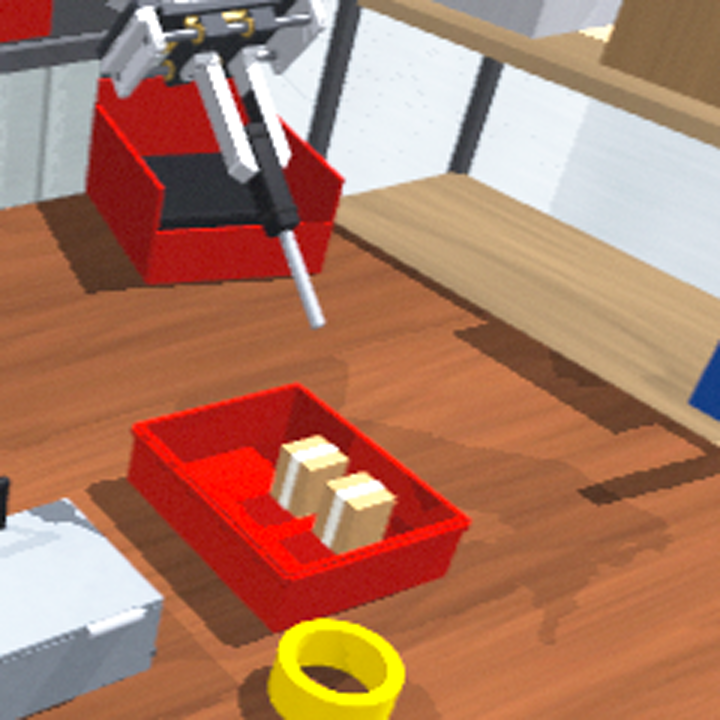

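The wrist reaches the 50° tilt (q4 −0.79, limit −1.04). I'll check the blade tip at scene pixel (446,107) against the prediction.

```bash
python3 - <<'E'
from station import ctrl,viewer
from h import *
import pickle
o=ctrl.get_obs();p,R=cur(o);c=viewer.camera('scene')
print(proj(c,[p+.128*R[:,0]]))
# solve tilt in tool xz-plane: tip = p -.019x + .147*(cos a x + sin a z)
for a in np.radians([-12,-9,-6,-3,0,3,6]): print(np.degrees(a),proj(c,[p-.019*R[:,0]+.147*(np.cos(a)*R[:,0]+np.sin(a)*R[:,2])]))
E
```

```text
[[445.79640478 107.97933545]]
-12.000000000000002 [[437.91863076 111.62882043]]
-9.0 [[439.90873263 110.98112854]]
-6.000000000000001 [[441.88886084 110.1581157 ]]
-3.0000000000000004 [[443.85337174 109.15796579]]
0.0 [[445.79640478 107.97933545]]
3.0000000000000004 [[447.71189378 106.62140327]]
6.000000000000001 [[449.59358159 105.08391973]]
```

Call:
play_rows:
  deltas:
    - [[20, 0.6, -17.3, 0, 0, 0, 15], [20, 0.6, -17.3, 0, 0, 0, 15], [20, 0.6, -17.3, 0, 0, 0, 15], [20, 0.6, -17.3, 0, 0, 0, 15], [20, 0.6, -17.3, 0, 0, 0, 15], [20, 0.6, -17.3, 0, 0, 0, 15], [20, 0.6, -17.4, 0, 0, 0, 15], [0, 0, 0, 0, 0, 0, 15], [0, 0, 0, 0, 0, 0, 15]]

```text
time_s: 33.6
ee_pos: [0.4827, 0.287, 0.1933]
eef_rot: [0.0, 0.74, -0.042]
force: [0.1, -0.3, -0.8]
grip_width: 0.0217
```

```bash
python3 - <<'E'
from station import ctrl,viewer
from h import *
o=ctrl.get_obs();status(o);snap(viewer,'scene','s22.png',(340,20,580,220),3);
place(o,-.075)
E
```

```text
t 33.6 p [0.4827 0.287  0.1933] q [ 0.717  0.109  2.007 -1.04   0.631 -0.059] F [ 0.1 -0.3 -0.8] w 0.0217 phi 87.6 toolx [ 0.738 -0.031 -0.674]
tip [0.5784 0.2827 0.012 ] tcp [0.4804 0.2867 0.0943]
->  [0.48  0.287 0.174] 1 rows
[[11.2, -0.5, -15.5, -0.002, -0.042, 0.001]]
->  [0.48  0.287 0.094] 3 rows
3 x [17.1, 0.0, -20.4, 0.0, 0.0, 0.0]
```

View pics/s22.png

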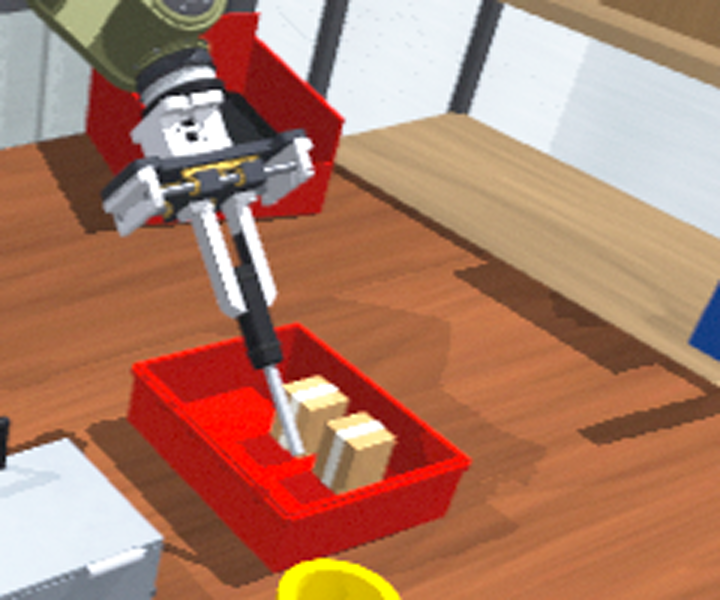

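The wrist roll stopped at its limit (−1.04) with the tilt at about 47°. Lower down it will allow only about 40°, so I'll use that tilt. The driver will tip over the remaining way between the slightly opened fingers.

```bash
python3 - <<'E'
from station import ctrl,viewer
from h import *
o=ctrl.get_obs()
place(o,-.075,tilt=39,tz=.010)
E
```

```text
tip [0.5784 0.2827 0.01  ] tcp [0.4979 0.286  0.1095]
->  [0.498 0.286 0.189] 2 rows
[[7.1, -0.3, 3.6, -0.001, 0.075, 0.0], [6.8, -0.3, 4.2, -0.001, 0.075, 0.0]]
->  [0.498 0.286 0.109] 3 rows
3 x [20.7, 0.0, -16.8, 0.0, 0.0, 0.0]
```

Call:
play_rows:
  deltas:
    - [[7, 0, 3.6, 0, 0.075, 0, 15], [7, 0, 4.2, 0, 0.075, 0, 15], [0, 0, 0, 0, 0, 0, 15], [0, 0, 0, 0, 0, 0, 15]]

```text
time_s: 34.05
ee_pos: [0.4976, 0.2865, 0.1891]
eef_rot: [0.001, 0.888, -0.041]
force: [-0.4, -0.8, -1.4]
grip_width: 0.0217
```

```bash
python3 - <<'E'
from station import ctrl,viewer
from h import *
o=ctrl.get_obs();status(o)
place(o,-.075,tilt=39,tz=.010)
E
```

```text
t 34.05 p [0.4976 0.2865 0.1891] q [ 0.648  0.14   1.909 -0.713  0.661 -0.402] F [-0.4 -0.8 -1.4] w 0.0217 phi 87.6 toolx [ 0.631 -0.026 -0.776]
tip [0.5784 0.2827 0.01  ] tcp [0.4979 0.286  0.1095]
->  [0.498 0.286 0.189] 1 rows
[[-0.0, -0.5, 0.5, -0.002, 0.002, 0.001]]
->  [0.498 0.286 0.109] 3 rows
3 x [20.7, 0.0, -16.8, 0.0, 0.0, 0.0]
```

Call:
play_rows:
  deltas:
    - [[20.5, 0, -16.8, 0, 0, 0, 15], [20.5, 0, -16.8, 0, 0, 0, 15], [18, 0, -14, 0, 0, 0, 15], [0, 0, 0, 0, 0, 0, 15], [0, 0, 0, 0, 0, 0, 15]]

```text
time_s: 34.55
ee_pos: [0.4973, 0.287, 0.1133]
eef_rot: [-0.0, 0.89, -0.04]
force: [0.8, -0.7, -0.6]
grip_width: 0.022
```

```bash
python3 - <<'E'
from station import ctrl,viewer
from h import *
o=ctrl.get_obs();status(o);snap(viewer,'scene','s23.png',(340,60,560,240),3)
place(o,-.075,tilt=39,tz=.010)
E
```

```text
t 34.55 p [0.4973 0.287  0.1133] q [ 0.649  0.263  1.97  -0.906  0.534 -0.17 ] F [ 0.8 -0.7 -0.6] w 0.022 phi 87.7 toolx [ 0.629 -0.025 -0.777]
tip [0.5784 0.2827 0.01  ] tcp [0.4979 0.286  0.1095]
->  [0.498 0.286 0.189] 3 rows
3 x [-19.6, -0.3, 16.2, 0.0, 0.0, -0.0]
->  [0.498 0.286 0.109] 3 rows
3 x [20.7, 0.0, -16.8, 0.0, 0.0, 0.0]
```

View pics/s23.png

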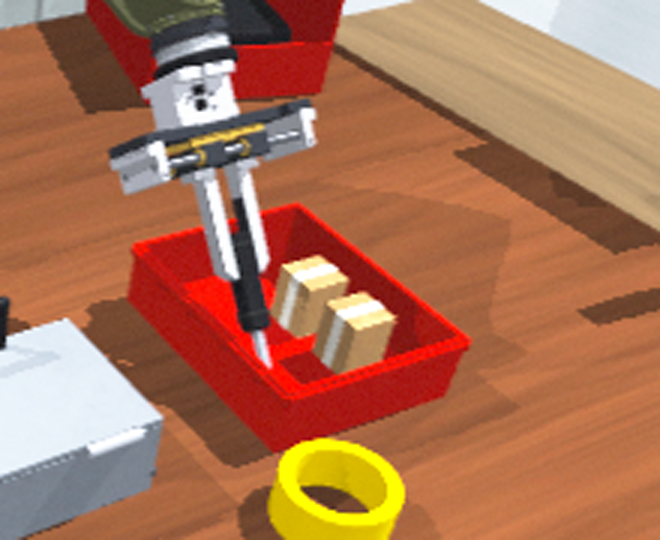

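The blade is inside the tote just above the floor, near its case-side wall. I'll go down a little more and open slightly.

Call:
play_rows:
  deltas:
    - [[4, 0, -3, 0, 0, 0, 15], [0, 0, 0, 0, 0, 0, 15], [0, 0, 0, 0, 0, 0, 30], [0, 0, 0, 0, 0, 0, 30], [0, 0, 0, 0, 0, 0, 30], [0, 0, 0, 0, 0, 0, 30], [0, 0, 0, 0, 0, 0, 30], [0, 0, 0, 0, 0, 0, 30]]

```text
time_s: 35.4
ee_pos: [0.4979, 0.2868, 0.1077]
eef_rot: [0.001, 0.89, -0.04]
force: [0.2, -0.4, 0.2]
grip_width: 0.0303
```

```bash
python3 - <<'E'
from station import ctrl,viewer
from h import *
o=ctrl.get_obs();status(o);snap(viewer,'scene','s24.png',(340,60,560,240),3)
E
```

```text
t 35.4 p [0.4979 0.2868 0.1077] q [ 0.647  0.274  1.972 -0.922  0.525 -0.151] F [ 0.2 -0.4  0.2] w 0.0303 phi 87.7 toolx [ 0.629 -0.025 -0.777]
```

View pics/s24.png

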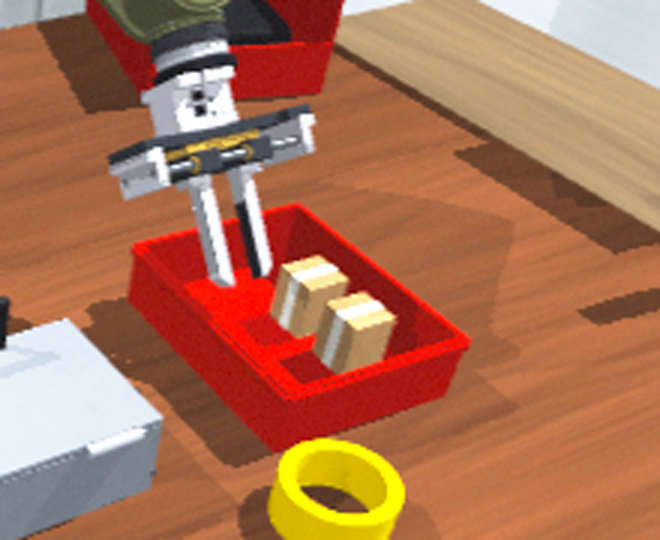

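The driver has dropped out of sight behind the wall. I'll back off and look.

Call:
play_rows:
  deltas:
    - [[-23, 0, 19, 0, 0, 0, 30], [-26, 0, 21, 0, 0, 0, 40], [-26, 0, 21, 0, 0, 0, 46], [-26, 0, 21, 0, 0, 0, 46], [-26, 0, 21, 0, 0, 0, 46], [-20, 0, 16, 0, 0, 0, 46], [0, 0, 0, 0, 0, 0, 46]]

```text
time_s: 36.15
ee_pos: [0.4985, 0.2873, 0.3009]
eef_rot: [0.006, 0.886, -0.036]
force: [-0.1, 0.3, 0.3]
grip_width: 0.0462
```

```bash
python3 - <<'E'
from station import ctrl,viewer
from h import *
o=ctrl.get_obs();status(o);snap(viewer,'wrist','w25.png')
R=Rtool(np.radians(96))
plan(o,[((.45,0,.33),R),((.4604,-.361,.25),R)],vmax=43)
E
```

```text
t 36.15 p [0.4985 0.2873 0.3009] q [ 0.647  0.022  1.762 -0.549  0.871 -0.627] F [-0.1  0.3  0.3] w 0.0462 phi 87.7 toolx [ 0.632 -0.023 -0.774]
->  [0.45 0.   0.33] 7 rows
[[-6.7, -41.3, -1.3, -0.02, 0.098, 0.007], [-6.7, -41.2, -2.8, -0.02, 0.098, 0.007], [-6.7, -41.1, -4.3, -0.02, 0.098, 0.007], [-6.4, -40.9, -5.8, -0.02, 0.098, 0.007], [-6.1, -40.7, -7.2, -0.02, 0.098, 0.007], [-5.6, -40.6, -8.6, -0.02, 0.098, 0.007], [-4.9, -40.3, -9.9, -0.02, 0.098, 0.007]]
->  [ 0.46  -0.361  0.25 ] 9 rows
9 x [8.9, -40.0, -3.0, 0.0, 0.0, 0.0]
```

View pics/w25.png

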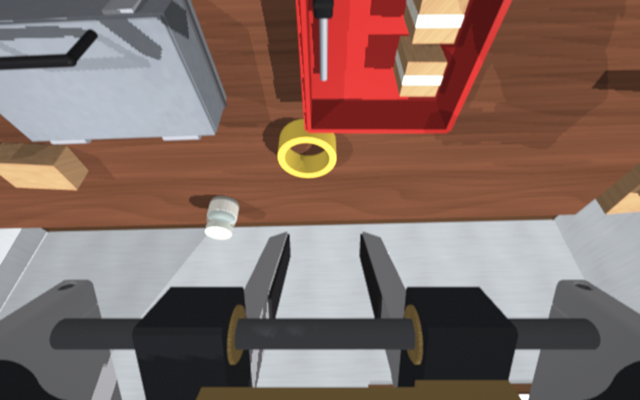

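The driver lies flat along the tote's case-side wall, its blade at wrist (323,75). Next one.

Call:
play_rows:
  deltas:
    - [[-6.7, -41.3, -1.3, -0.02, 0.098, 0.007, 46], [-6.7, -41.2, -2.8, -0.02, 0.098, 0.007, 46], [-6.7, -41.1, -4.3, -0.02, 0.098, 0.007, 46], [-6.4, -40.9, -5.8, -0.02, 0.098, 0.007, 46], [-6.1, -40.7, -7.2, -0.02, 0.098, 0.007, 46], [-5.6, -40.6, -8.6, -0.02, 0.098, 0.007, 46], [-4.9, -40.3, -9.9, -0.02, 0.098, 0.007, 46], [8.9, -40, -3, 0, 0, 0, 46], [8.9, -40, -3, 0, 0, 0, 46], [8.9, -40, -3, 0, 0, 0, 46]]

```text
time_s: 37.2
ee_pos: [0.4524, -0.1219, 0.2983]
eef_rot: [3.077, 1.564, -3.103]
force: [0.6, 0.4, 0.8]
grip_width: 0.0458
```

Call:
play_rows:
  deltas:
    - [[8.9, -40, -3, 0, 0, 0, 46], [8.9, -40, -3, 0, 0, 0, 46], [8.9, -40, -3, 0, 0, 0, 46], [8.9, -40, -3, 0, 0, 0, 46], [8.9, -40, -3, 0, 0, 0, 46], [8.9, -40, -3, 0, 0, 0, 46], [0, 0, 0, 0, 0, 0, 46], [0, 0, 0, 0, 0, 0, 46]]

```text
time_s: 38.0
ee_pos: [0.4592, -0.3608, 0.245]
eef_rot: [2.857, 1.563, 2.959]
force: [-0.2, 0.1, -0.5]
grip_width: 0.0458
```

```bash
python3 - <<'E'
from station import ctrl,viewer
from h import *
o=ctrl.get_obs();status(o);c=snap(viewer,'wrist','w26.png',(240,120,410,290),4)
print((proj(c,[[.4604,-.361,.178]])-[240,120])*4)
plan(o,[((.4604,-.361,.136),Rtool(np.radians(96)))],vmax=38)
t=viewer.camera('top')['img'][:,:,::-1]; cv2.imwrite('pics/t26.png',cv2.resize(t[150:255,145:355],None,fx=3.5,fy=3.5))
E
```

```text
t 38.0 p [ 0.4592 -0.3608  0.245 ] q [-0.727  0.355  1.357 -0.004  1.436 -2.4  ] F [-0.2  0.1 -0.5] w 0.0458 phi 95.9 toolx [-0.007  0.001 -1.   ]
[[339.87090071 382.28949368]]
->  [ 0.46  -0.361  0.136] 3 rows
[[36.3, -0.2, 0.7, -0.001, -0.002, -0.001], [36.3, -0.1, 0.6, -0.001, -0.002, -0.001], [36.3, -0.1, 0.5, -0.001, -0.002, -0.001]]
```

View pics/w26.png

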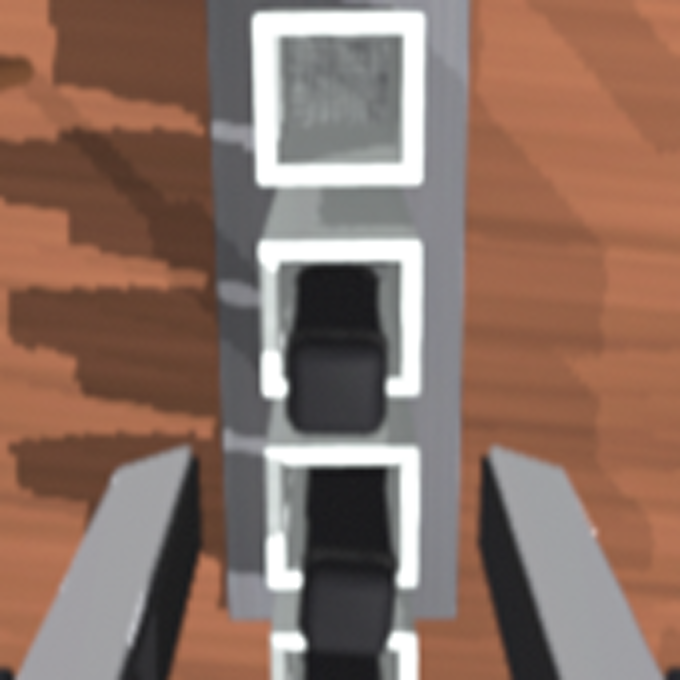

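View pics/t26.png

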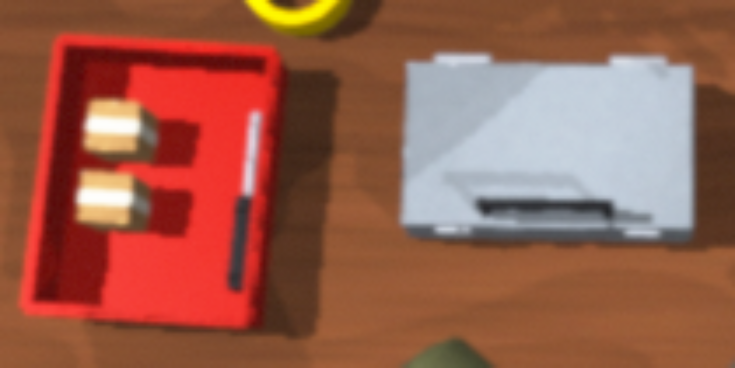

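The first driver lies flat against the wall, and the next handle is at its predicted pixel. I'll go down and pull it.

Call:
play_rows:
  deltas:
    - [[36, 0, 0.7, 0, -0.002, 0, 46], [36, 0, 0.6, 0, -0.002, 0, 46], [36, 0, 0.5, 0, -0.002, 0, 46], [0, 0, 0, 0, 0, 0, 15], [0, 0, 0, 0, 0, 0, 15], [0, 0, 0, 0, 0, 0, 15], [0, 0, 0, 0, 0, 0, 15], [0, 0, 0, 0, 0, 0, 15]]
  grip_force: 30

```text
time_s: 38.9
ee_pos: [0.462, -0.3611, 0.1412]
eef_rot: [-0.626, 1.566, -0.522]
force: [-0.1, 0.5, 7.8]
grip_width: 0.0219
```

Call:
play_rows:
  deltas:
    - [[-30, 0, 0, 0, 0, 0, 15], [-35, 0, 0, 0, 0, 0, 15], [-35, 0, 0, 0, 0, 0, 15], [-35, 0, 0, 0, 0, 0, 15], [-35, 0, 0, 0, 0, 0, 15], [-25, 0, 0, 0, 0, 0, 15], [0, 0, 0, 0, 0, 0, 15]]

```text
time_s: 39.6
ee_pos: [0.4615, -0.361, 0.3385]
eef_rot: [-0.742, 1.563, -0.637]
force: [-0.3, 0.8, -1.4]
grip_width: 0.0218
```

```bash
python3 - <<'E'
from station import ctrl,viewer
from h import *
o=ctrl.get_obs();status(o);c=snap(viewer,'wrist','w27.png')
Rt=Rtool(np.radians(87.7))
plan(o,[((.47,.305,.335),Rt)],vmax=43)
E
```

```text
t 39.6 p [ 0.4615 -0.361   0.3385] q [-7.270e-01  3.200e-01  1.192e+00  1.000e-03  1.621e+00 -2.402e+00] F [-0.3  0.8 -1.4] w 0.0218 phi 96.0 toolx [ 0.006 -0.005 -1.   ]
->  [0.47  0.305 0.335] 16 rows
[[0.0, 41.3, 4.9, 0.009, 0.0, 0.0], [0.0, 41.4, 4.5, 0.009, 0.0, 0.0], [0.0, 41.4, 4.1, 0.009, 0.0, 0.0], [0.1, 41.5, 3.7, 0.009, 0.0, 0.0], [0.1, 41.5, 3.4, 0.009, 0.0, 0.0], [0.1, 41.5, 3.0, 0.009, 0.0, 0.0], [0.1, 41.5, 2.6, 0.009, 0.0, 0.0], [0.1, 41.6, 2.2, 0.009, 0.0, 0.0], [0.1, 41.6, 1.9, 0.009, 0.0, 0.0], [0.1, 41.6, 1.5, 0.009, 0.0, 0.0], [0.1, 41.6, 1.1, 0.009, 0.0, 0.0], [0.2, 41.6, 0.7, 0.009, 0.0, 0.0], [0.2, 41.6, 0.4, 0.009, 0.0, 0.0], [0.2, 41.6, -0.0, 0.009, 0.0, 0.0], [0.2, 41.6, -0.4, 0.009, 0.0, 0.0], [0.2, 41.6, -0.8, 0.009, 0.0, 0.0]]
```

View pics/w27.png

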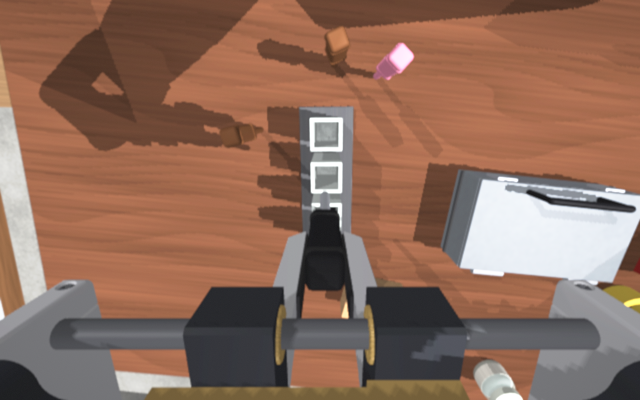

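The second driver is out and held. I'll carry it over.

Call:
play_rows:
  deltas:
    - [[0, 41.3, 4.9, 0.009, 0, 0, 15], [0, 41.4, 4.5, 0.009, 0, 0, 15], [0, 41.4, 4.1, 0.009, 0, 0, 15], [0.1, 41.5, 3.7, 0.009, 0, 0, 15], [0.1, 41.5, 3.4, 0.009, 0, 0, 15], [0.1, 41.5, 3, 0.009, 0, 0, 15], [0.1, 41.5, 2.6, 0.009, 0, 0, 15], [0.1, 41.6, 2.2, 0.009, 0, 0, 15], [0.1, 41.6, 1.9, 0.009, 0, 0, 15], [0.1, 41.6, 1.5, 0.009, 0, 0, 15]]

```text
time_s: 40.65
ee_pos: [0.4656, 0.0573, 0.3319]
eef_rot: [-3.108, 1.57, -3.094]
force: [0.5, -0.3, -0.8]
grip_width: 0.0222
```

Call:
play_rows:
  deltas:
    - [[0.1, 41.6, 1.1, 0.009, 0, 0, 15], [0.2, 41.6, 0.7, 0.009, 0, 0, 15], [0.2, 41.6, 0.4, 0.009, 0, 0, 15], [0.2, 41.6, 0, 0.009, 0, 0, 15], [0.2, 41.6, -0.4, 0.009, 0, 0, 15], [0.2, 41.6, -0.8, 0.009, 0, 0, 15], [0, 0, 0, 0, 0, 0, 15], [0, 0, 0, 0, 0, 0, 15]]

```text
time_s: 41.45
ee_pos: [0.4689, 0.3055, 0.3305]
eef_rot: [-2.225, 1.569, -2.264]
force: [0.1, -0.3, -1.1]
grip_width: 0.022
```

```bash
python3 - <<'E'
from station import ctrl,viewer
from h import *
o=ctrl.get_obs();status(o);snap(viewer,'wrist','w28.png')
place(o,-.046,tilt=39,tz=.010,L=.130)
E
```

```text
t 41.45 p [0.4689 0.3055 0.3305] q [ 5.120e-01  2.640e-01  1.282e+00 -1.000e-03  1.597e+00 -1.020e+00] F [ 0.1 -0.3 -1.1] w 0.022 phi 87.8 toolx [-0.001 -0.001 -1.   ]
tip [0.5796 0.3117 0.01  ] tcp [0.4978 0.315  0.111 ]
->  [0.498 0.315 0.191] 6 rows
[[23.2, 1.8, 4.8, 0.0, -0.114, 0.0], [23.6, 1.8, 2.1, 0.0, -0.114, 0.0], [23.7, 1.8, -0.6, 0.0, -0.114, 0.0], [23.5, 1.8, -3.3, 0.0, -0.114, 0.0], [23.0, 1.8, -5.9, 0.0, -0.114, 0.0], [22.2, 1.8, -8.5, 0.0, -0.114, 0.0]]
->  [0.498 0.315 0.111] 3 rows
3 x [20.7, 0.0, -16.8, 0.0, 0.0, 0.0]
```

View pics/w28.png

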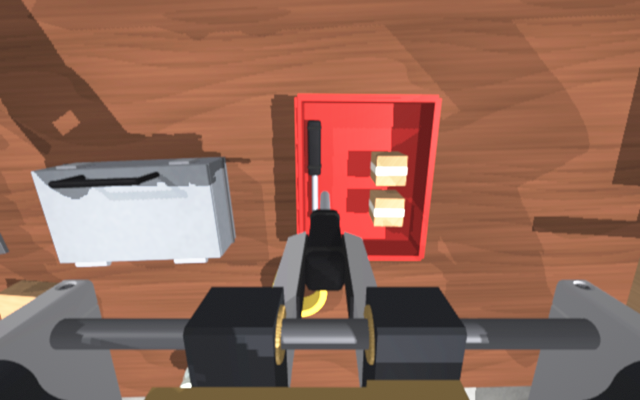

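Call:
play_rows:
  deltas:
    - [[23.2, 1.8, 4.8, 0, -0.114, 0, 15], [23.6, 1.8, 2.1, 0, -0.114, 0, 15], [23.7, 1.8, -0.6, 0, -0.114, 0, 15], [23.5, 1.8, -3.3, 0, -0.114, 0, 15], [23, 1.8, -5.9, 0, -0.114, 0, 15], [22.2, 1.8, -8.5, 0, -0.114, 0, 15], [0, 0, 0, 0, 0, 0, 15], [0, 0, 0, 0, 0, 0, 15]]

```text
time_s: 42.3
ee_pos: [0.4987, 0.3141, 0.1939]
eef_rot: [-0.002, 0.892, -0.042]
force: [0.6, 0.0, 0.2]
grip_width: 0.0222
```

```bash
python3 - <<'E'
from station import ctrl,viewer
from h import *
o=ctrl.get_obs();status(o);snap(viewer,'scene','s29.png',(340,60,560,240),3)
R=Rtool(np.radians(87.7),-np.radians(39))
plan(o,[((.4978,.315,.109),R)],vmax=30)
E
```

```text
t 42.3 p [0.4987 0.3141 0.1939] q [ 0.694  0.177  1.851 -0.707  0.706 -0.382] F [0.6 0.  0.2] w 0.0222 phi 87.7 toolx [ 0.627 -0.026 -0.778]
->  [0.498 0.315 0.109] 3 rows
[[21.8, 0.3, -18.0, 0.0, -0.001, 0.0], [21.8, 0.3, -18.0, 0.0, -0.001, 0.0], [21.8, 0.3, -18.0, 0.0, -0.001, 0.0]]
```

View pics/s29.png

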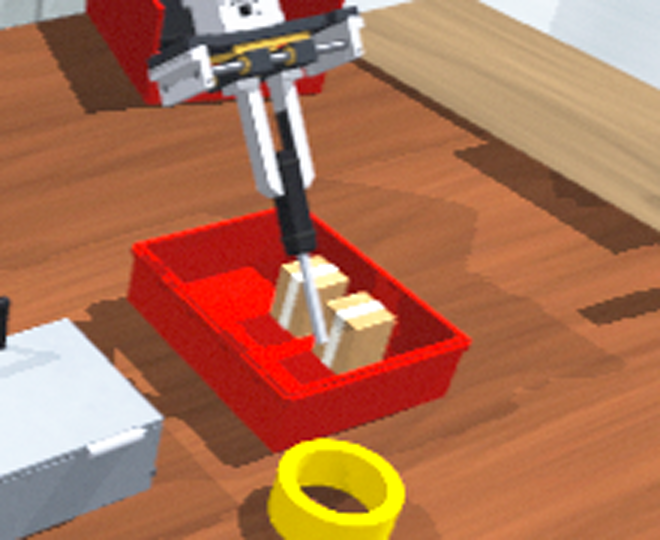

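Call:
play_rows:
  deltas:
    - [[21.5, 0.3, -17.5, 0, 0, 0, 15], [21.5, 0.3, -17.5, 0, 0, 0, 15], [21, 0.3, -17, 0, 0, 0, 15], [0, 0, 0, 0, 0, 0, 15], [0, 0, 0, 0, 0, 0, 15], [0, 0, 0, 0, 0, 0, 30], [0, 0, 0, 0, 0, 0, 30], [0, 0, 0, 0, 0, 0, 30], [0, 0, 0, 0, 0, 0, 30], [0, 0, 0, 0, 0, 0, 30]]

```text
time_s: 43.35
ee_pos: [0.4988, 0.3156, 0.1111]
eef_rot: [-0.0, 0.888, -0.041]
force: [0.1, 0.1, -1.2]
grip_width: 0.03
```

Call:
play_rows:
  deltas:
    - [[-23, 0, 19, 0, 0, 0, 30], [-26, 0, 21, 0, 0, 0, 40], [-26, 0, 21, 0, 0, 0, 46], [-26, 0, 21, 0, 0, 0, 46], [-26, 0, 21, 0, 0, 0, 46], [-20, 0, 16, 0, 0, 0, 46], [0, 0, 0, 0, 0, 0, 46]]

```text
time_s: 44.05
ee_pos: [0.499, 0.3162, 0.3041]
eef_rot: [0.006, 0.884, -0.036]
force: [-0.1, 0.2, 0.0]
grip_width: 0.0457
```

```bash
python3 - <<'E'
from station import ctrl,viewer
from h import *
o=ctrl.get_obs();status(o);snap(viewer,'scene','s30.png',(340,60,560,240),3)
R=Rtool(np.radians(96))
plan(o,[((.48,0,.33),R),((.515,-.353,.25),R)],vmax=43)
E
```

```text
t 44.05 p [0.499  0.3162 0.3041] q [ 0.698  0.067  1.709 -0.57   0.904 -0.579] F [-0.1  0.2  0. ] w 0.0457 phi 87.7 toolx [ 0.634 -0.023 -0.773]
->  [0.48 0.   0.33] 8 rows
[[-3.1, -39.6, 1.5, -0.018, 0.086, 0.006], [-3.4, -39.6, 0.6, -0.018, 0.086, 0.006], [-3.7, -39.6, -0.4, -0.018, 0.086, 0.006], [-3.8, -39.5, -1.5, -0.018, 0.086, 0.006], [-3.9, -39.5, -2.5, -0.018, 0.086, 0.006], [-3.8, -39.4, -3.5, -0.018, 0.086, 0.006], [-3.7, -39.3, -4.5, -0.018, 0.086, 0.006], [-3.5, -39.2, -5.5, -0.018, 0.086, 0.006]]
->  [ 0.515 -0.353  0.25 ] 9 rows
9 x [8.9, -39.4, -0.2, 0.0, 0.0, 0.0]
```

View pics/s30.png

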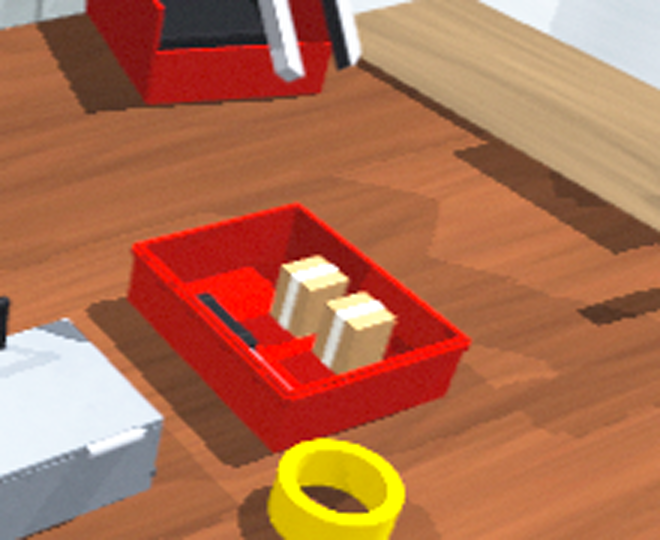

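The second driver lies flat too, at crop (235,330). On to the third.

Call:
play_rows:
  deltas:
    - [[-3.1, -39.6, 1.5, -0.018, 0.086, 0.006, 46], [-3.4, -39.6, 0.6, -0.018, 0.086, 0.006, 46], [-3.7, -39.6, -0.4, -0.018, 0.086, 0.006, 46], [-3.8, -39.5, -1.5, -0.018, 0.086, 0.006, 46], [-3.9, -39.5, -2.5, -0.018, 0.086, 0.006, 46], [-3.8, -39.4, -3.5, -0.018, 0.086, 0.006, 46], [-3.7, -39.3, -4.5, -0.018, 0.086, 0.006, 46], [-3.5, -39.2, -5.5, -0.018, 0.086, 0.006, 46], [8.9, -39.4, 0, 0, 0, 0, 46], [8.9, -39.4, 0, 0, 0, 0, 46]]

```text
time_s: 45.1
ee_pos: [0.4883, -0.0808, 0.3077]
eef_rot: [-2.923, 1.561, -2.815]
force: [1.4, 0.4, -0.7]
grip_width: 0.0457
```

Call:
play_rows:
  deltas:
    - [[8.9, -39.4, 0, 0, 0, 0, 46], [8.9, -39.4, 0, 0, 0, 0, 46], [8.9, -39.4, 0, 0, 0, 0, 46], [8.9, -39.4, 0, 0, 0, 0, 46], [8.9, -39.4, 0, 0, 0, 0, 46], [8.9, -39.4, 0, 0, 0, 0, 46], [8.9, -39.4, 0, 0, 0, 0, 46], [0, 0, 0, 0, 0, 0, 46], [0, 0, 0, 0, 0, 0, 46]]

```text
time_s: 46.0
ee_pos: [0.5174, -0.3536, 0.2459]
eef_rot: [-3.084, 1.561, -2.977]
force: [0.0, 0.1, 0.5]
grip_width: 0.0457
```

```bash
python3 - <<'E'
from station import ctrl,viewer
from h import *
o=ctrl.get_obs();status(o);c=snap(viewer,'wrist','w31.png',(240,120,410,290),4)
print((proj(c,[[.515,-.353,.178]])-[240,120])*4)
plan(o,[((.515,-.353,.136),Rtool(np.radians(96)))],vmax=38)
t=viewer.camera('top')['img'][:,:,::-1]; cv2.imwrite('pics/t31.png',cv2.resize(t[150:255,145:355],None,fx=3.5,fy=3.5))
E
```

```text
t 46.0 p [ 0.5174 -0.3536  0.2459] q [-0.655  0.455  1.217 -0.007  1.476 -2.332] F [0.  0.1 0.5] w 0.0457 phi 96.1 toolx [-0.009 -0.002 -1.   ]
[[345.5858819  366.63618357]]
->  [ 0.515 -0.353  0.136] 3 rows
[[36.7, 0.3, -0.4, 0.001, -0.003, 0.0], [36.6, 0.3, -0.5, 0.001, -0.003, 0.0], [36.6, 0.3, -0.6, 0.001, -0.003, 0.0]]
```

View pics/w31.png

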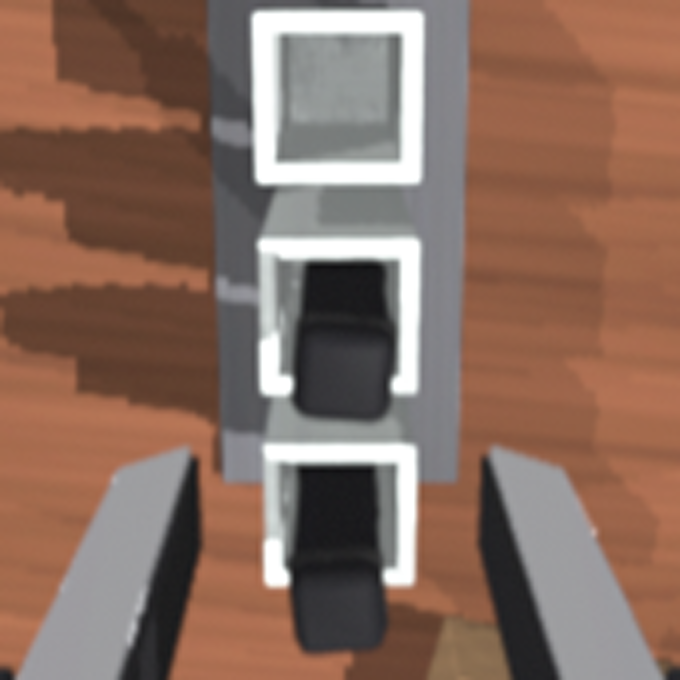

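View pics/t31.png

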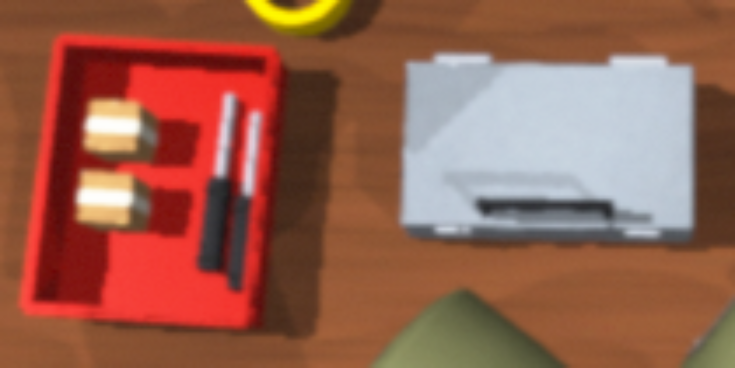

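Call:
play_rows:
  deltas:
    - [[36.5, 0.3, -0.3, 0, -0.003, 0, 46], [36.5, 0.3, -0.4, 0, -0.003, 0, 46], [36.5, 0.3, -0.5, 0, -0.003, 0, 46], [0, 0, 0, 0, 0, 0, 15], [0, 0, 0, 0, 0, 0, 15], [0, 0, 0, 0, 0, 0, 15], [0, 0, 0, 0, 0, 0, 15], [0, 0, 0, 0, 0, 0, 15]]
  grip_force: 30

```text
time_s: 46.9
ee_pos: [0.517, -0.3533, 0.141]
eef_rot: [-0.813, 1.564, -0.705]
force: [-0.1, 1.3, 7.2]
grip_width: 0.0221
```

Call:
play_rows:
  deltas:
    - [[-30, 0, 0, 0, 0, 0, 15], [-35, 0, 0, 0, 0, 0, 15], [-35, 0, 0, 0, 0, 0, 15], [-35, 0, 0, 0, 0, 0, 15], [-35, 0, 0, 0, 0, 0, 15], [-25, 0, 0, 0, 0, 0, 15], [0, 0, 0, 0, 0, 0, 15]]

```text
time_s: 47.6
ee_pos: [0.5162, -0.3528, 0.3385]
eef_rot: [-0.833, 1.56, -0.724]
force: [0.1, 0.2, -0.5]
grip_width: 0.0227
```

```bash
python3 - <<'E'
from station import ctrl,viewer
from h import *
o=ctrl.get_obs();status(o);c=snap(viewer,'wrist','w32.png')
plan(o,[((.47,.335,.335),Rtool(np.radians(87.7)))],vmax=43)
E
```

```text
t 47.6 p [ 0.5162 -0.3528  0.3385] q [-6.580e-01  4.170e-01  1.062e+00 -1.000e-03  1.651e+00 -2.337e+00] F [ 0.1  0.2 -0.5] w 0.0227 phi 96.2 toolx [ 0.008 -0.007 -1.   ]
->  [0.47  0.335 0.335] 17 rows
[[-0.1, 40.5, 1.7, 0.009, 0.0, 0.0], [-0.1, 40.5, 1.3, 0.009, 0.0, 0.0], [-0.1, 40.5, 1.0, 0.009, 0.0, 0.0], [-0.1, 40.5, 0.6, 0.009, 0.0, 0.0], [-0.0, 40.6, 0.3, 0.009, 0.0, 0.0], [-0.0, 40.6, -0.1, 0.009, 0.0, 0.0], [-0.0, 40.6, -0.5, 0.009, 0.0, 0.0], [0.0, 40.5, -0.8, 0.009, 0.0, 0.0], [0.0, 40.5, -1.2, 0.009, 0.0, 0.0], [0.1, 40.5, -1.5, 0.009, 0.0, 0.0], [0.1, 40.5, -1.9, 0.009, 0.0, 0.0], [0.1, 40.5, -2.2, 0.009, 0.0, 0.0], [0.1, 40.5, -2.6, 0.009, 0.0, 0.0], [0.1, 40.4, -2.9, 0.009, 0.0, 0.0], [0.1, 40.4, -3.3, 0.009, 0.0, 0.0], [0.2, 40.4, -3.6, 0.009, 0.0, 0.0], [0.2, 40.4, -4.0, 0.009, 0.0, 0.0]]
```

View pics/w32.png

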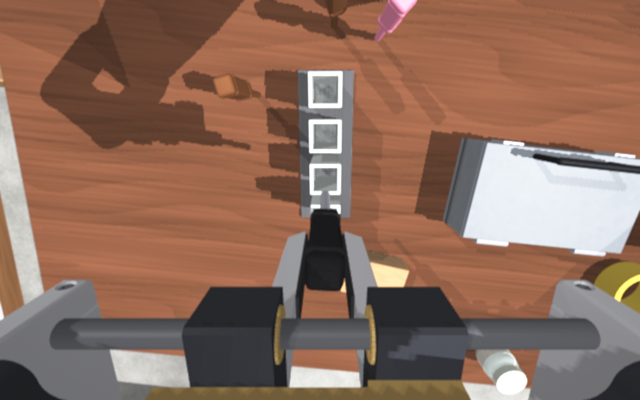

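Call:
play_rows:
  deltas:
    - [[0, 40.5, 1.7, 0.009, 0, 0, 15], [0, 40.5, 1.3, 0.009, 0, 0, 15], [0, 40.5, 1, 0.009, 0, 0, 15], [0, 40.5, 0.6, 0.009, 0, 0, 15], [0, 40.5, 0.3, 0.009, 0, 0, 15], [0, 40.5, 0, 0.009, 0, 0, 15], [0, 40.5, -0.5, 0.009, 0, 0, 15], [0, 40.5, -0.8, 0.009, 0, 0, 15], [0, 40.5, -1.2, 0.009, 0, 0, 15], [0, 40.5, -1.5, 0.009, 0, 0, 15]]

```text
time_s: 48.65
ee_pos: [0.4883, 0.0533, 0.3312]
eef_rot: [-1.372, 1.568, -1.354]
force: [1.3, 0.0, -0.5]
grip_width: 0.0224
```

Call:
play_rows:
  deltas:
    - [[0, 40.5, -1.9, 0.009, 0, 0, 15], [0, 40.5, -2.2, 0.009, 0, 0, 15], [0, 40.5, -2.6, 0.009, 0, 0, 15], [0, 40.4, -2.9, 0.009, 0, 0, 15], [0, 40.4, -3.3, 0.009, 0, 0, 15], [0, 40.4, -3.6, 0.009, 0, 0, 15], [0, 40.4, -4, 0.009, 0, 0, 15], [0, 0, 0, 0, 0, 0, 15], [0, 0, 0, 0, 0, 0, 15]]

```text
time_s: 49.55
ee_pos: [0.4706, 0.3354, 0.3301]
eef_rot: [-1.477, 1.567, -1.52]
force: [-0.1, 0.3, -1.2]
grip_width: 0.0224
```

```bash
python3 - <<'E'
from station import ctrl,viewer
from h import *
o=ctrl.get_obs();status(o);snap(viewer,'wrist','w33.png')
place(o,-.018,tilt=38,tz=.010,L=.130)
E
```

```text
t 49.55 p [0.4706 0.3354 0.3301] q [ 0.557  0.308  1.227 -0.003  1.609 -0.971] F [-0.1  0.3 -1.2] w 0.0224 phi 87.5 toolx [ 0.    -0.004 -1.   ]
tip [0.5807 0.3397 0.01  ] tcp [0.5007 0.3429 0.1124]
->  [0.501 0.343 0.192] 6 rows
[[22.9, 1.6, 5.0, -0.0, -0.11, 0.001], [23.3, 1.5, 2.4, -0.0, -0.11, 0.001], [23.5, 1.5, -0.2, -0.0, -0.11, 0.001], [23.3, 1.5, -2.8, -0.0, -0.11, 0.001], [22.9, 1.5, -5.3, -0.0, -0.11, 0.001], [22.1, 1.5, -7.8, -0.0, -0.11, 0.001]]
->  [0.501 0.343 0.112] 3 rows
3 x [21.0, 0.0, -16.4, 0.0, 0.0, 0.0]
```

View pics/w33.png

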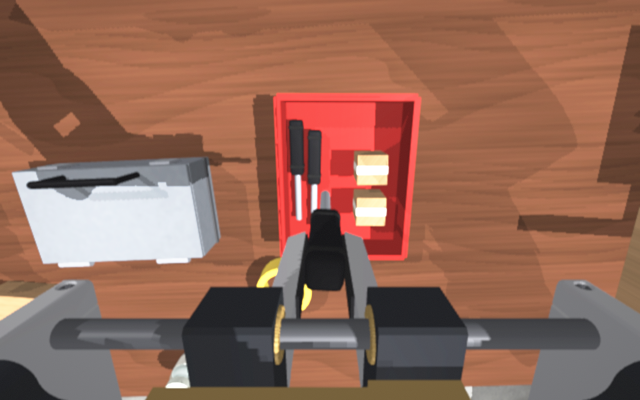

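Call:
play_rows:
  deltas:
    - [[22.9, 1.6, 5, 0, -0.11, 0.001, 15], [23.3, 1.5, 2.4, 0, -0.11, 0.001, 15], [23.5, 1.5, 0, 0, -0.11, 0.001, 15], [23.3, 1.5, -2.8, 0, -0.11, 0.001, 15], [22.9, 1.5, -5.3, 0, -0.11, 0.001, 15], [22, 1.5, -7.8, 0, -0.11, 0.001, 15], [0, 0, 0, 0, 0, 0, 15], [0, 0, 0, 0, 0, 0, 15]]

```text
time_s: 50.4
ee_pos: [0.5016, 0.3422, 0.1948]
eef_rot: [0.004, 0.912, -0.04]
force: [0.9, -0.4, -0.1]
grip_width: 0.0225
```

```bash
python3 - <<'E'
from station import ctrl,viewer
from h import *
o=ctrl.get_obs();status(o);snap(viewer,'scene','s34.png',(340,60,560,240),3)
plan(o,[((.5007,.343,.110),Rtool(np.radians(87.7),-np.radians(38)))],vmax=30)
E
```

```text
t 50.4 p [0.5016 0.3422 0.1948] q [ 0.728  0.225  1.782 -0.676  0.748 -0.383] F [ 0.9 -0.4 -0.1] w 0.0225 phi 87.5 toolx [ 0.612 -0.024 -0.791]
->  [0.501 0.343 0.11 ] 3 rows
[[22.2, 0.2, -17.6, -0.001, -0.001, -0.0], [22.1, 0.2, -17.6, -0.001, -0.001, -0.0], [22.1, 0.2, -17.6, -0.001, -0.001, -0.0]]
```

View pics/s34.png

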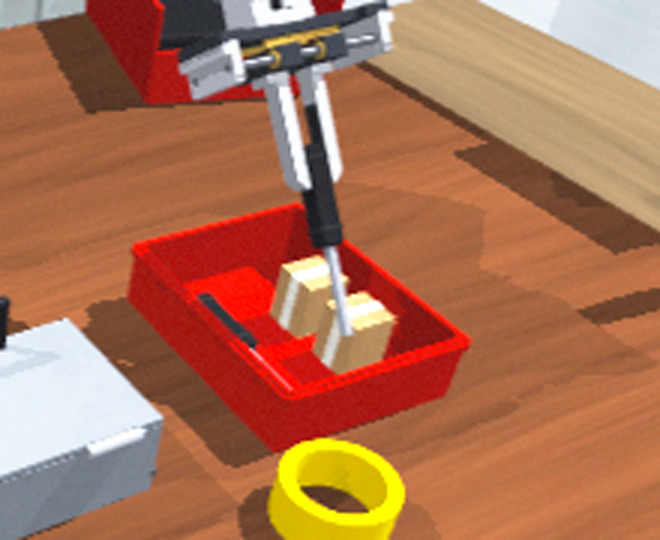

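Call:
play_rows:
  deltas:
    - [[22, 0.2, -17.5, 0, 0, 0, 15], [22, 0.2, -17.5, 0, 0, 0, 15], [21, 0.2, -16.5, 0, 0, 0, 15], [0, 0, 0, 0, 0, 0, 15], [0, 0, 0, 0, 0, 0, 15], [0, 0, 0, 0, 0, 0, 30], [0, 0, 0, 0, 0, 0, 30], [0, 0, 0, 0, 0, 0, 30], [0, 0, 0, 0, 0, 0, 30], [0, 0, 0, 0, 0, 0, 30]]

```text
time_s: 51.45
ee_pos: [0.501, 0.3438, 0.1116]
eef_rot: [0.006, 0.908, -0.038]
force: [0.4, -0.4, 0.1]
grip_width: 0.0306
```

Call:
play_rows:
  deltas:
    - [[-23, 0, 18.5, 0, 0, 0, 30], [-26, 0, 21, 0, 0, 0, 40], [-26, 0, 21, 0, 0, 0, 46], [-26, 0, 21, 0, 0, 0, 46], [-26, 0, 21, 0, 0, 0, 46], [-20, 0, 16, 0, 0, 0, 46], [0, 0, 0, 0, 0, 0, 46]]

```text
time_s: 52.15
ee_pos: [0.5046, 0.3435, 0.3043]
eef_rot: [0.012, 0.904, -0.033]
force: [0.5, 0.4, -0.9]
grip_width: 0.0462
```

```bash
python3 - <<'E'
from station import ctrl,viewer
from h import *
o=ctrl.get_obs();status(o);snap(viewer,'scene','s35.png',(340,60,560,240),3)
R=Rtool(np.radians(96))
plan(o,[((.51,0,.33),R),((.573,-.348,.25),R)],vmax=43)
E
```

```text
t 52.15 p [0.5046 0.3435 0.3043] q [ 0.727  0.124  1.638 -0.555  0.941 -0.567] F [ 0.5  0.4 -0.9] w 0.0462 phi 87.6 toolx [ 0.618 -0.021 -0.786]
->  [0.51 0.   0.33] 9 rows
[[-1.1, -38.1, 3.7, -0.016, 0.074, 0.005], [-1.5, -38.1, 3.0, -0.016, 0.074, 0.005], [-1.9, -38.2, 2.2, -0.016, 0.074, 0.005], [-2.2, -38.2, 1.5, -0.016, 0.074, 0.005], [-2.5, -38.2, 0.7, -0.016, 0.074, 0.005], [-2.7, -38.2, -0.1, -0.016, 0.074, 0.005], [-2.8, -38.2, -0.9, -0.016, 0.074, 0.005], [-2.9, -38.1, -1.7, -0.016, 0.074, 0.005], [-2.9, -38.1, -2.6, -0.016, 0.074, 0.005]]
->  [ 0.573 -0.348  0.25 ] 9 rows
9 x [8.9, -39.2, 2.9, 0.0, 0.0, 0.0]
```

View pics/s35.png

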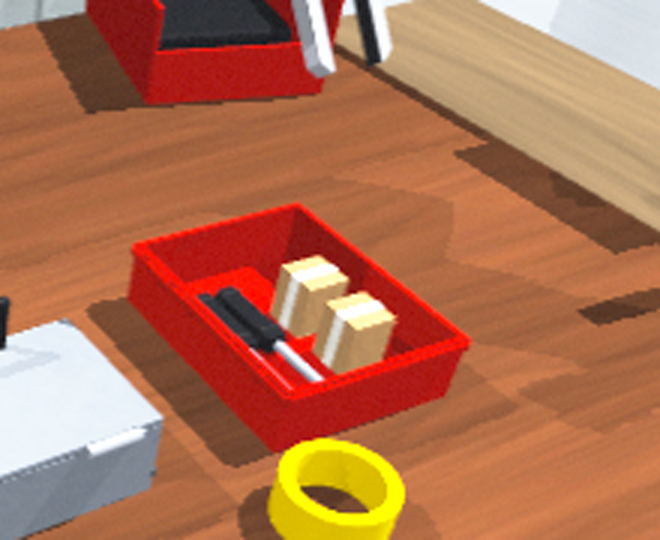

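The third driver is in. On to the fourth.

Call:
play_rows:
  deltas:
    - [[-1.1, -38.1, 3.7, -0.016, 0.074, 0.005, 46], [-1.5, -38.1, 3, -0.016, 0.074, 0.005, 46], [-1.9, -38.2, 2.2, -0.016, 0.074, 0.005, 46], [-2.2, -38.2, 1.5, -0.016, 0.074, 0.005, 46], [-2.5, -38.2, 0.7, -0.016, 0.074, 0.005, 46], [-2.7, -38.2, 0, -0.016, 0.074, 0.005, 46], [-2.8, -38.2, -0.9, -0.016, 0.074, 0.005, 46], [-2.9, -38.1, -1.7, -0.016, 0.074, 0.005, 46], [-2.9, -38.1, -2.6, -0.016, 0.074, 0.005, 46], [8.9, -39.2, 2.9, 0, 0, 0, 46]]

```text
time_s: 53.2
ee_pos: [0.517, -0.041, 0.3173]
eef_rot: [-3.134, 1.563, -3.029]
force: [0.6, 1.2, -0.2]
grip_width: 0.0458
```

Call:
play_rows:
  deltas:
    - [[8.9, -39.2, 2.9, 0, 0, 0, 46], [8.9, -39.2, 2.9, 0, 0, 0, 46], [8.9, -39.2, 2.9, 0, 0, 0, 46], [8.9, -39.2, 2.9, 0, 0, 0, 46], [8.9, -39.2, 2.9, 0, 0, 0, 46], [8.9, -39.2, 2.9, 0, 0, 0, 46], [8.9, -39.2, 2.9, 0, 0, 0, 46], [8.9, -39.2, 2.9, 0, 0, 0, 46], [0, 0, 0, 0, 0, 0, 46], [0, 0, 0, 0, 0, 0, 46]]

```text
time_s: 54.2
ee_pos: [0.5719, -0.3489, 0.2447]
eef_rot: [2.938, 1.563, 3.042]
force: [0.5, 0.3, 0.5]
grip_width: 0.0461
```

```bash
python3 - <<'E'
from station import ctrl,viewer
from h import *
o=ctrl.get_obs();status(o);c=snap(viewer,'wrist','w36.png',(240,120,410,290),4)
print((proj(c,[[.573,-.348,.178]])-[240,120])*4)
plan(o,[((.573,-.348,.136),Rtool(np.radians(96)))],vmax=38)
t=viewer.camera('top')['img'][:,:,::-1]; cv2.imwrite('pics/t36.png',cv2.resize(t[150:255,145:355],None,fx=3.5,fy=3.5))
E
```

```text
t 54.2 p [ 0.5719 -0.3489  0.2447] q [-0.601  0.562  1.062 -0.004  1.524 -2.275] F [0.5 0.3 0.5] w 0.0461 phi 96.0 toolx [-0.008  0.001 -1.   ]
[[344.85576825 382.45637946]]
->  [ 0.573 -0.348  0.136] 3 rows
[[36.2, 0.2, 0.6, -0.0, -0.002, -0.001], [36.2, 0.2, 0.6, -0.0, -0.002, -0.001], [36.2, 0.2, 0.5, -0.0, -0.002, -0.001]]
```

View pics/w36.png

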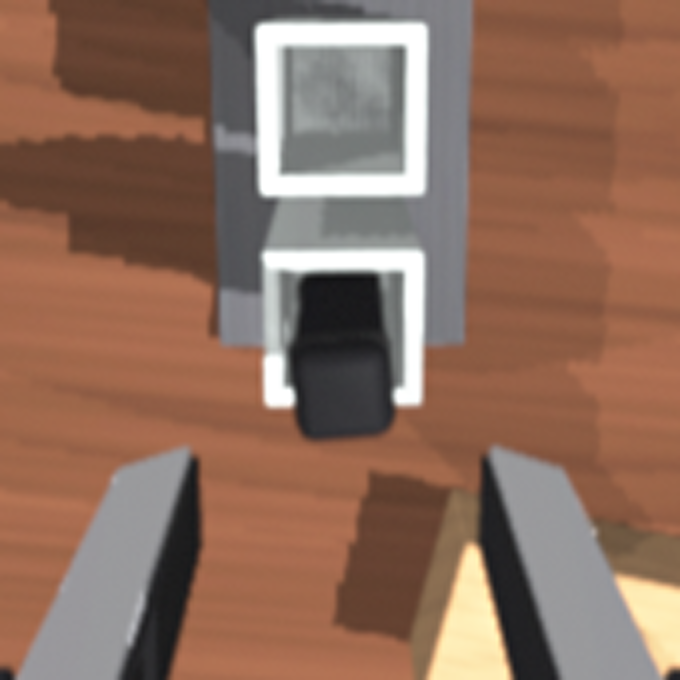

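View pics/t36.png

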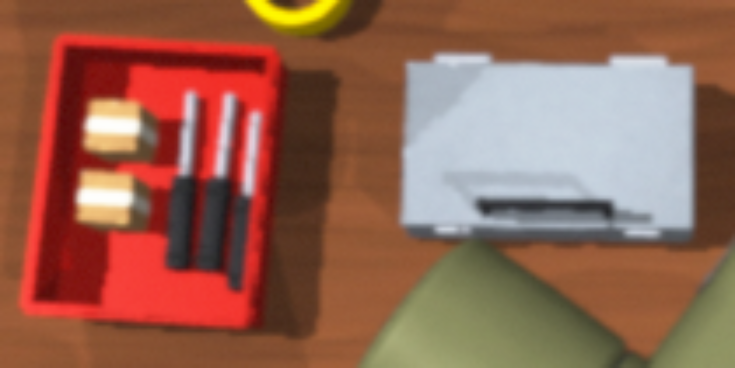

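The three drivers lie side by side, and the fourth handle is where predicted. I'll pull it.

Call:
play_rows:
  deltas:
    - [[36, 0.2, 0.6, 0, -0.002, 0, 46], [36, 0.2, 0.6, 0, -0.002, 0, 46], [36, 0.2, 0.5, 0, -0.002, 0, 46], [0, 0, 0, 0, 0, 0, 15], [0, 0, 0, 0, 0, 0, 15], [0, 0, 0, 0, 0, 0, 15], [0, 0, 0, 0, 0, 0, 15], [0, 0, 0, 0, 0, 0, 15]]
  grip_force: 30

```text
time_s: 55.1
ee_pos: [0.5747, -0.3484, 0.1416]
eef_rot: [-0.601, 1.565, -0.496]
force: [0.1, 1.1, 7.2]
grip_width: 0.0223
```

Call:
play_rows:
  deltas:
    - [[-30, 0, 0, 0, 0, 0, 15], [-35, 0, 0, 0, 0, 0, 15], [-35, 0, 0, 0, 0, 0, 15], [-35, 0, 0, 0, 0, 0, 15], [-35, 0, 0, 0, 0, 0, 15], [-25, 0, 0, 0, 0, 0, 15], [0, 0, 0, 0, 0, 0, 15]]

```text
time_s: 55.8
ee_pos: [0.5739, -0.3482, 0.339]
eef_rot: [-0.677, 1.562, -0.571]
force: [-0.2, 0.6, -1.5]
grip_width: 0.0226
```

```bash
python3 - <<'E'
from station import ctrl,viewer
from h import *
o=ctrl.get_obs();status(o);c=snap(viewer,'wrist','w37.png')
plan(o,[((.48,.30,.335),Rtool(np.radians(87.7)))],vmax=43)
E
```

```text
t 55.8 p [ 0.5739 -0.3482  0.339 ] q [-0.6    0.543  0.88   0.     1.709 -2.276] F [-0.2  0.6 -1.5] w 0.0226 phi 96.0 toolx [ 0.008 -0.005 -1.   ]
->  [0.48  0.3   0.335] 16 rows
[[0.0, 40.9, -1.6, 0.009, 0.0, 0.0], [0.0, 40.9, -2.0, 0.009, 0.0, 0.0], [0.0, 40.9, -2.3, 0.009, 0.0, 0.0], [0.1, 40.8, -2.7, 0.009, 0.0, 0.0], [0.1, 40.8, -3.1, 0.009, 0.0, 0.0], [0.1, 40.8, -3.4, 0.009, 0.0, 0.0], [0.1, 40.8, -3.8, 0.009, 0.0, 0.0], [0.1, 40.7, -4.2, 0.009, 0.0, 0.0], [0.1, 40.7, -4.5, 0.009, 0.0, 0.0], [0.1, 40.6, -4.9, 0.009, 0.0, 0.0], [0.2, 40.6, -5.3, 0.009, 0.0, 0.0], [0.2, 40.5, -5.7, 0.009, 0.0, 0.0], [0.2, 40.5, -6.0, 0.009, 0.0, 0.0], [0.2, 40.4, -6.4, 0.009, 0.0, 0.0], [0.2, 40.4, -6.8, 0.009, 0.0, 0.0], [0.2, 40.3, -7.1, 0.009, 0.0, 0.0]]
```

View pics/w37.png

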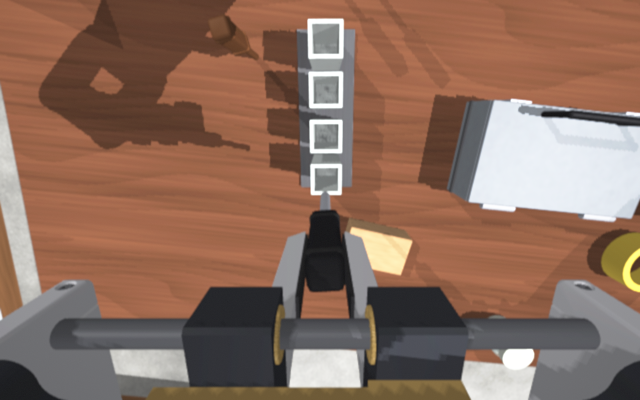

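All four tubes are empty. I'll carry the last one over.

Call:
play_rows:
  deltas:
    - [[0, 40.9, -1.6, 0.009, 0, 0, 15], [0, 40.9, -2, 0.009, 0, 0, 15], [0, 40.9, -2.3, 0.009, 0, 0, 15], [0, 40.8, -2.7, 0.009, 0, 0, 15], [0, 40.8, -3.1, 0.009, 0, 0, 15], [0, 40.8, -3.4, 0.009, 0, 0, 15], [0, 40.8, -3.8, 0.009, 0, 0, 15], [0, 40.7, -4.2, 0.009, 0, 0, 15], [0, 40.7, -4.5, 0.009, 0, 0, 15], [0, 40.6, -4.9, 0.009, 0, 0, 15]]

```text
time_s: 56.85
ee_pos: [0.5137, 0.0586, 0.3322]
eef_rot: [-2.347, 1.57, -2.332]
force: [1.4, -0.6, -1.6]
grip_width: 0.0226
```

Call:
play_rows:
  deltas:
    - [[0, 40.6, -5.3, 0.009, 0, 0, 15], [0, 40.5, -5.7, 0.009, 0, 0, 15], [0, 40.5, -6, 0.009, 0, 0, 15], [0, 40.4, -6.4, 0.009, 0, 0, 15], [0, 40.4, -6.8, 0.009, 0, 0, 15], [0, 40.3, -7.1, 0.009, 0, 0, 15], [0, 0, 0, 0, 0, 0, 15], [0, 0, 0, 0, 0, 0, 15]]

```text
time_s: 57.65
ee_pos: [0.4786, 0.3005, 0.3319]
eef_rot: [-1.886, 1.569, -1.923]
force: [-0.3, -0.2, -1.6]
grip_width: 0.0223
```

```bash
python3 - <<'E'
from station import ctrl,viewer
from h import *
o=ctrl.get_obs();status(o);snap(viewer,'wrist','w38.png')
place(o,-.058,tilt=39,tz=.016,tx=.09,L=.131)
E
```

```text
t 57.65 p [0.4786 0.3005 0.3319] q [ 4.960e-01  2.760e-01  1.263e+00 -1.000e-03  1.604e+00 -1.037e+00] F [-0.3 -0.2 -1.6] w 0.0223 phi 87.9 toolx [-0.001 -0.002 -1.   ]
tip [0.5741 0.2999 0.016 ] tcp [0.4917 0.3032 0.1178]
->  [0.492 0.303 0.198] 6 rows
[[22.4, 0.6, 2.2, 0.001, -0.114, 0.0], [22.5, 0.6, -0.4, 0.001, -0.114, 0.0], [22.3, 0.6, -2.9, 0.001, -0.114, 0.0], [21.8, 0.6, -5.4, 0.001, -0.114, 0.0], [21.0, 0.6, -7.8, 0.001, -0.114, 0.0], [20.0, 0.6, -10.2, 0.001, -0.114, 0.0]]
->  [0.492 0.303 0.118] 3 rows
3 x [20.7, 0.0, -16.8, 0.0, 0.0, 0.0]
```

View pics/w38.png

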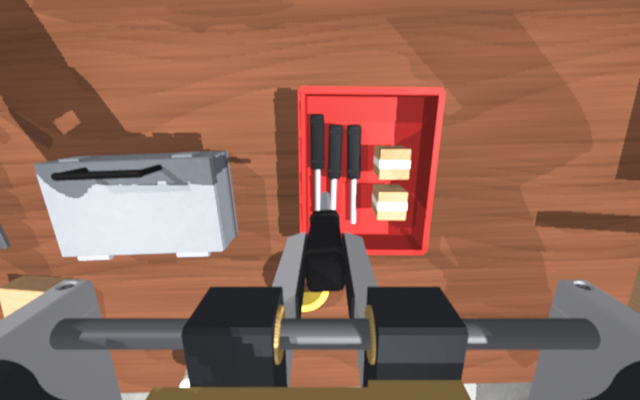

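Call:
play_rows:
  deltas:
    - [[22.4, 0.6, 2.2, 0, -0.114, 0, 15], [22.5, 0.6, -0.4, 0, -0.114, 0, 15], [22.3, 0.6, -2.9, 0, -0.114, 0, 15], [21.8, 0.6, -5.4, 0, -0.114, 0, 15], [21, 0.6, -7.8, 0, -0.114, 0, 15], [20, 0.6, -10.2, 0, -0.114, 0, 15], [20.5, 0, -16.5, 0, 0, 0, 15], [20.5, 0, -16.5, 0, 0, 0, 15], [0, 0, 0, 0, 0, 0, 15], [0, 0, 0, 0, 0, 0, 15]]

```text
time_s: 58.7
ee_pos: [0.4934, 0.3021, 0.1477]
eef_rot: [-0.002, 0.888, -0.042]
force: [0.9, 0.4, -0.5]
grip_width: 0.0228
```

```bash
python3 - <<'E'
from station import ctrl,viewer
from h import *
o=ctrl.get_obs();status(o);snap(viewer,'scene','s39.png',(340,60,560,240),3)
plan(o,[((.4917,.3032,.116),Rtool(np.radians(87.7),-np.radians(39)))],vmax=30)
E
```

```text
t 58.7 p [0.4934 0.3021 0.1477] q [ 0.682  0.219  1.927 -0.815  0.612 -0.256] F [ 0.9  0.4 -0.5] w 0.0228 phi 87.7 toolx [ 0.631 -0.026 -0.776]
->  [0.492 0.303 0.116] 2 rows
[[11.7, 0.5, -10.7, 0.0, 0.001, 0.001], [11.8, 0.5, -10.6, 0.0, 0.001, 0.001]]
```

View pics/s39.png

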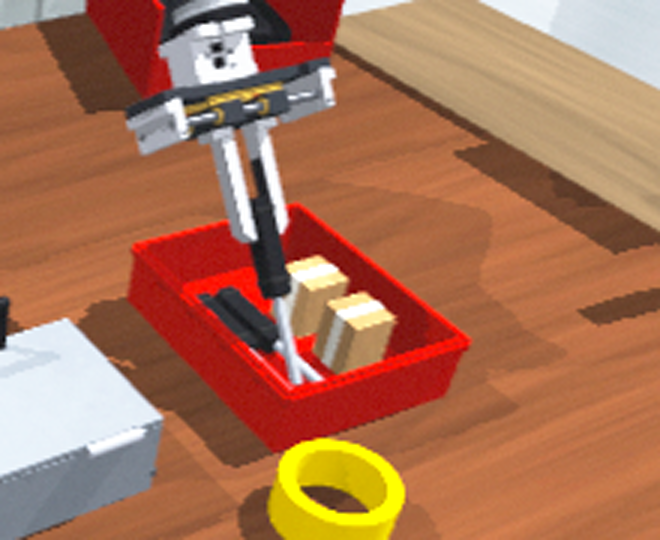

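Call:
play_rows:
  deltas:
    - [[11.5, 0, -10, 0, 0, 0, 15], [11, 0, -10, 0, 0, 0, 15], [0, 0, 0, 0, 0, 0, 15], [0, 0, 0, 0, 0, 0, 30], [0, 0, 0, 0, 0, 0, 30], [0, 0, 0, 0, 0, 0, 30], [0, 0, 0, 0, 0, 0, 30], [0, 0, 0, 0, 0, 0, 30]]

```text
time_s: 59.55
ee_pos: [0.4918, 0.303, 0.1174]
eef_rot: [-0.001, 0.887, -0.04]
force: [0.1, 0.5, -0.4]
grip_width: 0.0298
```

Call:
play_rows:
  deltas:
    - [[-23, 0, 18.5, 0, 0, 0, 30], [-26, 0, 21, 0, 0, 0, 40], [-26, 0, 21, 0, 0, 0, 46], [-26, 0, 21, 0, 0, 0, 46], [-26, 0, 21, 0, 0, 0, 46], [-20, 0, 16, 0, 0, 0, 46], [0, -40, 0, 0, 0, 0, 46], [0, -40, 0, 0, 0, 0, 46], [0, -40, 0, 0, 0, 0, 46], [0, -40, 0, 0, 0, 0, 46]]

```text
time_s: 60.55
ee_pos: [0.4841, 0.142, 0.3062]
eef_rot: [-0.001, 0.887, -0.039]
force: [0.5, 0.3, 0.5]
grip_width: 0.0459
```

Call:
play_rows:
  deltas:
    - [[0, -40, 0, 0, 0.1, 0, 46], [0, -40, 0, 0, 0.1, 0, 46], [0, -30, 0, 0, 0.1, 0, 46], [0, 0, 0, 0, 0.1, 0, 46], [0, 0, 0, 0, 0, 0, 46]]

```text
time_s: 61.05
ee_pos: [0.4812, 0.0326, 0.3063]
eef_rot: [-0.003, 1.289, -0.044]
force: [0.6, 0.4, 0.7]
grip_width: 0.0463
```

```bash
python3 - <<'E'
from station import ctrl,viewer
from h import *
o=ctrl.get_obs();status(o);snap(viewer,'scene','s40.png')
t=viewer.camera('top')['img'][:,:,::-1]; cv2.imwrite('pics/t40.png',cv2.resize(t[105:255,145:355],None,fx=3.8,fy=3.8,interpolation=cv2.INTER_CUBIC))
E
```

```text
t 61.05 p [0.4812 0.0326 0.3063] q [-0.002 -0.087  1.74  -0.013  1.207 -1.528] F [0.6 0.4 0.7] w 0.0463 phi 87.6 toolx [ 0.278 -0.012 -0.96 ]
```

View pics/t40.png

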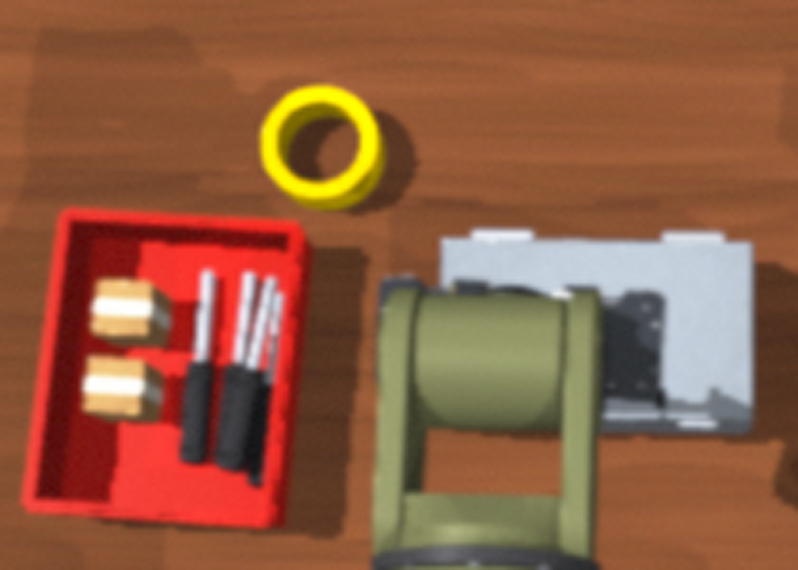

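View pics/s40.png

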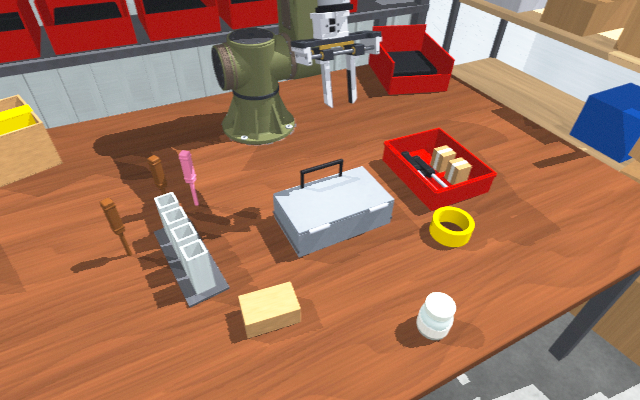

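All four drivers and both cartons are inside the tote walls. Before handing in, I'll compare the case, tape and parcel areas with the first picture and check that nothing is still moving.

Call:
play_rows:
  deltas:
    - [[0, 0, 0, 0, 0, 0, 46], [0, 0, 0, 0, 0, 0, 46], [0, 0, 0, 0, 0, 0, 46], [0, 0, 0, 0, 0, 0, 46], [0, 0, 0, 0, 0, 0, 46]]

```text
time_s: 61.65
ee_pos: [0.4802, 0.0337, 0.3061]
eef_rot: [-0.003, 1.287, -0.042]
force: [0.6, -0.2, -0.3]
grip_width: 0.0462
```

```bash
python3 - <<'E'
from station import ctrl,viewer
from h import *
s=viewer.camera('scene')['img'][:,:,::-1]; a=cv2.imread('pics/scene0.png'); b=cv2.imread('pics/s40.png')
for n,(x0,y0,x1,y1) in dict(lid_case=(265,150,400,255),tape=(425,200,480,250),parcel=(235,280,305,338)).items():
    d=np.abs(s[y0:y1,x0:x1].astype(int)-a[y0:y1,x0:x1]).max(2); print(n,(d>40).mean().round(4))
x0,y0,x1,y1=380,125,500,210
print('tote rest',np.abs(s[y0:y1,x0:x1].astype(int)-b[y0:y1,x0:x1]).max())
cv2.imwrite('pics/s41.png',cv2.resize(s[125:260,260:500],None,fx=3.3,fy=3.3,interpolation=cv2.INTER_CUBIC)); status(ctrl.get_obs())
E
```

```text
lid_case 0.005
tape 0.0338
parcel 0.0
tote rest 28
t 61.7 p [0.4802 0.0337 0.3061] q [ 1.000e-03 -9.000e-02  1.744e+00 -1.300e-02  1.204e+00 -1.528e+00] F [0.3 0.1 0.1] w 0.0457 phi 87.8 toolx [ 0.28  -0.012 -0.96 ]
```

View pics/s41.png

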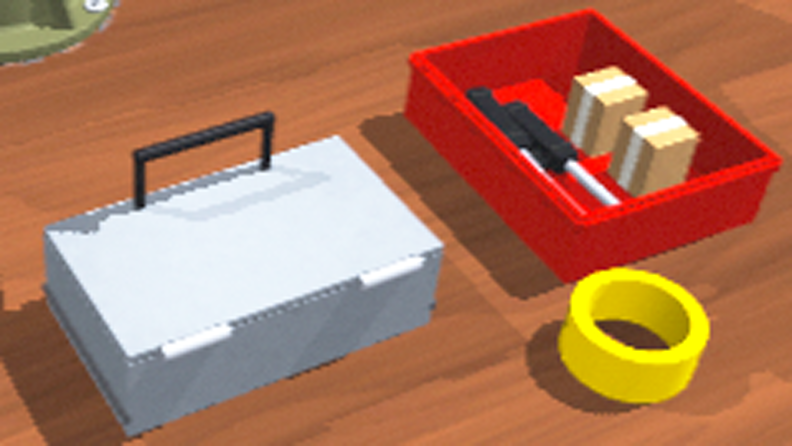

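The lid is shut, the contents are at rest inside the walls, and the tape and parcel are where they started.

```bash
python3 -c "
from station import hand_in
print(hand_in())"
```

```text
the job is handed in; nothing more can be done
None
```

The order is made up in the red tote and I handed the job in at about 62 s of the 210 s allowed. `hand_in()` reports no verdict.

- **Lid and cartons:** I swung the lid past upright, where it stayed open. I moved both cartons into the tote (only two were present), then swung the lid shut again.
- **Screwdrivers:** all four black ones are out of the holder and lying in the tote. The fourth rests on top of the first two. I left the pink and brown lookalikes alone.
- **Last checks:** the final pictures show the lid flat shut, as at the start, and both cartons standing and all four screwdrivers inside the tote walls. Nothing is moving, the tote is flat, and the gripper is clear of everything.
- **Bystanders:** the parcel area is pixel-identical to the first picture. About 3% of pixels in the tape area changed by more than my threshold; I put that down to shadows, because the tape looks to be in the same place in both views.
- **Disagreement:** the planned 50° tilt for laying the screwdrivers hit the wrist's roll limit (q4, −1.04 rad) near the tote. I released them at about 38–39° instead, and they tipped over the rest of the way and came to rest in the tote.

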